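# Pack the field-sample cool box

### The arm

A 6-joint arm with a two-finger parallel gripper is mounted at the origin on the work surface. World frame = base frame: x ahead of the robot, y to its left, z up, the work surface at z = 0. Lengths are in m, angles in rad, forces in N, time in s.
With the tool pointing down it reaches from about 0.35 to 0.85 m from the base axis. Payload 8.1 kg.
Tool frame: the origin (TCP) lies at the very end of the fingers, on their centre line; the grasp point (between the pads) lies 19 mm behind it (pinch_z is the distance from the TCP to the grasp point, in m); z points along the fingers, y is the direction in which the jaws open and shut (so a half turn about z gives the same grasp; the last joint's range is limited). The gripper opens to 93 mm and grips with 3 to 60 N. Pads are 15 mm wide; open, the fingers measure 128 mm over their backs; the gripper's body (75 mm by 188 mm) begins 65 mm behind the grasp point.
Start: joints at [-0.085, 0.13, 1.488, -0, 1.523, -0.085], TCP at [0.6, 0, 0.219] pointing down, gripper open.
Joint ranges: [-2.96, 2.96], [-0.89, 2.26], [0.02, 2.5], [-1.34, 4.48], [0, 2.73], [-2.66, 2.66]. Speed limits (rad/s): [2.39, 2.39, 2.79, 3.14, 3.14, 3.14].

### API

Orientations are given as a rotation vector (axis times angle).
In Python, from plant import * gives the robot as it stands.
- The arm moves only by the tool move_arm, never from a script. Its argument "series" is a list of rows, each a list of 7 numbers: the shift along the tool's x, y, z each as a share of 10 cm, from -1 to 1, then the turn, a rotation vector about the tool's x, y, z each as a share of 180 degrees, from -1 to 1, then the opening, from -1 (shut) to 1 (fully open). In form: [[dx, dy, dz, rx, ry, rz, jaw], ...]. A call has 1 to 8 rows; each row is the pose to reach, as a shift and turn from the pose commanded when the call began, along the tool's axes at that moment, turning the shorter way round; what a row does not reach only later rows make up. A row lasts 1/10 s, in which the tool goes at most 50 mm and 8.59 degrees, less where a joint would pass 70% of its speed; a pose out of reach is approached as far as the arm can. A call with a number of a shift or a turn outside -1 to 1 is refused whole. A call with a gripper value outside its range is refused whole. The fingers move at their own pace and stop on an object; "squeeze" is the grip in N (left out, the last holds). Time passes only in rows, so rows that repeat a pose let the fingers close. It gives the time, the measured TCP pose, the force and the opening at its end, in the units of the state.
- read_state(): the state, without advancing time (a new reading comes with each control period).
- read_camera(name): name is "scene" or "side" or "wrist"; returns a dict with "frame" (480x640x3 uint8, red, green, blue), "K" (3x3 intrinsics, pixels), "rvec" (rotation vector, rad) and "tvec" (3), from world to camera coordinates, as OpenCV has them. Camera axes: x right, y down, z forward; pixel columns grow to the right and rows downward; lengths in m; the calibration is good to about 2 mm. A picture is of the moment at which its call begins. There is no depth.
- close_job(): hands the job in, once; it reports no verdict.
The state is a dict: "t": time; "q": joint angles; "dq": joint speeds; "joint_torque": joint torques, N m; "tool_pos": TCP position; "orientation": TCP orientation; "force": force on the tool from outside, world axes, zero at the start; "wrist_torque": the same for the moment, N m; "opening": finger opening in m.
Only numpy, scipy, OpenCV 4.12 (cv2) and the standard library are available. Lean on these libraries where they do the work, as an engineer would, in place of code of your own. Each camera call takes 0.05 s, during which the arm holds its last target.

### The job

Pack the cool box for the sample courier: first stand every sample on the bench (jars and slide box) upright in one row in the box's narrow bay and lay the orange temperature logger flat, screen up, on the floor of the wide ice bay; then use the scoop to move every cold puck from the tub into that ice bay, never touching the pucks with the fingers. Finally put the empty scoop back in the tub, standing flat on its floor, and leave the things around undisturbed.

Things in the scene. Friction and masses are not known exactly. Their poses are not given: they have to be found in the camera images.
- coolbox: Blue rigid cool box, open on top, fixed to the table. Outside 176 (its x) x 230 (its y) x 55 mm high (the partition and the +x wall 45 mm), walls and floor 6 mm. Origin: centre of its underside. A white partition along its y axis splits it into two bays, both 218 mm long along y: the wide ice bay (100 mm, on the -x side) and the narrow row bay (58 mm, on the +x side).
- ice_bay (a point): Centre of the ice bay's inner floor (100 mm along x by 218 mm along y inside; walls rise 49 mm above this point, the partition 39 mm). Axes as the cool box.
- row_bay (a point): Centre of the row bay's inner floor (58 mm along x by 218 mm along y inside, long walls rise 39 mm above this point): the four samples fit in one row along y with little to spare. Axes as the cool box.
- tub: Grey tub, open on top, fixed. Its floor inside is 250 (its x) x 104 (its y) mm, 6 mm thick; walls 6 mm thick, 60 mm high. The end wall at -x slopes outward (29 degrees from upright, foot at x = -125 mm, top at -155 mm); the others are upright. Origin: under the centre of that floor. At the start the cold pucks lie near the sloping end (nearer the robot), the scoop at the +x end.
- tub_floor (a point): Centre of the tub's inner floor, axes as the tub.
- scoop: Aluminium scoop, 160 g, flat in the tub, lip towards the tub's -x end. Origin: centre of the pan's underside. Pan 100 (x) x 94 (y) mm, 2 mm floor, sides 32 mm high (10 near the lip), back wall 36 mm at +x; lip edge at x = -50 mm. A post at the back carries a black flat-sided grip bar over the pan: 85 mm along x (x = -26 to +59), 18 mm thick along y, 90 to 118 mm above the origin.
- puck0: Light blue cold puck of slippery hard plastic, 26 mm diameter, 22 mm high, rims bevelled by 7 mm, 20 g; may be absent. Origin: its centre, z its axis.
- puck1: Light blue cold puck of slippery hard plastic, 26 mm diameter, 22 mm high, rims bevelled by 7 mm, 20 g; may be absent. Origin: its centre, z its axis.
- puck2: Light blue cold puck of slippery hard plastic, 26 mm diameter, 22 mm high, rims bevelled by 7 mm, 20 g; may be absent. Origin: its centre, z its axis.
- puck3: Light blue cold puck of slippery hard plastic, 26 mm diameter, 22 mm high, rims bevelled by 7 mm, 20 g; may be absent. Origin: its centre, z its axis.
- puck4: Light blue cold puck of slippery hard plastic, 26 mm diameter, 22 mm high, rims bevelled by 7 mm, 20 g; may be absent. Origin: its centre, z its axis.
- puck5: Light blue cold puck of slippery hard plastic, 26 mm diameter, 22 mm high, rims bevelled by 7 mm, 20 g; may be absent. Origin: its centre, z its axis.
- puck6: Light blue cold puck of slippery hard plastic, 26 mm diameter, 22 mm high, rims bevelled by 7 mm, 20 g; may be absent. Origin: its centre, z its axis.
- jar_black: Green-tinted sample jar with black lid, round, 50 mm diameter, 80 mm high, about 180 g; may be absent. Origin: centre of its underside, z up.
- jar_gold: Clear sample jar with gold lid and paper label, same size and origin; may be absent.
- jar_amber: Amber sample jar with red lid and paper label, same size and origin; may be absent.
- slide_box: Square white slide box with a green lid, 48 x 48 x 80 mm high, upright, about 150 g; may be absent. Origin: centre of its underside, sides along its x and y.
- dropper: Small amber dropper bottle, 32 mm diameter, 70 mm high. Bystander: leave alone. Origin at its underside.
- petri: Clear petri dish, 90 mm diameter. Bystander: leave alone. Origin at its underside.
- wash_bottle: White wash bottle, 72 mm diameter, 190 mm high. Bystander: leave alone. Origin at its underside.
- tissue_roll: White tissue roll, 110 mm diameter, 100 mm high, standing. Bystander: leave alone. Origin at its underside.
- logger: Orange temperature logger, a block 80 (its x) x 36 (its y) x 28 mm high with a dark screen on top, 120 g, lying flat on the bench beyond the cool box. Origin: centre of its underside.

How it is judged:
By the outcome, as a careful person would: the job done as asked, in the order asked, and still so for the second after the job is handed in, with the robot touching nothing.
Of jar_black, jar_gold, jar_amber, slide_box only 3 to 4 are there at a start; the rules pass over those that are not, and their reading is None.
Of puck0, puck1, puck2, puck3, puck4, puck5, puck6 only 5 to 7 are there at a start; the rules pass over those that are not, and their reading is None.
At some moment in a run one of jar_black, jar_gold, jar_amber, slide_box may be knocked a few centimetres aside while the robot is not near it.
It also fails if it takes over 208 s, if anything falls off the work surface, if the arm or the gripper's body presses on something with over 40 N, if the wrist force passes 120 N, or if a joint passes its speed limit or range.

## Working session

There is one attempt and no reset: what is moved stays moved. The work goes in short steps, Python scripts to look and compute and a tool call to move; the robot and the scene stay as the last step left them, time stands still between calls to the robot, and variables do not carry over. Pictures are saved under pics/ and viewed, and the job is handed in when it is done.

Besides the shell and the picture viewer there is one more tool, called by a JSON object that holds its "api" and its "payload", one argument or row to a line. move_arm: Moves the arm, as the interface text tells. Shift numbers are shares of 10 cm and turn numbers shares of 180 degrees, none past 1 either way. Its arguments: {"type":"object","properties":{"series":{"type":"array","items":{"type":"array","items":{"type":"number"}}},"squeeze":{"type":"number"}},"required":["series"]}

```bash
ls; mkdir -p pics; python3 - <<'E'
from plant import *
import cv2
for n in ["scene","side","wrist"]:
    c=read_camera(n); cv2.imwrite(f"pics/{n}0.png",c["frame"][:,:,::-1])
    import numpy as np
    R=cv2.Rodrigues(np.array(c["rvec"]))[0]; print(n,c["K"],(-R.T@np.array(c["tvec"])).round(3),R.round(2))
print(read_state())
E
```

```text
pics
scene [[608.00795766   0.         314.17556801]
 [  0.         608.00795766 225.60663983]
 [  0.           0.           1.        ]] [ 1.439 -0.283  0.849] [[ 0.41  0.91  0.  ]
 [ 0.6  -0.27 -0.76]
 [-0.69  0.31 -0.65]]
side [[498.76976346   0.         318.91289493]
 [  0.         498.76976346 236.21844785]
 [  0.           0.           1.        ]] [ 0.096 -0.486  0.743] [[ 0.75 -0.66  0.01]
 [-0.44 -0.52 -0.73]
 [ 0.49  0.54 -0.68]]
wrist [[430.3421616    0.         317.4444608 ]
 [  0.         430.3421616  243.12829972]
 [  0.           0.           1.        ]] [0.599 0.083 0.385] [[ 1.    0.   -0.  ]
 [ 0.   -0.95  0.3 ]
 [-0.   -0.3  -0.95]]
{'t': 0.15, 'q': array([-8.53855275e-02,  1.31032815e-01,  1.48901993e+00,  5.67117661e-06,
        1.52301687e+00, -8.54243212e-02]), 'dq': array([ 1.01432466e-03, -1.88093104e-03, -2.98550604e-03, -2.73924701e-05,
        1.80840634e-03,  1.44515995e-03]), 'joint_torque': array([ 8.59073725e-05, -5.60473788e+01, -4.92333663e+01,  7.68201635e-02,
        3.05504061e-02, -1.41810942e-04]), 'tool_pos': array([5.99554615e-01, 7.12938636e-05, 2.17806524e-01]), 'orientation': array([-2.22059709e+00, -2.22068262e+00,  1.48723866e-03]), 'force': array([-0.54708   , -0.00688995,  0.28237055]), 'wrist_torque': array([ 0.01343816, -0.02685043,  0.01887126]), 'opening': 0.09302275684912559}
```

View pics/scene0.png

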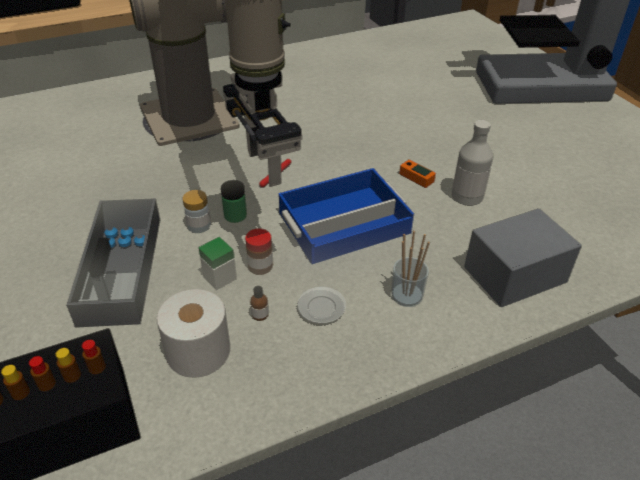

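View pics/side0.png

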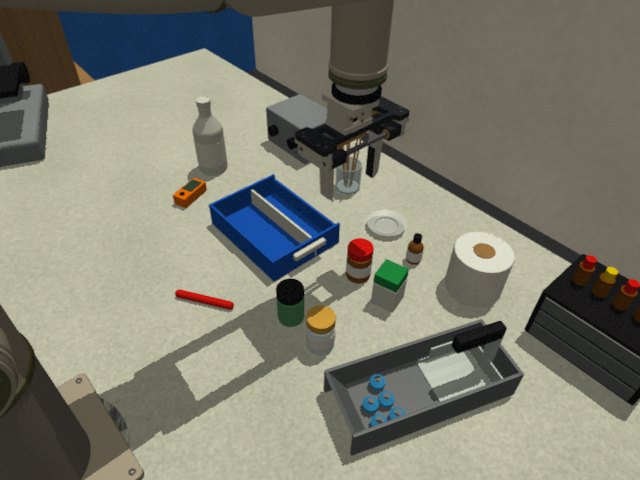

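View pics/wrist0.png

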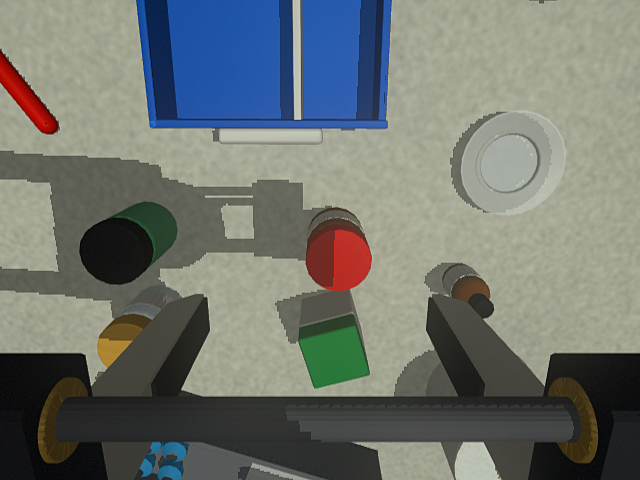

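{"api": "move_arm", "payload": {
  "series": [
    [0.5, 0, -0.5, 0, 0, 0, 1],
    [1, 0, -1, 0, 0, 0, 1],
    [1, 0, -1, 0, 0, 0, 1]
  ]
}}

```text
t: 0.45
tool_pos: [0.5998, 0.1014, 0.3202]
orientation: [-2.222, -2.221, -0.001]
force: [0.8, 0.4, 0.6]
opening: 0.0928
```

{"api": "move_arm", "payload": {
  "series": [
    [0, 0, -0.5, 0, 0, 0, 1],
    [0.3, 0, -1, 0, 0, 0, 1],
    [0.3, 0, -1, 0, 0, 0, 1],
    [0.3, 0, -1, 0, 0, 0, 1]
  ]
}}

```text
t: 0.85
tool_pos: [0.6006, 0.131, 0.4207]
orientation: [2.218, 2.222, 0.005]
force: [0.3, 0.8, -0.2]
opening: 0.0927
```

```bash
cat > h.py <<'E'
from plant import *
import cv2, numpy as np
from scipy.spatial.transform import Rotation as Rot
def cam(n):
    c=read_camera(n); c["R"]=cv2.Rodrigues(np.array(c["rvec"],float))[0]; c["t"]=np.array(c["tvec"],float).ravel(); c["C"]=-c["R"].T@c["t"]; return c
def onplane(c,uv,z):
    uv=np.atleast_2d(np.array(uv,float)); d=(np.linalg.inv(c["K"])@np.c_[uv,np.ones(len(uv))].T).T@c["R"]
    s=(z-c["C"][2])/d[:,2]; return c["C"]+d*s[:,None]
def proj(c,P):
    return cv2.projectPoints(np.atleast_2d(np.array(P,float)),np.array(c["rvec"],float),np.array(c["tvec"],float),np.array(c["K"]),None)[0].reshape(-1,2)
def save(c,name,crop=None,s=1):
    f=c["frame"][:,:,::-1]
    if crop: x0,y0,x1,y1=crop; f=f[y0:y1,x0:x1]
    if s!=1: f=cv2.resize(f,None,fx=s,fy=s,interpolation=cv2.INTER_CUBIC)
    cv2.imwrite("pics/"+name,f)
def keep(c,name): 
    import pickle; pickle.dump(c,open(name+".pkl","wb"))
def load(name):
    import pickle; return pickle.load(open(name+".pkl","rb"))
E
python3 - <<'E'
from h import *
s=read_state(); print(s["t"],s["tool_pos"],s["orientation"])
c=cam("wrist"); keep(c,"w1"); save(c,"w1.png")
c=cam("side"); keep(c,"s1"); c=cam("scene"); keep(c,"c1")
E
```

```text
0.85 [0.60058807 0.13103237 0.42065504] [2.21820625 2.22153471 0.00478941]
```

View pics/w1.png

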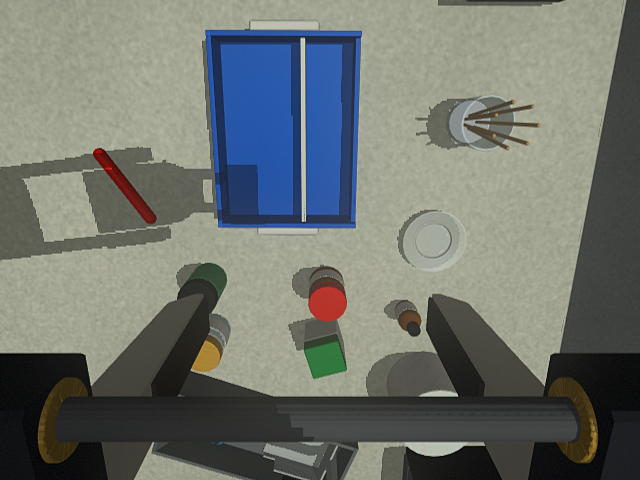

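```bash
python3 - <<'E'
from h import *
w=load("w1"); s=load("s1"); c=load("c1")
save(w,"w1a.png",(190,10,390,250),2.5)
save(w,"w1b.png",(150,230,450,480),2.5)
save(s,"s1b.png",(260,230,530,455),2.9)
save(s,"s1a.png",(160,160,360,290),4)
save(c,"c1a.png",(60,170,300,330),3.2)
E
```

```text
(no output)
```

View pics/w1a.png

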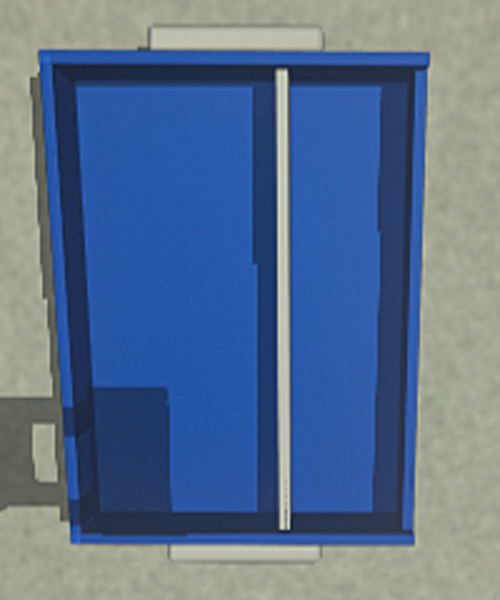

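View pics/w1b.png

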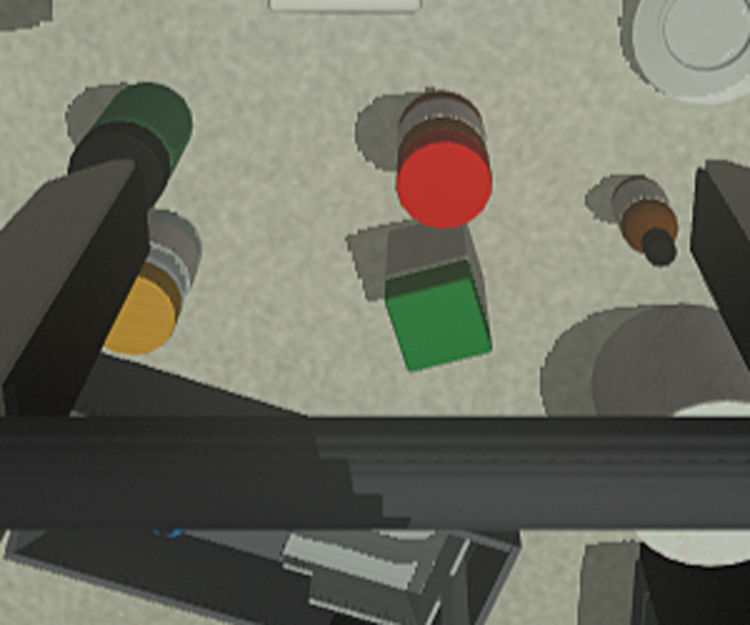

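View pics/s1b.png

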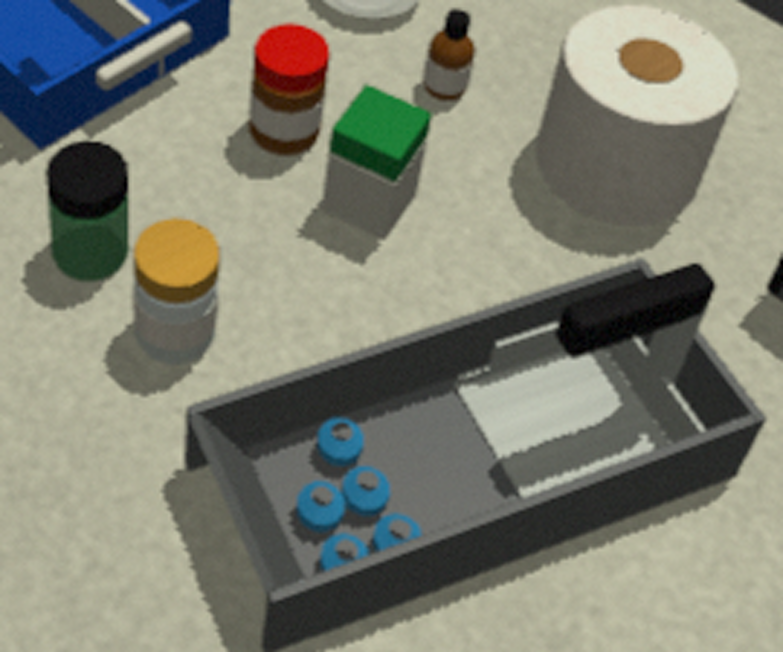

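View pics/s1a.png

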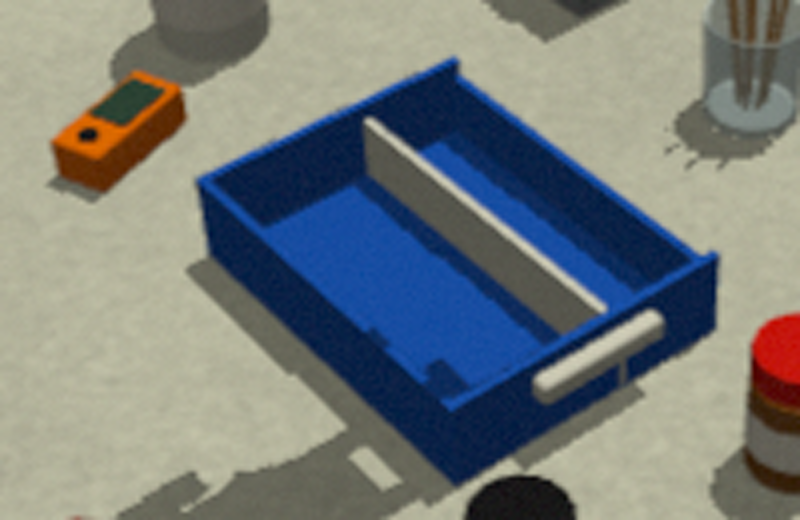

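View pics/c1a.png

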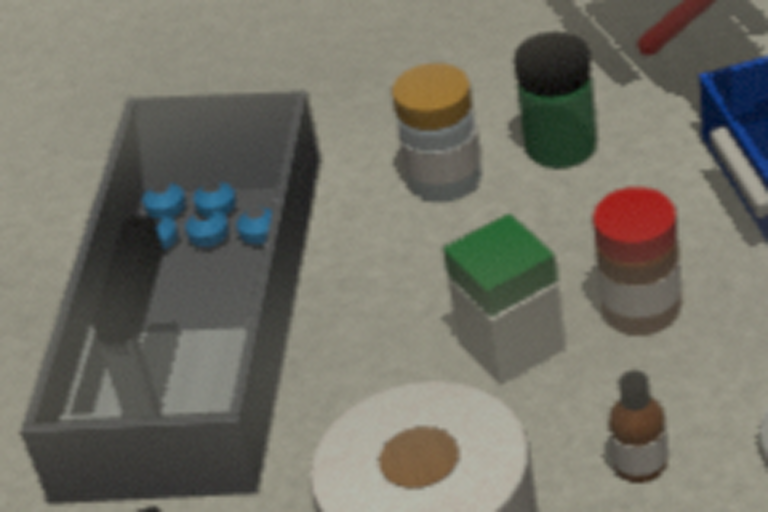

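```bash
python3 - <<'E'
from h import *
w=load("w1"); s=load("s1"); c=load("c1")
W=lambda p,z,o,k: onplane(w,np.array(p)/k+np.array(o),z)[:,:2].round(4)
def P(cm,p,z,o,k): return onplane(cm,(np.atleast_2d(p)+.5)/k-.5+np.array(o),z)[:,:2].round(4)
print("box w",P(w,[(38,50),(430,53),(72,543),(415,545)],.055,(190,10),2.5).tolist())
print("box part w",P(w,[(282,68),(284,530)],.045,(190,10),2.5).tolist())
print("box s",P(s,[(455,60),(718,255),(452,408),(200,180)],.055,(160,160),4).tolist())
print("logger top s", P(s,[(134,70),(183,92),(105,160),(53,143)],.028,(160,160),4).tolist())
for n,a in dict(amber=[(w,(444,185),(150,230),2.5),(s,(291,50),(260,230),2.9),(c,(635,213),(60,170),3.2)],
 black=[(s,(88,172),(260,230),2.9),(c,(553,60),(60,170),3.2)],
 gold=[(s,(177,250),(260,230),2.9),(c,(432,90),(60,170),3.2)]).items():
  for x in a: print(n,P(x[0],x[1],.08,x[2],x[3]).tolist())
for x,p,o,k in [(w,[(386,297),(472,273),(492,350),(410,371)],(150,230),2.5),(s,[(370,88),(430,125),(392,165),(332,130)],(260,230),2.9)]:
  r=P(x,p,.08,o,k); print("slide",r.tolist(),r.mean(0))
r=P(s,[(190,410),(273,597),(763,417),(645,262)],.06,(260,230),2.9);print("tub",r.tolist())
r=P(c,[(130,98),(305,95),(245,430),(25,430)],.06,(60,170),3.2);print("tub",r.tolist())
E
```

```text
box w [[0.4744, 0.2988], [0.6506, 0.2981], [0.4746, 0.0696], [0.6504, 0.0688]]
box part w [[0.5837, 0.2932], [0.583, 0.0741]]
box s [[0.6474, 0.2917], [0.6478, 0.0669], [0.4751, 0.0681], [0.4754, 0.2928]]
logger top s [[0.5158, 0.4375], [0.5266, 0.3999], [0.4588, 0.3732], [0.4441, 0.4059]]
amber [[0.6142, -0.0262]]
amber [[0.6121, -0.0288]]
amber [[0.6134, -0.0241]]
black [[0.444, -0.0248]]
black [[0.4514, -0.0208]]
gold [[0.446, -0.104]]
gold [[0.4499, -0.1013]]
slide [[0.5838, -0.0919], [0.6295, -0.0774], [0.6412, -0.1246], [0.5966, -0.1378]] [ 0.612775 -0.107925]
slide [[0.6262, -0.0866], [0.6311, -0.1333], [0.5883, -0.1403], [0.5812, -0.0964]] [ 0.6067  -0.11415]
tub [[0.3908, -0.178], [0.3527, -0.2814], [0.6222, -0.3822], [0.6609, -0.2788]]
tub [[0.3523, -0.2781], [0.3956, -0.1736], [0.6709, -0.2702], [0.6225, -0.3783]]
```

```bash
python3 - <<'E'
from h import *
w=load("w1"); s=load("s1"); c=load("c1")
st=read_state(); print(st["t"],st["tool_pos"],st["orientation"])
w0=dict(w); w0["C"]=w["C"]-np.array([.001,.131,.2029]); print(w0["C"])
print("black",onplane(w0,[117,250],.08), "amber",onplane(w0,[339,259],.08),"slide",onplane(w0,[(299,343),(356,327),(370,373),(315,388)],.08).mean(0))
print("dropper top",onplane(w0,[481,306],.07), onplane(s,[(418,238)],.07))
print("wash base s",onplane(s,[(211,165)],.0), onplane(c,[470,195],0), onplane(s,[204,101],.19))
print("tissue top",onplane(s,[(483,251)],.1))
print(proj(w,[[.613,-.026,.08],[.449,-.022,.08]]))
E
```

```text
1.0 [0.59961118 0.1294462  0.41602119] [-2.22039874 -2.21949698  0.00491855]
[0.59784901 0.08240049 0.38525775]
black [[ 0.44999735 -0.01782707  0.08      ]] amber [[ 0.61552926 -0.02477935  0.08      ]] slide [ 0.61372698 -0.1098936   0.08      ]
dropper top [[ 0.73110422 -0.06825049  0.07      ]] [[ 0.7254822  -0.07826901  0.07      ]]
wash base s [[0.5943136  0.48993036 0.        ]] [[0.59202029 0.49088666 0.        ]] [[0.59065289 0.46687668 0.19      ]]
tissue top [[ 0.76241999 -0.19746537  0.1       ]]
[[326.37303388 303.52575939]
 [199.11160465 300.64143972]]
```

{"api": "move_arm", "payload": {
  "series": [
    [-0.35, 0.07, 0.5, 0, 0, 0, 1],
    [-0.75, 0.14, 1, 0, 0, 0, 1]
  ],
  "squeeze": 25
}}

```text
t: 1.2
tool_pos: [0.611, 0.0703, 0.3367]
orientation: [-2.22, -2.223, 0.0]
force: [0.2, -0.4, -0.1]
opening: 0.0932
```

{"api": "move_arm", "payload": {
  "series": [
    [-0.4, 0, 0.5, 0, 0, 0, 1],
    [-0.805, 0, 1, 0, 0, 0, 1],
    [-0.805, 0, 1, 0, 0, 0, 1]
  ]
}}

```text
t: 1.5
tool_pos: [0.6078, -0.0125, 0.2319]
orientation: [-2.22, -2.214, 0.01]
force: [-0.5, 0.7, 0.4]
opening: 0.0926
```

```bash
python3 - <<'E'
from h import *
st=read_state(); print(st["t"],st["tool_pos"],st["orientation"])
c=cam("wrist"); keep(c,"w2"); save(c,"w2.png")
print(c["C"])
E
```

```text
1.5 [ 0.60777958 -0.01254683  0.23193886] [-2.2197863  -2.21417268  0.00960647]
[0.60846976 0.06992692 0.3993572 ]
```

View pics/w2.png

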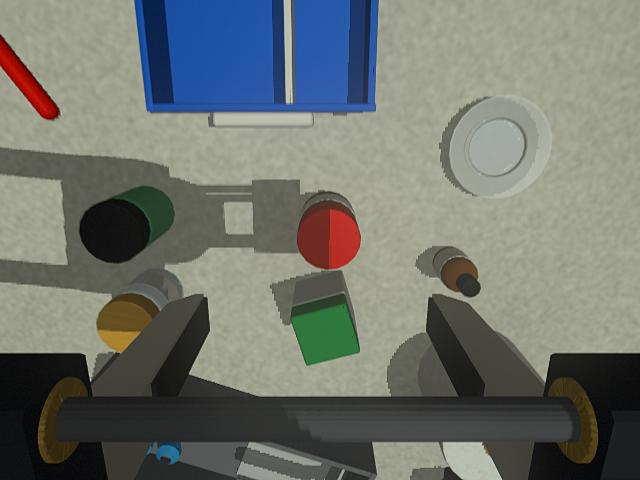

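{"api": "move_arm", "payload": {
  "series": [
    [0, 0, 0, 0, 0, 0, 1],
    [0, 0, 0, 0, 0, 0, 1],
    [0, 0, 0, 0, 0, 0, 1]
  ]
}}

```text
t: 1.85
tool_pos: [0.6119, -0.0088, 0.2406]
orientation: [2.219, 2.221, 0.003]
force: [0.1, 0.3, -1.0]
opening: 0.0933
```

```bash
python3 - <<'E'
from h import *
st=read_state(); print(st["t"],st["tool_pos"],st["orientation"])
c=cam("wrist"); keep(c,"w2"); save(c,"w2.png")
st=read_state(); print(st["t"],st["tool_pos"],st["orientation"])
print(c["C"])
f=c["frame"].astype(int)
def blob(m):
    n,l,s,ce=cv2.connectedComponentsWithStats(m.astype(np.uint8)); k=1+s[1:,4].argmax(); return s[k],ce[k],l==k
r=blob((f[...,0]>150)&(f[...,1]<70)&(np.arange(640)[None]>150)); print(r[0],r[1],onplane(c,r[1],.08))
g=blob((f[...,1]>100)&(f[...,0]<60)&(f[...,2]<90)); print(g[0],g[1],onplane(c,g[1],.08))
cn=cv2.findContours(g[2].astype(np.uint8),0,1)[0][0]; print(cv2.minAreaRect(cn))
save(c,"w2a.png",(60,170,260,370),4)
E
```

```text
1.85 [ 0.61194585 -0.00883721  0.24056261] [2.21929467 2.22110994 0.00284347]
1.9 [ 0.61205768 -0.00875872  0.24073586] [2.2187469  2.22117358 0.00315707]
[0.61048343 0.07361863 0.40802057]
[ 321  211   31   58 1274] [334.68210361 239.35243328] [[ 0.6253005  -0.02519168  0.08      ]]
[ 285  303   66   60 2621] [317.86341091 332.59481114] [[ 0.61206803 -0.10830109  0.08      ]]
((317.4769592285156, 332.9153747558594), (48.85212326049805, 55.86859130859375), 74.74488067626953)
```

View pics/w2a.png

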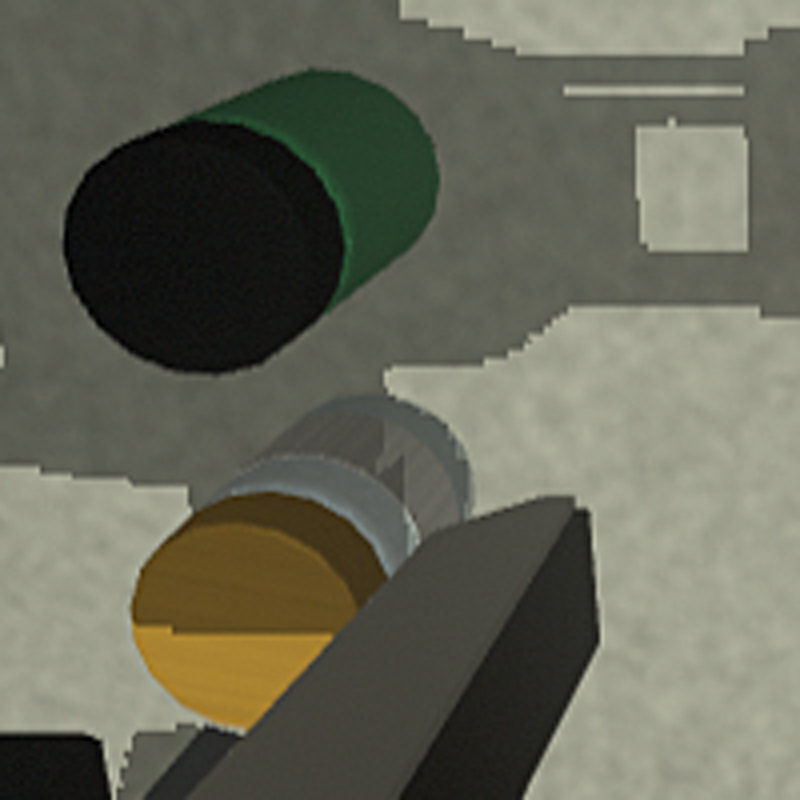

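```bash
python3 - <<'E'
from h import *
c=load("w2")
print(onplane(c,[(108.7,232.5),(121.5,326),(329,239.5)],.08))
E
```

```text
[[ 0.44645066 -0.0196651   0.08      ]
 [ 0.44557452 -0.1020461   0.08      ]
 [ 0.62077755 -0.02531778  0.08      ]]
```

{"api": "move_arm", "payload": {
  "series": [
    [-0.085, 0.01, 0.45, 0, 0, 0, 1],
    [-0.17, 0.015, 0.9, 0, 0, 0, 1],
    [-0.17, 0.015, 1, 0, 0, 0, 1]
  ]
}}

```text
t: 2.2
tool_pos: [0.6098, -0.0262, 0.1339]
orientation: [-2.217, -2.218, 0.007]
force: [-1.3, -0.0, -0.9]
opening: 0.0928
```

{"api": "move_arm", "payload": {
  "series": [
    [0, 0, 0.45, 0, 0, 0, 1],
    [0, 0, 0.85, 0, 0, 0, 1],
    [0, 0, 0.9, 0, 0, 0, 1],
    [0, 0, 0.9, 0, 0, 0, -1],
    [0, 0, 0.9, 0, 0, 0, -1],
    [0, 0, 0.9, 0, 0, 0, -1],
    [0, 0, 0.9, 0, 0, 0, -1],
    [0, 0, 0.9, 0, 0, 0, -1]
  ]
}}

```text
t: 3.0
tool_pos: [0.6136, -0.0267, 0.0503]
orientation: [2.22, 2.22, 0.002]
force: [0.8, 0.6, 0.2]
opening: 0.0577
```

```bash
python3 - <<'E'
from h import *
st=read_state(); print(st["t"],st["tool_pos"],st["orientation"],st["opening"],st["force"])
save(cam("side"),"s2.png")
E
```

```text
3.0 [ 0.61359161 -0.02673608  0.05032142] [2.22028140e+00 2.22023203e+00 2.04765831e-03] 0.0576617698187336 [0.81949037 0.59363105 0.1741085 ]
```

View pics/s2.png

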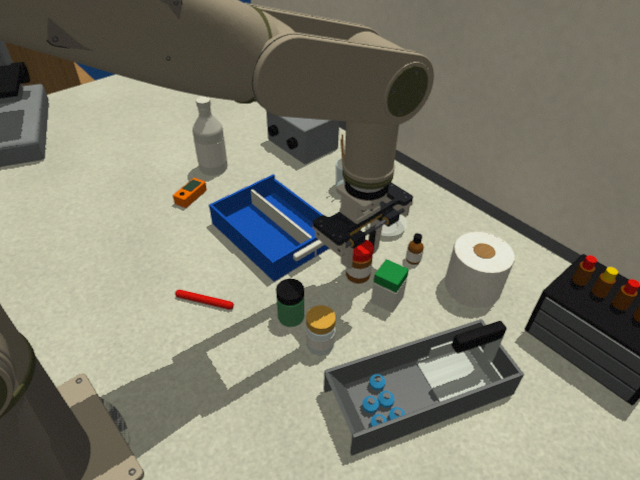

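{"api": "move_arm", "payload": {
  "series": [
    [0, 0, 0, 0, 0, 0, -1],
    [0, 0, 0, 0, 0, 0, -1],
    [0, 0, -0.2, 0, 0, 0, -1],
    [0, 0, -0.6, 0, 0, 0, -1],
    [0, 0, -1, 0, 0, 0, -1],
    [0, 0, -1, 0, 0, 0, -1]
  ]
}}

```text
t: 3.65
tool_pos: [0.6164, -0.0271, 0.1558]
orientation: [2.216, 2.216, 0.01]
force: [2.4, -0.2, -1.2]
opening: 0.0493
```

{"api": "move_arm", "payload": {
  "series": [
    [0.3, 0, -0.15, 0, 0, 0, -1],
    [0.65, 0.02, -0.3, 0, 0, 0, -1],
    [1, 0.02, -0.3, 0, 0, 0, -1],
    [1, 0.02, -0.3, 0, 0, 0, -1]
  ]
}}

```text
t: 4.05
tool_pos: [0.6141, 0.0775, 0.1781]
orientation: [-2.216, -2.224, -0.001]
force: [-0.2, -0.4, -0.7]
opening: 0.0496
```

{"api": "move_arm", "payload": {
  "series": [
    [0.3, 0, 0, 0, 0, 0, -1],
    [0.3, 0, 0.3, 0, 0, 0, -1],
    [0.3, 0, 0.5, 0, 0, 0, -1],
    [0.3, 0, 0.5, 0, 0, 0, -1],
    [0.3, 0, 0.5, 0, 0, 0, -1]
  ]
}}

```text
t: 4.55
tool_pos: [0.6138, 0.1028, 0.1278]
orientation: [-2.221, -2.22, 0.003]
force: [0.2, 0.7, -1.7]
opening: 0.0494
```

```bash
python3 - <<'E'
from h import *
st=read_state(); print(st["t"],st["tool_pos"],st["orientation"],st["opening"],st["force"])
save(cam("side"),"s3.png",(160,120,480,380),2.5)
save(cam("scene"),"c3.png",(150,100,450,300),2.5)
E
```

```text
4.55 [0.61382272 0.10281616 0.1277655 ] [-2.22071774 -2.21997363  0.00322761] 0.04937814489122798 [ 0.22931783  0.68816254 -1.6572906 ]
```

View pics/s3.png

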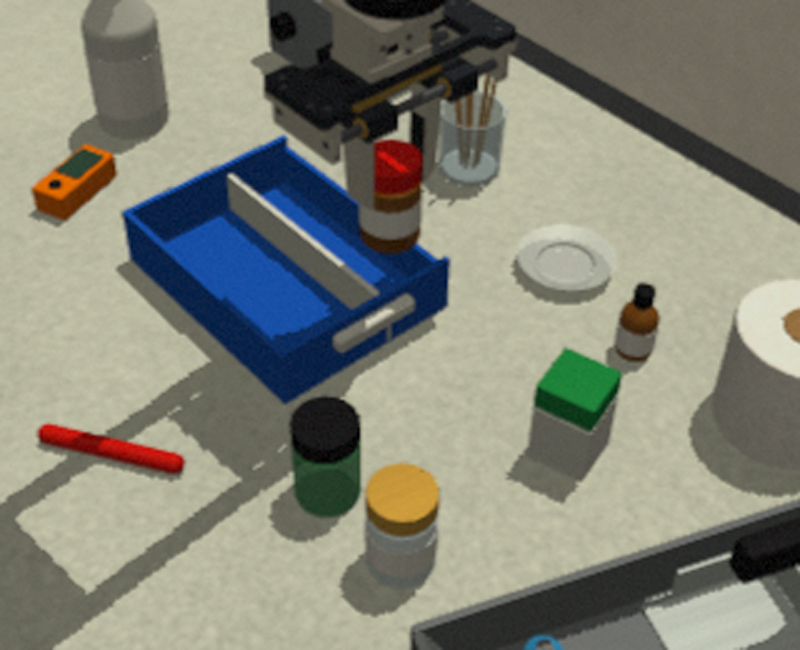

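View pics/c3.png

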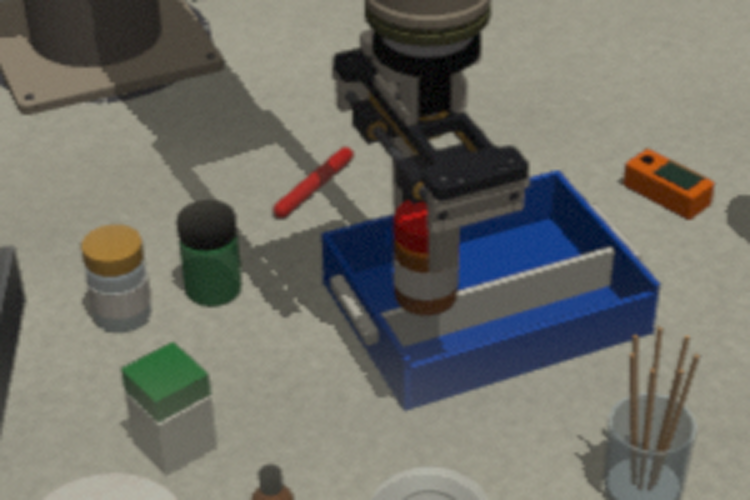

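{"api": "move_arm", "payload": {
  "series": [
    [0, 0.015, 0.4, 0, 0, 0, -1],
    [0, 0.015, 0.7, 0, 0, 0, -1],
    [0, 0.015, 0.73, 0, 0, 0, -1],
    [0, 0.015, 0.73, 0, 0, 0, -1],
    [0, 0.015, 0.73, 0, 0, 0, 0.5],
    [0, 0.015, 0.73, 0, 0, 0, 0.5],
    [0, 0.015, 0.73, 0, 0, 0, 0.5],
    [0, 0.015, 0.73, 0, 0, 0, 0.5]
  ]
}}

```text
t: 5.45
tool_pos: [0.6158, 0.1033, 0.0556]
orientation: [-2.221, -2.221, 0.001]
force: [0.1, 0.3, 0.4]
opening: 0.0695
```

```bash
python3 - <<'E'
from h import *
st=read_state(); print(st["t"],st["tool_pos"],st["orientation"],st["opening"],st["force"])
save(cam("side"),"s4.png",(160,120,480,380),2.5)
E
```

```text
5.45 [0.61580305 0.10328902 0.05562432] [-2.22115373e+00 -2.22099636e+00  9.46027539e-04] 0.06954677075460278 [0.09633986 0.33413048 0.37731846]
```

View pics/s4.png

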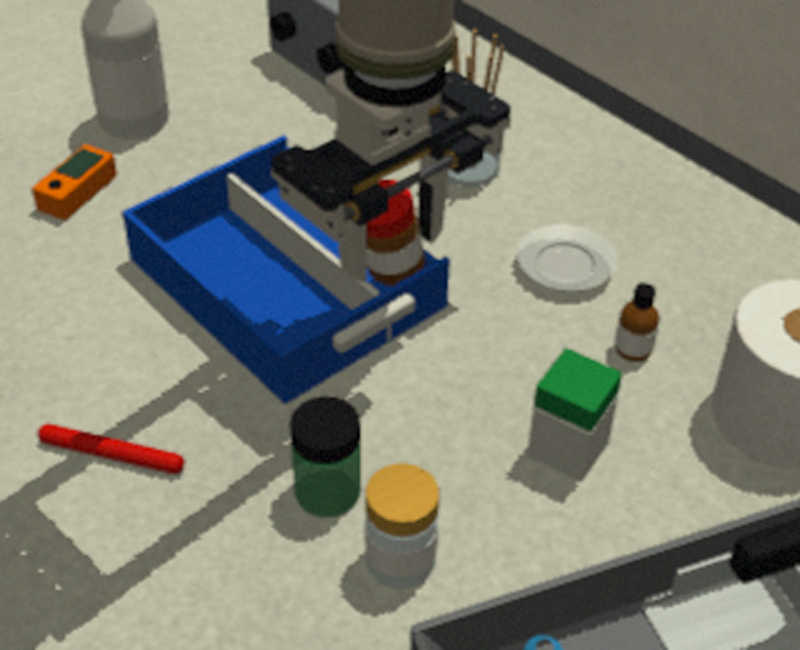

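{"api": "move_arm", "payload": {
  "series": [
    [0, 0, -0.45, 0, 0, 0, 0.6],
    [-0.1, 0, -0.85, 0, 0, 0, 0.9],
    [-0.5, 0, -1, 0, 0, 0, 0.9],
    [-1, 0, -1, 0, 0, 0, 0.9],
    [-1, 0, -1, 0, 0, 0, 0.9]
  ]
}}

```text
t: 6.0
tool_pos: [0.6167, -0.0021, 0.1569]
orientation: [2.224, 2.214, -0.001]
force: [-0.5, 0.5, -1.0]
opening: 0.0883
```

{"api": "move_arm", "payload": {
  "series": [
    [-0.5, -0.01, 0, 0, 0, 0, 0.9],
    [-1, -0.03, 0, 0, 0, 0, 0.9],
    [-1, -0.03, 0, 0, 0, 0, 0.9]
  ]
}}

```text
t: 6.3
tool_pos: [0.6124, -0.102, 0.1554]
orientation: [2.227, 2.215, -0.003]
force: [0.2, 0.2, -0.4]
opening: 0.0884
```

{"api": "move_arm", "payload": {
  "series": [
    [-0.125, 0, 0, 0, 0, -0.045, 0.9],
    [-0.125, 0, 0.2, 0, 0, -0.092, 0.9],
    [-0.125, 0, 0.4, 0, 0, -0.092, 0.9],
    [-0.125, 0, 0.4, 0, 0, -0.092, 0.9]
  ]
}}

```text
t: 6.7
tool_pos: [0.6107, -0.1077, 0.1119]
orientation: [-1.875, -2.513, 0.003]
force: [-0.3, 0.6, 0.3]
opening: 0.0883
```

```bash
python3 - <<'E'
from h import *
st=read_state(); print(st["t"],st["tool_pos"],st["orientation"],st["opening"],st["force"])
print(Rot.from_rotvec(st["orientation"]).as_matrix().round(3))
save(cam("side"),"s5.png",(160,120,480,380),2.5)
save(cam("wrist"),"w5.png")
save(cam("scene"),"c5.png",(150,100,450,300),2.5)
E
```

```text
6.7 [ 0.61069727 -0.10771532  0.1118559 ] [-1.87488353 -2.51298938  0.00341717] 0.08833898301292402 [-0.29649836  0.62551049  0.32458596]
[[-0.285  0.959 -0.006]
 [ 0.959  0.285  0.002]
 [ 0.004 -0.005 -1.   ]]
```

View pics/s5.png

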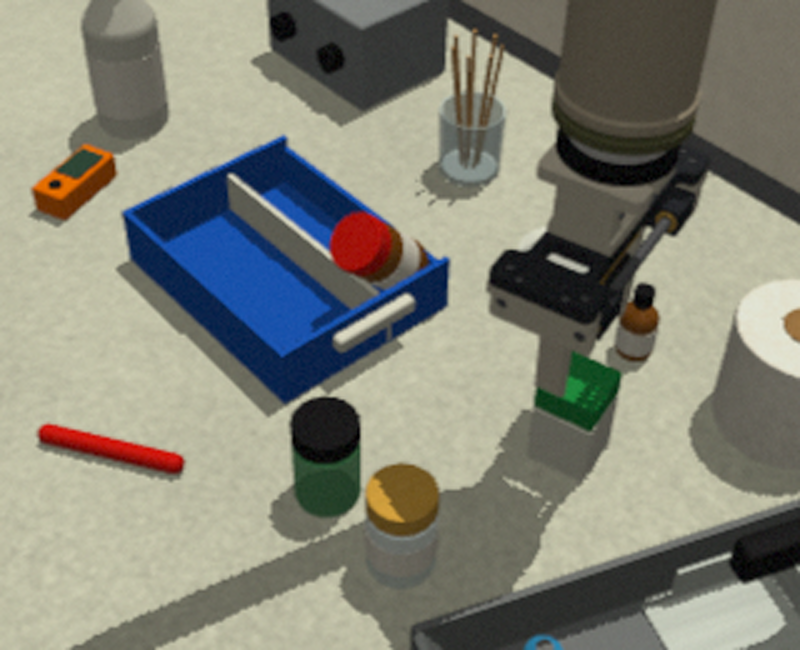

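View pics/w5.png

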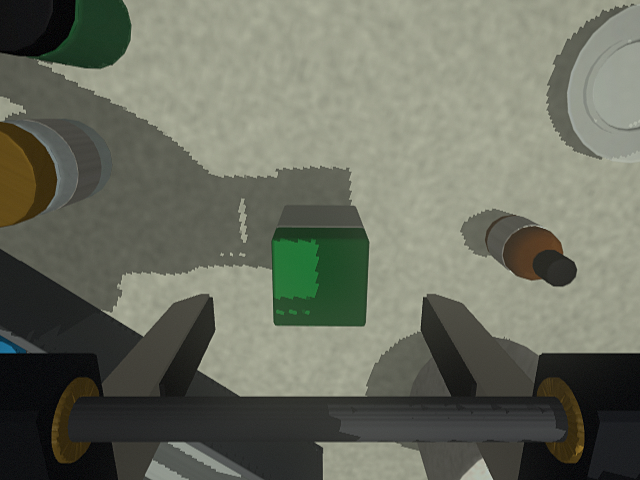

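View pics/c5.png

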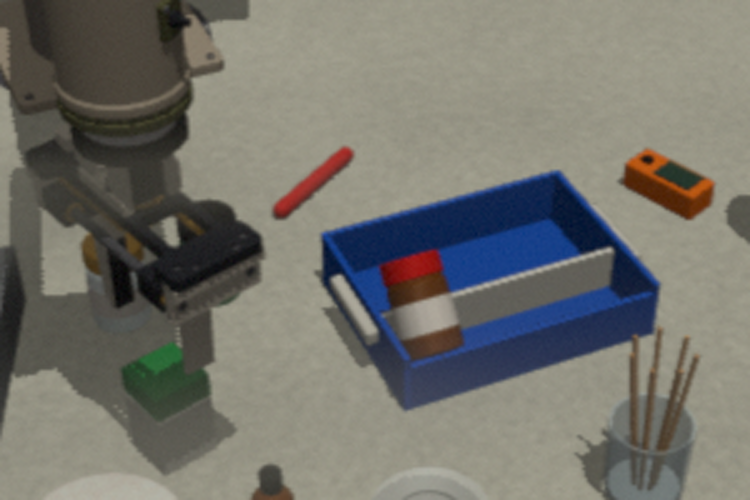

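{"api": "move_arm", "payload": {
  "series": [
    [0, 0, 0.4, 0, 0, 0, 0.9],
    [0, 0, 0.65, 0, 0, 0, 0.9],
    [0, 0, 0.65, 0, 0, 0, -1],
    [0, 0, 0.65, 0, 0, 0, -1],
    [0, 0, 0.65, 0, 0, 0, -1],
    [0, 0, 0.65, 0, 0, 0, -1],
    [0, 0, 0.65, 0, 0, 0, -1],
    [0, 0, 0.65, 0, 0, 0, -1]
  ]
}}

```text
t: 7.65
tool_pos: [0.6139, -0.1094, 0.052]
orientation: [1.878, 2.517, 0.001]
force: [-1.3, -0.7, 2.6]
opening: 0.0478
```

{"api": "move_arm", "payload": {
  "series": [
    [0, 0, 0, 0, 0, 0, -1],
    [0, 0, 0, 0, 0, 0, -1],
    [0, 0, -0.3, 0, 0, 0, -1],
    [0, 0, -0.7, 0, 0, 0, -1],
    [0, 0, -1, 0, 0, 0, -1],
    [0, 0, -1, 0, 0, 0, -1]
  ]
}}

```text
t: 8.25
tool_pos: [0.6163, -0.1099, 0.1568]
orientation: [1.874, 2.512, 0.005]
force: [1.2, 0.0, -0.8]
opening: 0.0479
```

```bash
python3 - <<'E'
from h import *
st=read_state(); print(st["t"],st["tool_pos"],st["orientation"],st["opening"],st["force"])
R=Rot.from_rotvec(st["orientation"]).as_matrix();print(R.round(3))
print("to slot", R.T@(np.array([.6155,.265,.18])-st["tool_pos"])/.1)
save(cam("side"),"s6.png",(160,120,480,380),2.5)
save(cam("scene"),"c6.png",(150,100,450,300),2.5)
E
```

```text
8.25 [ 0.61628702 -0.10992489  0.1567834 ] [1.87350544 2.51163195 0.00524559] 0.047890223405285745 [ 1.24485495  0.00364185 -0.84715294]
[[-0.285  0.958  0.009]
 [ 0.959  0.285 -0.002]
 [-0.005  0.008 -1.   ]]
to slot [ 3.59492112  1.06280041 -0.24047418]
```

View pics/s6.png

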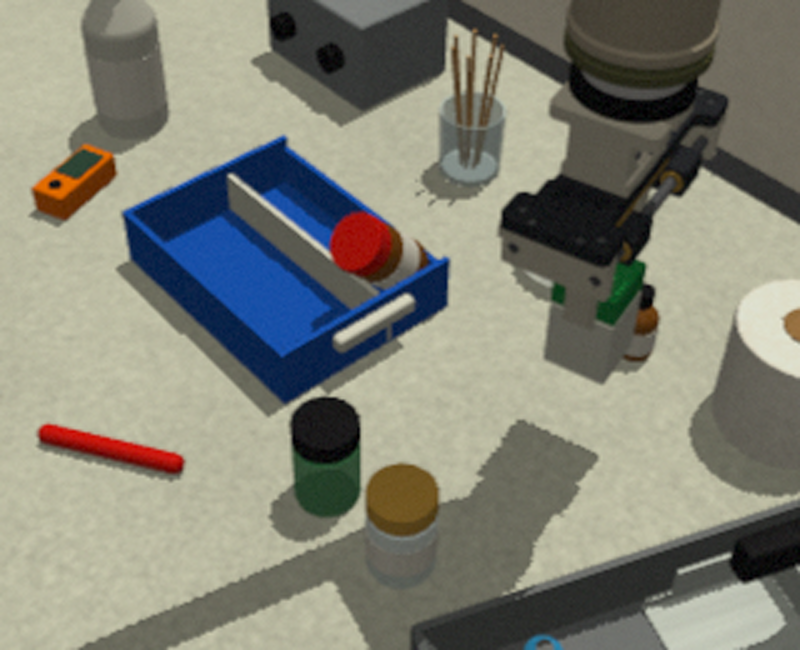

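View pics/c6.png

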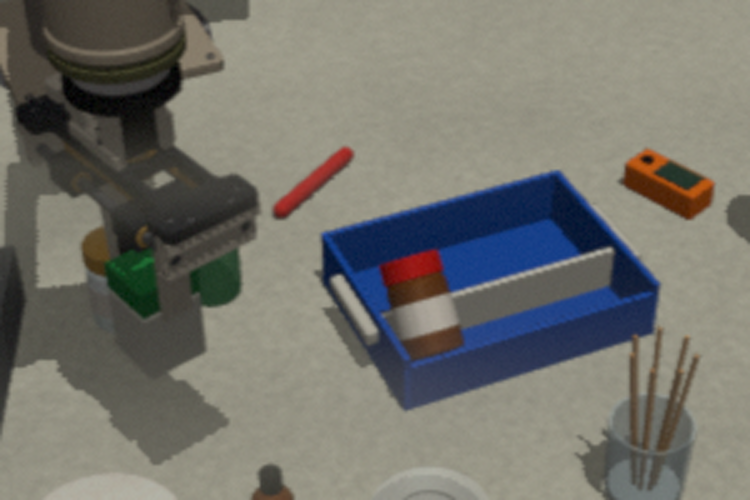

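{"api": "move_arm", "payload": {
  "series": [
    [0.4, 0.12, -0.2, 0, 0, 0.046, -1],
    [0.9, 0.265, -0.25, 0, 0, 0.092, -1],
    [0.959, 0.285, -0.25, 0, 0, 0.092, -1],
    [0.959, 0.285, -0.25, 0, 0, 0.092, -1]
  ]
}}

```text
t: 8.75
tool_pos: [0.6119, -0.0072, 0.1735]
orientation: [-2.214, -2.225, 0.003]
force: [-0.2, -0.5, -1.2]
opening: 0.0479
```

{"api": "move_arm", "payload": {
  "series": [
    [0.5, 0, 0, 0, 0, 0, -1],
    [1, 0, 0, 0, 0, 0, -1],
    [1, 0, 0, 0, 0, 0, -1]
  ]
}}

```text
t: 9.05
tool_pos: [0.6119, 0.0949, 0.1737]
orientation: [-2.213, -2.226, 0.002]
force: [0.3, -0.9, -0.6]
opening: 0.0478
```

{"api": "move_arm", "payload": {
  "series": [
    [0.5, 0, 0, 0, 0, 0, -1],
    [1, 0, 0, 0, 0, 0, -1],
    [1, 0, 0, 0, 0, 0, -1]
  ]
}}

```text
t: 9.35
tool_pos: [0.6121, 0.1946, 0.1738]
orientation: [-2.213, -2.226, 0.002]
force: [-0.7, -0.1, -1.3]
opening: 0.0479
```

{"api": "move_arm", "payload": {
  "series": [
    [0.4, 0, 0, 0, 0, 0, -1],
    [0.72, 0, 0.4, 0, 0, 0, -1],
    [0.72, 0, 0.6, 0, 0, 0, -1],
    [0.72, 0, 0.6, 0, 0, 0, -1],
    [0.72, 0, 0.6, 0, 0, 0, -1]
  ]
}}

```text
t: 9.85
tool_pos: [0.6129, 0.2608, 0.1146]
orientation: [-2.221, -2.221, 0.005]
force: [0.4, -0.4, -1.1]
opening: 0.048
```

```bash
python3 - <<'E'
from h import *
st=read_state(); print(st["t"],st["tool_pos"],st["orientation"],st["opening"],st["force"])
R=Rot.from_rotvec(st["orientation"]).as_matrix();print(R.round(3))
save(cam("side"),"s7.png",(160,120,480,380),2.5)
save(cam("scene"),"c7.png",(150,100,450,300),2.5)
E
```

```text
9.85 [0.61289874 0.26080658 0.11460619] [-2.22125709 -2.22071498  0.004544  ] 0.04804805021178843 [ 0.397552   -0.38691515 -1.06824465]
[[ 0.     1.    -0.002]
 [ 1.    -0.    -0.002]
 [-0.002 -0.002 -1.   ]]
```

View pics/s7.png

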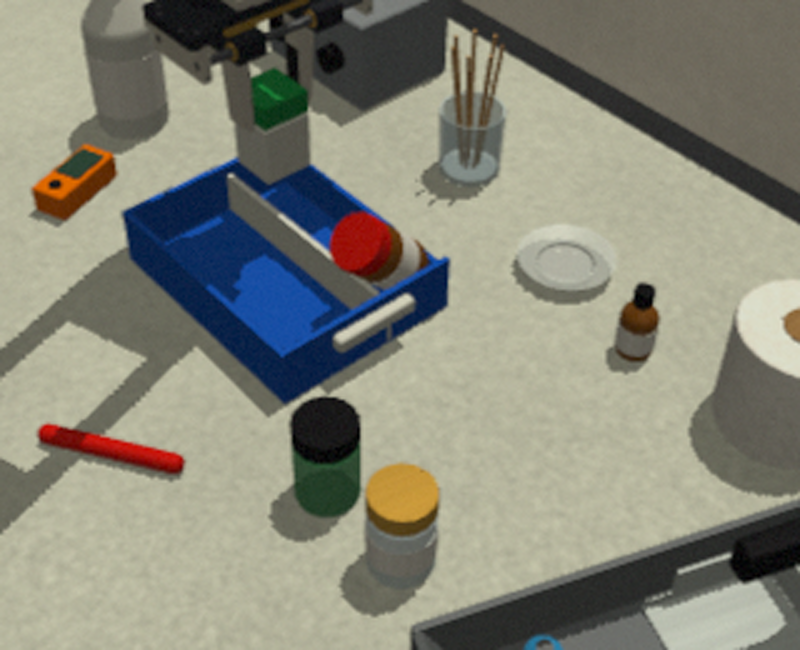

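View pics/c7.png

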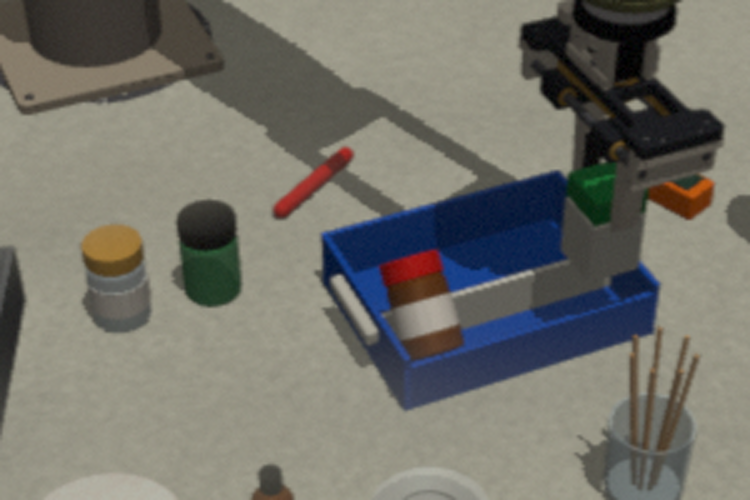

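{"api": "move_arm", "payload": {
  "series": [
    [0.04, 0.025, 0.3, 0, 0, 0, -1],
    [0.04, 0.025, 0.55, 0, 0, 0, -1],
    [0.04, 0.025, 0.58, 0, 0, 0, -1],
    [0.04, 0.025, 0.58, 0, 0, 0, -1],
    [0.04, 0.025, 0.58, 0, 0, 0, 0.5],
    [0.04, 0.025, 0.58, 0, 0, 0, 0.5],
    [0.04, 0.025, 0.58, 0, 0, 0, 0.5],
    [0.04, 0.025, 0.58, 0, 0, 0, 0.5]
  ]
}}

```text
t: 10.75
tool_pos: [0.616, 0.2671, 0.0586]
orientation: [2.221, 2.221, 0.001]
force: [0.1, 0.8, -0.1]
opening: 0.0695
```

{"api": "move_arm", "payload": {
  "series": [
    [0, 0, -0.3, 0, 0, 0, 0.5],
    [0, 0, -0.7, 0, 0, 0, 0.5],
    [0, 0, -1, 0, 0, 0, 0.5],
    [0, 0, -1, 0, 0, 0, 0.5]
  ]
}}

```text
t: 11.15
tool_pos: [0.6189, 0.2682, 0.165]
orientation: [2.218, 2.218, 0.014]
force: [0.9, 0.6, 0.5]
opening: 0.07
```

```bash
python3 - <<'E'
from h import *
st=read_state(); print(st["t"],st["tool_pos"],st["orientation"],st["opening"],st["force"])
save(cam("side"),"s8.png",(160,120,480,380),2.5)
c=cam("wrist");keep(c,"w8");save(c,"w8.png")
E
```

```text
11.15 [0.61894918 0.2681684  0.16497745] [2.21809611 2.21849041 0.01439639] 0.06999834049987487 [0.8722495  0.56263508 0.53607051]
```

View pics/s8.png

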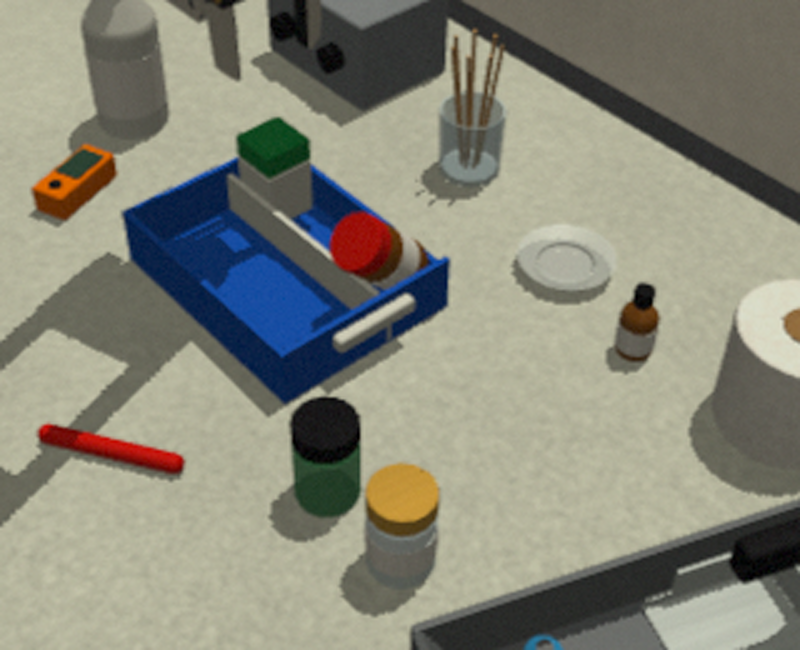

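View pics/w8.png

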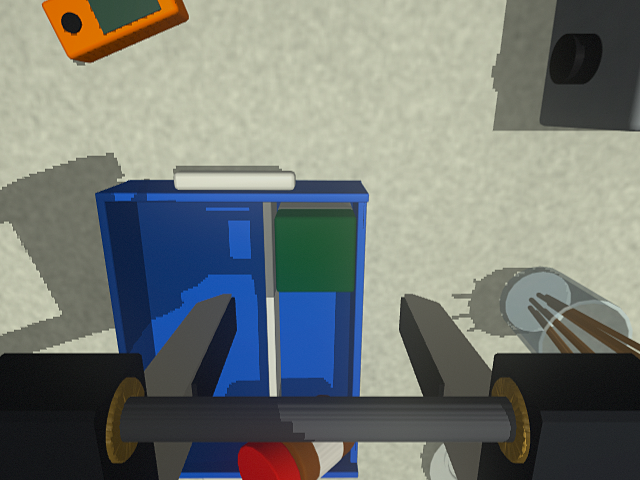

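{"api": "move_arm", "payload": {
  "series": [
    [-0.3, 0, -0.4, 0, 0, 0, 0.5],
    [-0.6, 0, -0.8, 0, 0, 0, 0.5],
    [-0.8, 0, -1, 0, 0, 0, 0.5],
    [-0.8, 0, -1, 0, 0, 0, 0.5],
    [-0.8, 0, -1, 0, 0, 0, 0.5]
  ]
}}

```text
t: 11.75
tool_pos: [0.6152, 0.1868, 0.2561]
orientation: [-2.222, -2.219, 0.002]
force: [-0.3, 0.3, -0.5]
opening: 0.0694
```

```bash
python3 - <<'E'
from h import *
st=read_state(); print(st["t"],st["tool_pos"],st["orientation"],st["opening"],st["force"])
c=cam("side");keep(c,"s9");save(c,"s9.png",(270,190,360,250),8)
c=cam("scene");keep(c,"c9");save(c,"c9.png",(270,180,370,260),8)
c=cam("wrist");keep(c,"w9");save(c,"w9.png",(200,220,440,400),3.3)
E
```

```text
11.75 [0.61522308 0.18675825 0.2561301 ] [-2.22151792e+00 -2.21944784e+00  2.09687633e-03] 0.06938757048249841 [-0.25134615  0.28292327 -0.47329093]
```

View pics/s9.png

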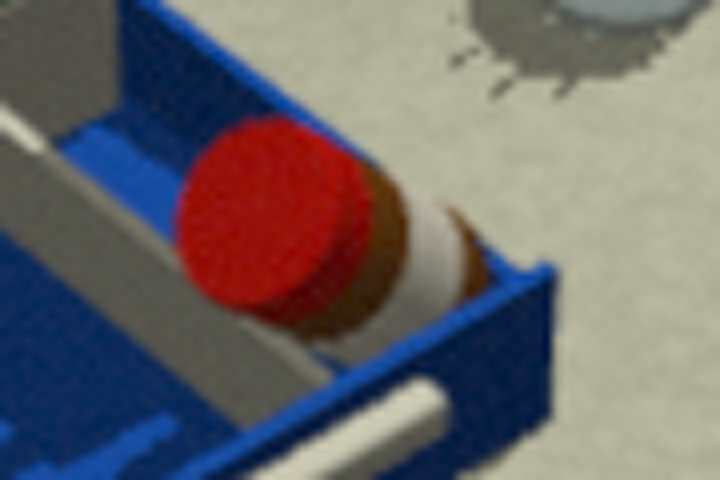

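View pics/c9.png

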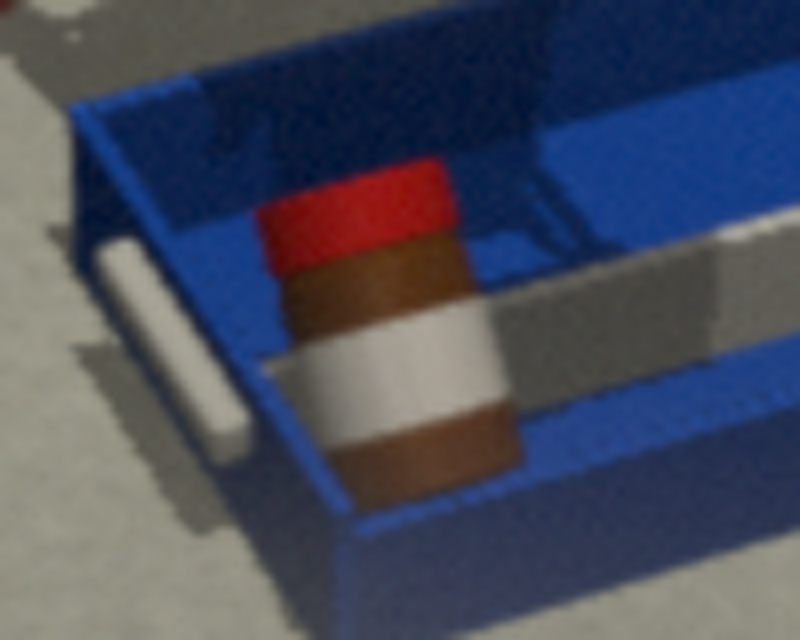

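View pics/w9.png

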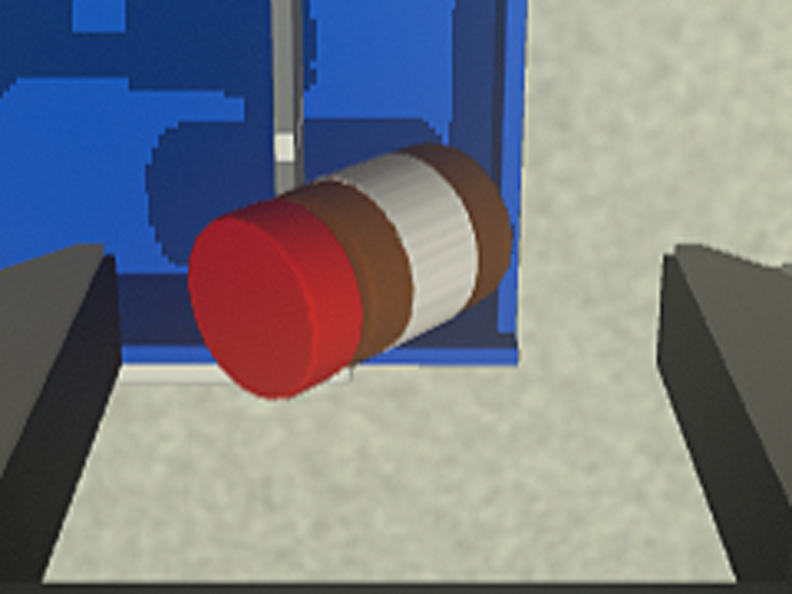

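```bash
cat > fitcyl.py <<'E'
from h import *
from scipy.optimize import minimize
def ring(b,ax,h,r=.025,n=40):
    u=np.cross(ax,[0,1,0.01]);u/=np.linalg.norm(u);v=np.cross(ax,u);a=np.linspace(0,2*np.pi,n)
    return b+ax*h+r*(np.cos(a)[:,None]*u+np.sin(a)[:,None]*v)
def hull(c,b,ax,H=.08):
    return cv2.convexHull(proj(c,np.r_[ring(b,ax,0),ring(b,ax,H)]).astype(np.float32))
def iou(h1,h2):
    a,_=cv2.intersectConvexConvex(h1,h2); A=cv2.contourArea(h1);B=cv2.contourArea(h2); return a/(A+B-a)
def fit(obs,b0,th0,ps0):
    def ax(p): return np.array([np.sin(p[3])*np.cos(p[4]),np.sin(p[3])*np.sin(p[4]),np.cos(p[3])])
    f=lambda p:-sum(iou(hull(c,p[:3],ax(p)),poly) for c,poly in obs)
    best=None
    for ps in ps0:
      for th in th0:
        r=minimize(f,np.r_[b0,th,ps],method="Nelder-Mead",options=dict(maxiter=1500,initial_simplex=np.r_[b0,th,ps]+np.r_[np.zeros((1,5)),np.diag([.02,.02,.02,.3,.3])]))
        if best is None or r.fun<best.fun: best=r
    p=best.x; return p[:3],ax(p),p[3],p[4],best.fun
E
python3 - <<'E'
from fitcyl import *
w=load("w9");c=load("c9");s=load("s9")
pw=(np.array([(190,275),(205,240),(235,213),(285,200),(330,180),(380,157),(430,143),(470,160),(500,195),(513,240),(508,275),(490,300),(440,325),(380,358),(340,375),(280,400),(245,385),(205,340)])+.5)/3.3-.5+[200,220]
pc=(np.array([(258,210),(440,158),(460,225),(525,455),(500,475),(420,497),(360,505),(340,470),(285,285),(272,275)])+.5)/8-.5+[270,180]
h=[cv2.convexHull(x.astype(np.float32)) for x in (pw,pc)]
b,ax,th,ps,f=fit([(w,h[0]),(c,h[1])],[.63,.1,.02],[.5,.9],[np.pi])
print(b,ax,np.degrees([th,ps]),f,"lid",b+.08*ax)
print((proj(s,b+.08*ax)-[270,190])*8)
E
```

```text
[0.63141469 0.10446054 0.03448365] [-0.65160785  0.02864281  0.75801504] [ 40.71048089 177.48306219] -1.8447363234494674 lid [0.57928607 0.10675196 0.09512486]
[[251.370407   183.55767441]]
```

```bash
python3 - <<'E'
from fitcyl import *
w=load("w9");c=load("c9");s=load("s9")
pw=(np.array([(190,275),(205,240),(235,213),(285,200),(330,180),(380,157),(430,143),(470,160),(500,195),(513,240),(508,275),(490,300),(440,325),(380,358),(340,375),(280,400),(245,385),(205,340)])+.5)/3.3-.5+[200,220]
pc=(np.array([(258,210),(440,158),(460,225),(525,455),(500,475),(420,497),(360,505),(340,470),(285,285),(272,275)])+.5)/8-.5+[270,180]
pss=(np.array([(180,210),(195,160),(235,125),(275,117),(320,130),(345,165),(340,220),(310,270),(265,303),(225,305),(190,270)])+.5)/8-.5+[270,190]
hw,hc,hs=[cv2.convexHull(x.astype(np.float32)) for x in (pw,pc,pss)]
def ax(p): return np.array([np.sin(p[3])*np.cos(p[4]),np.sin(p[3])*np.sin(p[4]),np.cos(p[3])])
def f(p,d=False):
    a=ax(p);b=p[:3]
    lid=cv2.convexHull(proj(s,ring(b,a,.08)).astype(np.float32)); lw=cv2.convexHull(proj(w,ring(b,a,.08)).astype(np.float32))
    v=[iou(hull(w,b,a),hw),iou(hull(c,b,a),hc),iou(lid,hs)]
    return v if d else -sum(v)
r=None
for th in (.5,.7,.9):
    x0=np.r_[.63,.1,.03,th,np.pi]
    q=minimize(f,x0,method="Nelder-Mead",options=dict(maxiter=3000,initial_simplex=x0+np.r_[np.zeros((1,5)),np.diag([.01,.01,.02,.2,.2])]))
    if r is None or q.fun<r.fun:r=q
p=r.x;a=ax(p);print(p[:3],a,np.degrees(p[3:]),f(p,True),"lid",p[:3]+.08*a)
u=np.array([-a[2],0,a[0]]) # towards -x down
print("low rim",p[:3]+.025*np.array([-a[2],0,a[0]]),"hi rim",p[:3]-.025*np.array([-a[2],0,a[0]]))
E
```

```text
[0.63370338 0.1053084  0.03418329] [-0.69792058 -0.01114544  0.71608843] [ 44.26752901 180.91490699] [0.9291204129582851, 0.8916447990473442, 0.9000710784579149] lid [0.57786973 0.10441677 0.09147037]
low rim [0.61580117 0.1053084  0.01673528] hi rim [0.65160559 0.1053084  0.05163131]
```

```bash
python3 - <<'E'
from h import *
print((Rot.from_euler('z',21.6,degrees=True)*Rot.from_euler('y',44,degrees=True)).as_rotvec()/np.pi)
E
```

```text
[-0.04606568  0.24148476  0.11401656]
```

{"api": "move_arm", "payload": {
  "series": [
    [-0.1, -0.1, 0.1, 0, 0, 0.0475, 0.5],
    [-0.3, -0.25, 0.3, 0, 0, 0.095, 0.5],
    [-0.5, -0.4, 0.5, 0, 0, 0.1425, 0.5],
    [-0.7, -0.6, 0.7, 0, 0, 0.19, 0.5],
    [-0.82, -0.7, 0.97, 0, 0, 0.2375, 0.5],
    [-0.82, -0.7, 0.97, 0, 0, 0.285, 0.5],
    [-0.82, -0.7, 0.97, 0, 0, 0.3325, 0.5],
    [-0.82, -0.7, 0.97, 0, 0, 0.38, 0.5]
  ]
}}

```text
t: 12.7
tool_pos: [0.5442, 0.1055, 0.1586]
orientation: [-3.087, -0.581, 0.005]
force: [-0.8, -0.1, -0.1]
opening: 0.0696
```

{"api": "move_arm", "payload": {
  "series": [
    [0, 0, 0, -0.0077, 0.04, 0.019, 0.6],
    [0, 0, 0, -0.0154, 0.08, 0.038, 0.6],
    [0, 0, 0, -0.023, 0.12, 0.057, 0.6],
    [0, 0, 0, -0.031, 0.16, 0.076, 0.6],
    [0, 0, 0, -0.0384, 0.201, 0.095, 0.6],
    [0, 0, 0, -0.046, 0.241, 0.114, 0.6],
    [0, 0, 0, -0.046, 0.241, 0.114, 0.6],
    [0, 0, 0, -0.046, 0.241, 0.114, 0.6]
  ]
}}

```text
t: 13.5
tool_pos: [0.5445, 0.1058, 0.1595]
orientation: [2.916, 0.007, 1.169]
force: [0.8, -0.1, 0.1]
opening: 0.0744
```

```bash
python3 - <<'E'
from h import *
st=read_state(); print(st["t"],st["q"].round(2),st["tool_pos"],st["orientation"],st["opening"],st["force"])
R=Rot.from_rotvec(st["orientation"]).as_matrix();print(R.round(3))
print("to", R.T@(np.array([.6016,.105,.068])-st["tool_pos"])/.1)
save(cam("side"),"s10.png",(160,120,480,380),2.5)
E
```

```text
13.5 [ 0.19 -0.67  2.45 -0.22  0.62  1.88] [0.54454126 0.10583434 0.15946622] [2.91577888 0.00732877 1.16867657] 0.07436158817069663 [ 0.76201282 -0.08511581  0.12294991]
[[ 0.723  0.004  0.691]
 [ 0.004 -1.     0.001]
 [ 0.691  0.002 -0.723]]
to [-0.21913186  0.00889249  1.05553243]
```

View pics/s10.png

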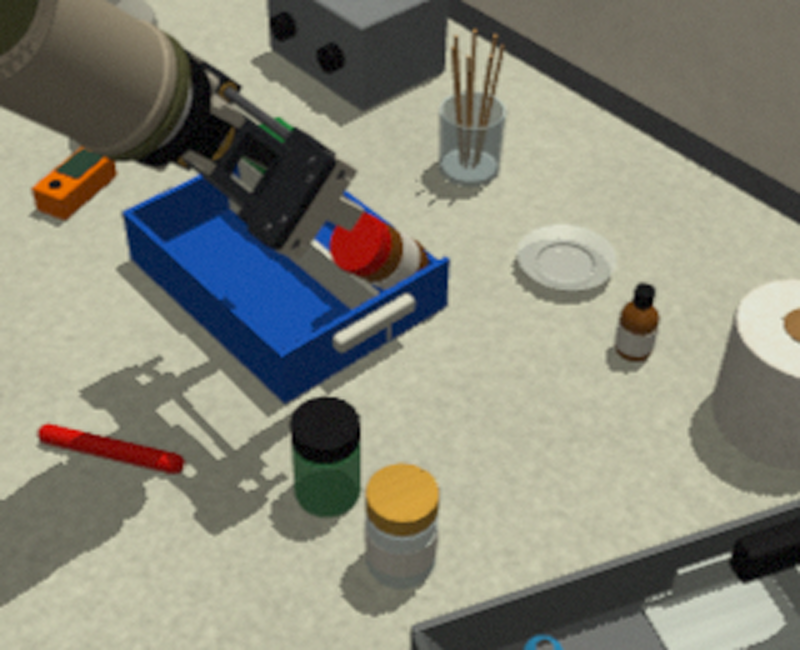

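{"api": "move_arm", "payload": {
  "series": [
    [-0.2, 0, 0.3, 0, 0, 0, 0.6],
    [-0.22, 0, 0.6, 0, 0, 0, 0.6],
    [-0.22, 0, 0.9, 0, 0, 0, 0.6],
    [-0.22, 0, 1, 0, 0, 0, 0.6],
    [-0.22, 0, 1, 0, 0, 0, 0.6],
    [-0.22, 0, 1, 0, 0, 0, 0.6]
  ]
}}

```text
t: 14.15
tool_pos: [0.6011, 0.1047, 0.075]
orientation: [2.913, 0.0, 1.175]
force: [0.4, 0.4, -0.1]
opening: 0.074
```

```bash
python3 - <<'E'
from h import *
st=read_state(); print(st["t"],st["q"].round(2),st["tool_pos"],st["orientation"],st["opening"],st["force"])
save(cam("side"),"s11.png",(200,120,400,280),4)
save(cam("scene"),"c11.png",(230,130,430,290),4)
E
```

```text
14.15 [ 0.16 -0.27  2.36 -0.36  0.31  2.03] [0.60110838 0.10466288 0.07499079] [2.91286651e+00 1.17605449e-04 1.17470622e+00] 0.07403855670059348 [ 0.40970383  0.42608898 -0.05427603]
```

View pics/s11.png

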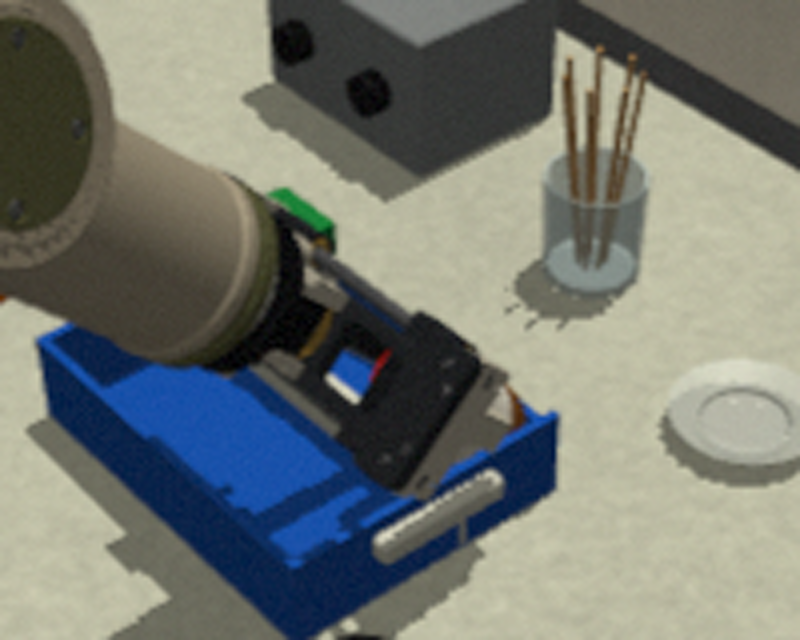

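View pics/c11.png

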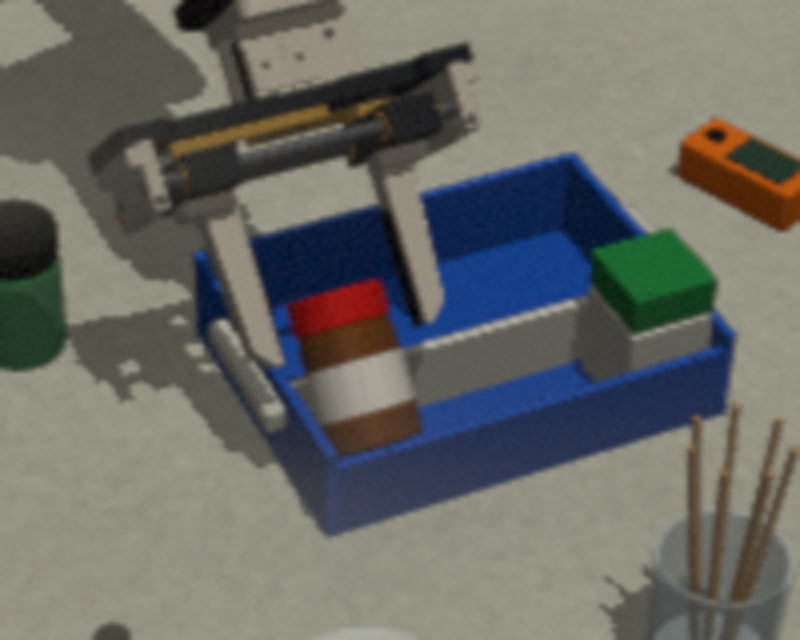

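{"api": "move_arm", "payload": {
  "series": [
    [-0.035, 0, 0.03, 0, 0, 0, -1],
    [-0.035, 0, 0.03, 0, 0, 0, -1],
    [-0.035, 0, 0.03, 0, 0, 0, -1],
    [-0.035, 0, 0.03, 0, 0, 0, -1],
    [-0.035, 0, 0.03, 0, 0, 0, -1],
    [-0.035, 0, 0.03, 0, 0, 0, -1]
  ]
}}

```text
t: 14.85
tool_pos: [0.5988, 0.1049, 0.0692]
orientation: [2.913, 0.0, 1.175]
force: [-2.5, -0.7, 0.9]
opening: 0.0498
```

```bash
python3 - <<'E'
from h import *
st=read_state(); print(st["t"],st["q"].round(2),st["tool_pos"],st["orientation"],st["opening"],st["force"])
R=Rot.from_rotvec(st["orientation"]).as_matrix()
print("up 80mm",R.T@[0,0,.8])
save(cam("scene"),"c12.png",(230,130,430,290),4)
E
```

```text
14.85 [ 0.16 -0.27  2.37 -0.38  0.3   2.04] [0.5988207  0.10494688 0.06923742] [2.91345349e+00 3.25775998e-04 1.17519306e+00] 0.049827796691742976 [-2.45266236 -0.72320428  0.8570946 ]
up 80mm [ 5.55074625e-01  9.91858491e-05 -5.76100817e-01]
```

View pics/c12.png

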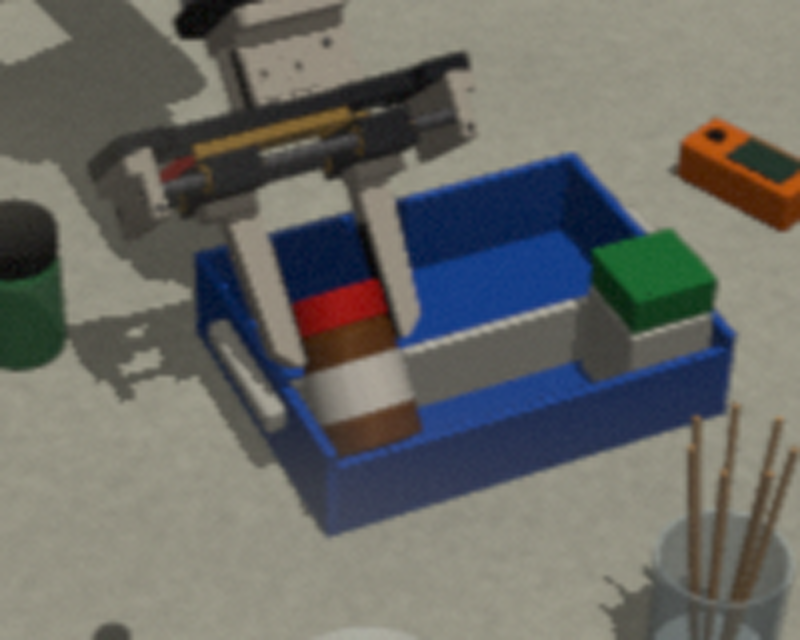

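{"api": "move_arm", "payload": {
  "series": [
    [0, 0, 0, 0, 0, 0, -1],
    [0.1, 0, -0.1, 0, 0, 0, -1],
    [0.3, 0, -0.31, 0, 0, 0, -1],
    [0.5, 0, -0.52, 0, 0, 0, -1],
    [0.69, 0, -0.72, 0, 0, 0, -1],
    [0.69, 0, -0.72, 0, 0, 0, -1]
  ],
  "squeeze": 40
}}

```text
t: 15.5
tool_pos: [0.601, 0.1054, 0.1745]
orientation: [-2.908, 0.0, -1.185]
force: [0.6, -0.2, -0.9]
opening: 0.0499
```

```bash
python3 - <<'E'
from h import *
st=read_state(); print(st["t"],st["q"].round(2),st["tool_pos"],st["orientation"],st["opening"],st["force"])
R=Rot.from_rotvec(st["orientation"]).as_matrix(); print(R.round(3))
save(cam("scene"),"c13.png",(230,130,430,290),4)
save(cam("side"),"s13.png",(200,120,400,280),4)
E
```

```text
15.5 [ 0.16 -0.48  2.31 -0.21  0.55  1.86] [0.60100481 0.10542007 0.17451008] [-2.90799048e+00  2.97491654e-04 -1.18545747e+00] 0.049858660867881106 [ 0.57476528 -0.17985673 -0.86878415]
[[ 0.715  0.     0.699]
 [-0.001 -1.     0.001]
 [ 0.699 -0.001 -0.715]]
```

View pics/c13.png

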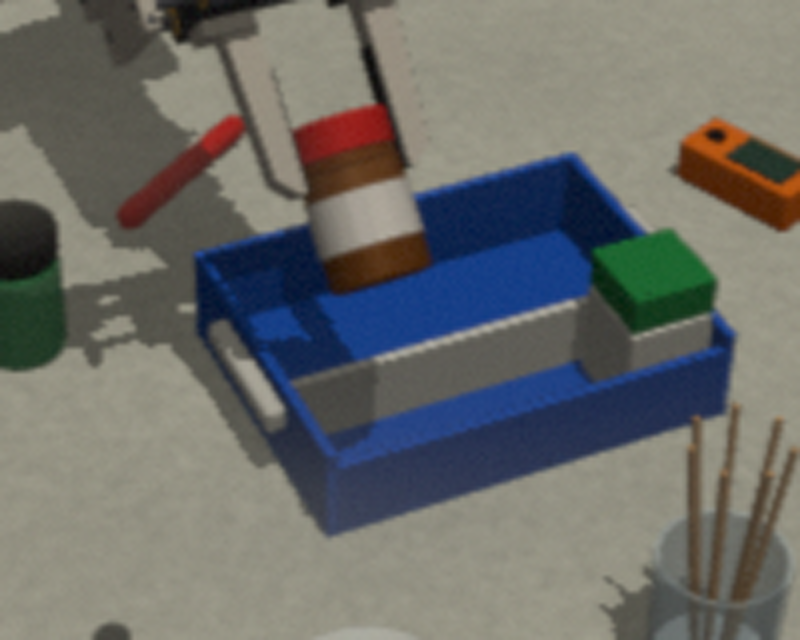

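View pics/s13.png

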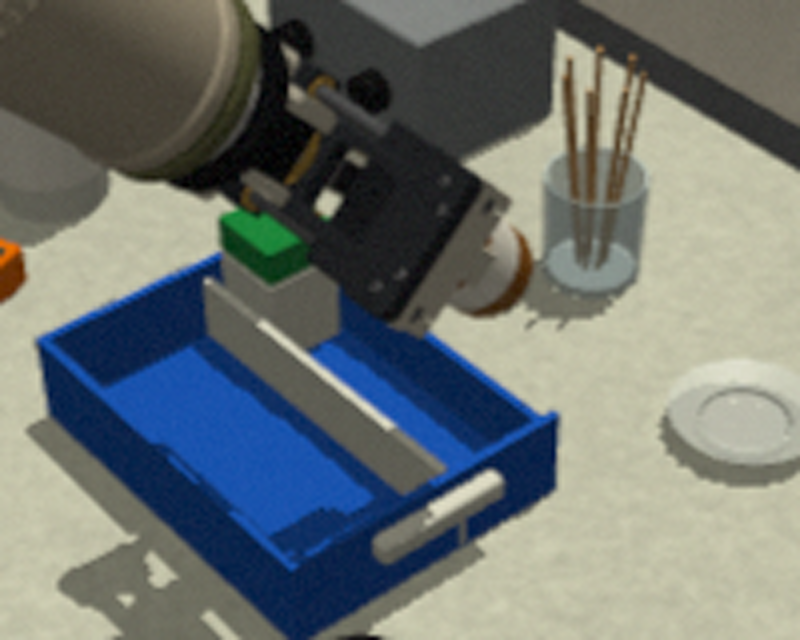

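{"api": "move_arm", "payload": {
  "series": [
    [0, -0.1, 0, 0, -0.045, 0, -1],
    [0, -0.2, 0, 0, -0.09, 0, -1],
    [0, -0.3, 0, 0, -0.135, 0, -1],
    [0, -0.4, 0, 0, -0.18, 0, -1],
    [0, -0.53, 0, 0, -0.225, 0, -1],
    [0, -0.53, 0, 0, -0.246, 0, -1],
    [0, -0.53, 0, 0, -0.246, 0, -1],
    [0, -0.53, 0, 0, -0.246, 0, -1]
  ]
}}

```text
t: 16.4
tool_pos: [0.5976, 0.1574, 0.1654]
orientation: [3.14, -0.001, -0.014]
force: [-0.8, 0.0, -1.8]
opening: 0.0492
```

```bash
python3 - <<'E'
from h import *
st=read_state(); print(st["t"],st["q"].round(2),st["tool_pos"],st["orientation"],st["opening"],st["force"])
R=Rot.from_rotvec(st["orientation"]).as_matrix(); print(R.round(3))
c=cam("scene");keep(c,"c14");save(c,"c14.png",(230,130,430,290),4)
c=cam("side");keep(c,"s14");save(c,"s14.png",(200,120,400,280),4)
E
```

```text
16.4 [0.17 0.22 1.49 0.   1.44 1.75] [0.59764674 0.15740461 0.16543885] [ 3.14018730e+00 -8.37082356e-04 -1.43373584e-02] 0.0491896009976833 [-0.77634231  0.01099416 -1.78998769]
[[ 1.    -0.001 -0.009]
 [-0.001 -1.    -0.001]
 [-0.009  0.001 -1.   ]]
```

View pics/c14.png

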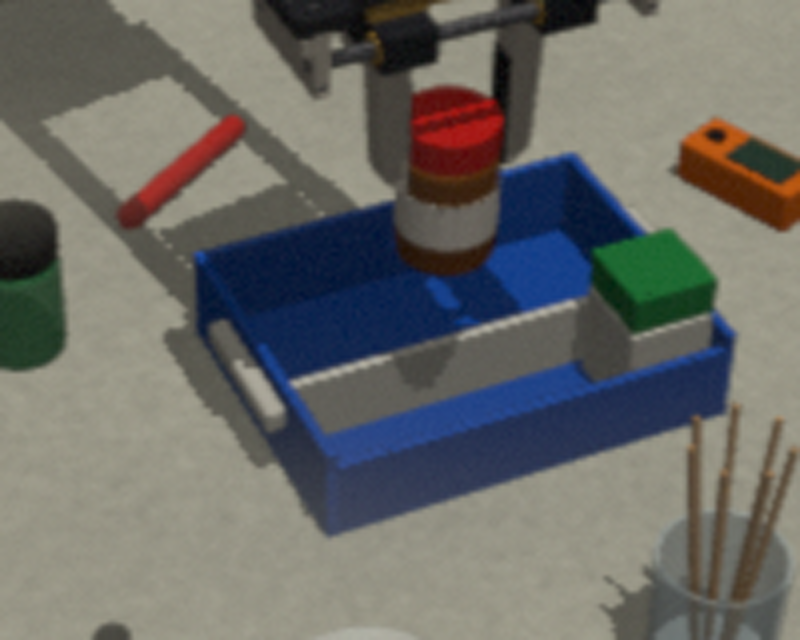

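View pics/s14.png

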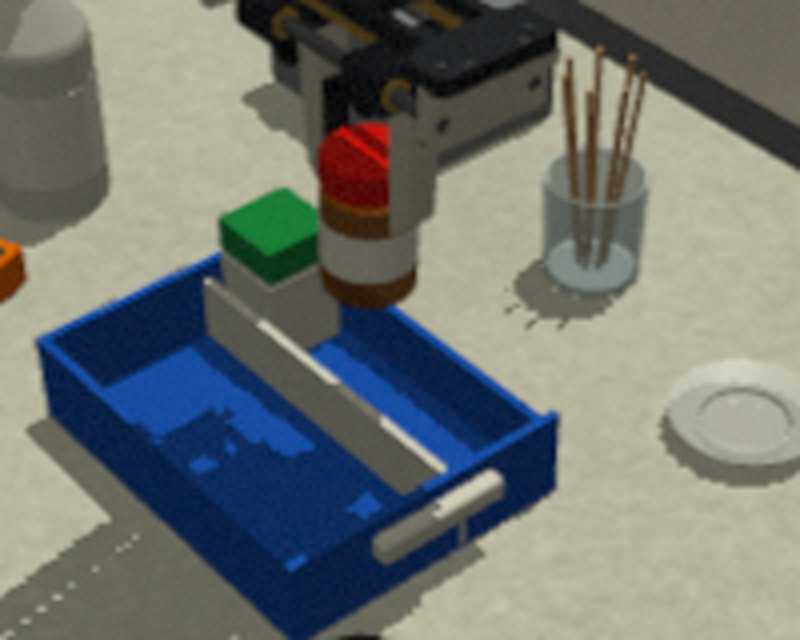

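```bash
python3 - <<'E'
from fitcyl import *
c=load("c14");s=load("s14")
pc=(np.array([446,245])+.5)/4-.5+[230,130]; ps=(np.array([367.5,284])+.5)/4-.5+[200,120]
def ray(c,uv):
    d=c["R"].T@np.linalg.inv(c["K"])@[*uv,1]; return c["C"],d/np.linalg.norm(d)
A=[];b=[]
for cm,uv in ((c,pc),(s,ps)):
    C,d=ray(cm,uv); M=np.eye(3)-np.outer(d,d); A.append(M); b.append(M@C)
print(np.linalg.lstsq(np.vstack(A),np.hstack(b),rcond=None))
poly=(np.array([(410,100),(430,90),(455,87),(490,95),(505,115),(503,170),(497,235),(480,265),(445,273),(410,262),(395,235),(405,180)])+.5)/4-.5+[230,130]
h=cv2.convexHull(poly.astype(np.float32))
for x in (.59,.5976,.605,.612):
  for tilt in (-.1,0,.1):
    ax=np.array([np.sin(tilt),0,np.cos(tilt)])
    best=max((iou(hull(c,np.array([x,y,z]),ax),h),y,z) for y in np.arange(.15,.166,.004) for z in np.arange(.10,.135,.004)); print(x,tilt,best)
E
```

```text
(array([0.59416289, 0.15809196, 0.1156799 ]), array([7.83366722e-06]), np.int32(3), array([1.41421356, 1.12318293, 0.85933701]))
0.59 -0.1 (0.8719914148302582, np.float64(0.166), np.float64(0.10800000000000001))
0.59 0 (0.8931524360285255, np.float64(0.162), np.float64(0.11200000000000002))
0.59 0.1 (0.9041624165047955, np.float64(0.162), np.float64(0.11600000000000002))
0.5976 -0.1 (0.8612116891503986, np.float64(0.162), np.float64(0.11200000000000002))
0.5976 0 (0.8829448070280668, np.float64(0.158), np.float64(0.11600000000000002))
0.5976 0.1 (0.8907153694601692, np.float64(0.158), np.float64(0.12000000000000002))
0.605 -0.1 (0.8503335234992762, np.float64(0.158), np.float64(0.12000000000000002))
0.605 0 (0.8683582692676873, np.float64(0.154), np.float64(0.12400000000000003))
0.605 0.1 (0.8779147058467697, np.float64(0.154), np.float64(0.12800000000000003))
0.612 -0.1 (0.8439463827399571, np.float64(0.154), np.float64(0.12400000000000003))
0.612 0 (0.8548481344151916, np.float64(0.15), np.float64(0.12800000000000003))
0.612 0.1 (0.865925115911769, np.float64(0.15), np.float64(0.13200000000000003))
```

{"api": "move_arm", "payload": {
  "series": [
    [0.2, 0, 0, 0, 0, 0, -1],
    [0.2, 0, 0.3, 0, 0, 0, -1],
    [0.2, 0, 0.6, 0, 0, 0, -1],
    [0.2, 0, 0.7, 0, 0, 0, -1],
    [0.2, 0, 0.7, 0, 0, 0, -1]
  ]
}}

```text
t: 17.0
tool_pos: [0.6159, 0.1576, 0.0967]
orientation: [3.141, 0.0, -0.015]
force: [-0.4, -0.2, -1.7]
opening: 0.0493
```

```bash
python3 - <<'E'
from h import *
st=read_state(); print(st["t"],st["q"].round(2),st["tool_pos"],st["orientation"],st["opening"],st["force"])
c=cam("scene");save(c,"c15.png",(230,130,430,290),4)
c=cam("side");save(c,"s15.png",(200,120,400,280),4)
E
```

```text
17.0 [0.17 0.32 1.5  0.   1.33 1.74] [0.61587012 0.15758253 0.0967257 ] [ 3.14070845e+00  2.27999299e-04 -1.51707600e-02] 0.04925807080689718 [-0.38014923 -0.22740061 -1.65044843]
```

View pics/c15.png

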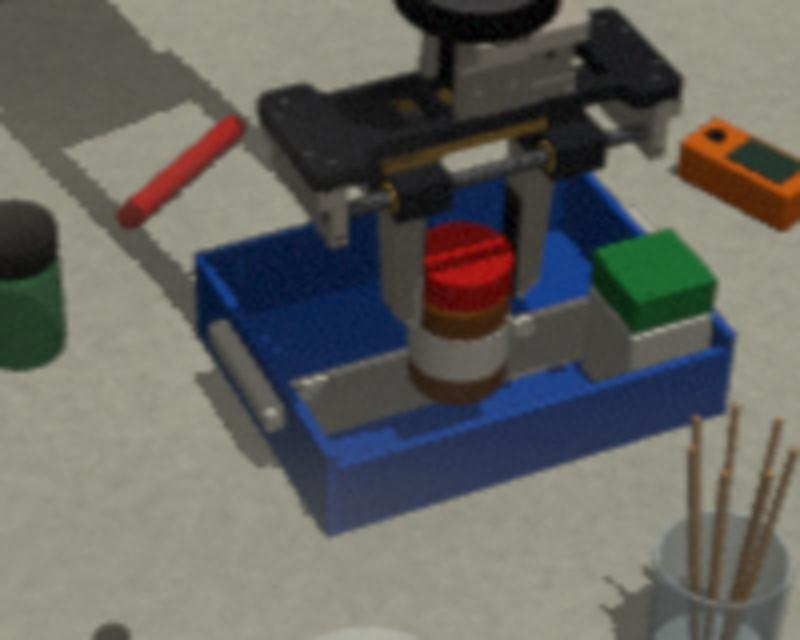

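View pics/s15.png

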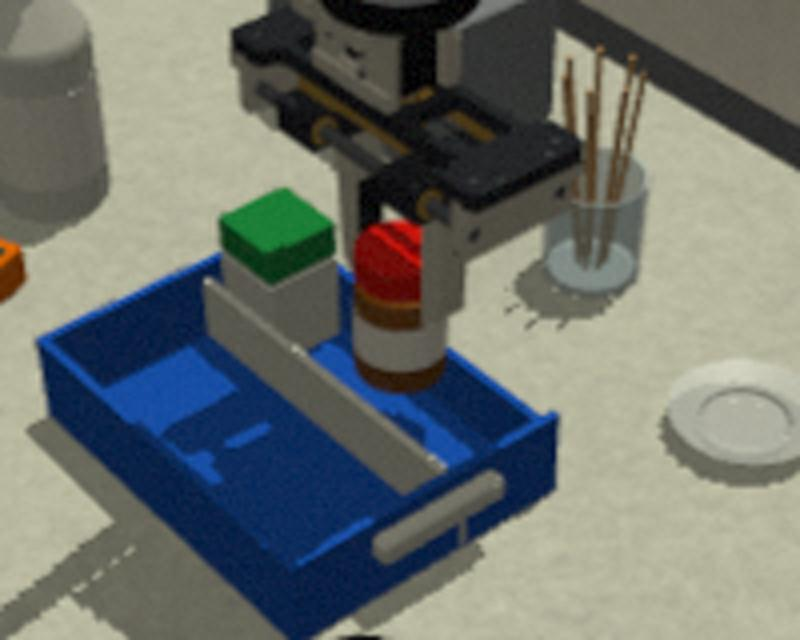

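{"api": "move_arm", "payload": {
  "series": [
    [0, 0, 0.2, 0, 0, 0, -1],
    [0, 0, 0.35, 0, 0, 0, -1],
    [0, 0, 0.38, 0, 0, 0, -1],
    [0, 0, 0.38, 0, 0, 0, -1],
    [0, 0, 0.38, 0, 0, 0, -1]
  ]
}}

```text
t: 17.6
tool_pos: [0.6184, 0.158, 0.0615]
orientation: [-3.142, -0.0, 0.008]
force: [0.6, 0.1, -1.4]
opening: 0.0496
```

```bash
python3 - <<'E'
from h import *
st=read_state(); print(st["t"],st["q"].round(2),st["tool_pos"],st["orientation"],st["opening"],st["force"])
c=cam("scene");save(c,"c15.png",(230,130,430,290),4)
c=cam("side");save(c,"s15.png",(200,120,400,280),4)
E
```

```text
17.6 [0.17 0.36 1.52 0.   1.27 1.74] [0.6183833  0.15802395 0.06145044] [-3.14152449e+00 -1.90326226e-04  8.24813765e-03] 0.049606457299775995 [ 0.64046582  0.08525619 -1.38238844]
```

View pics/c15.png

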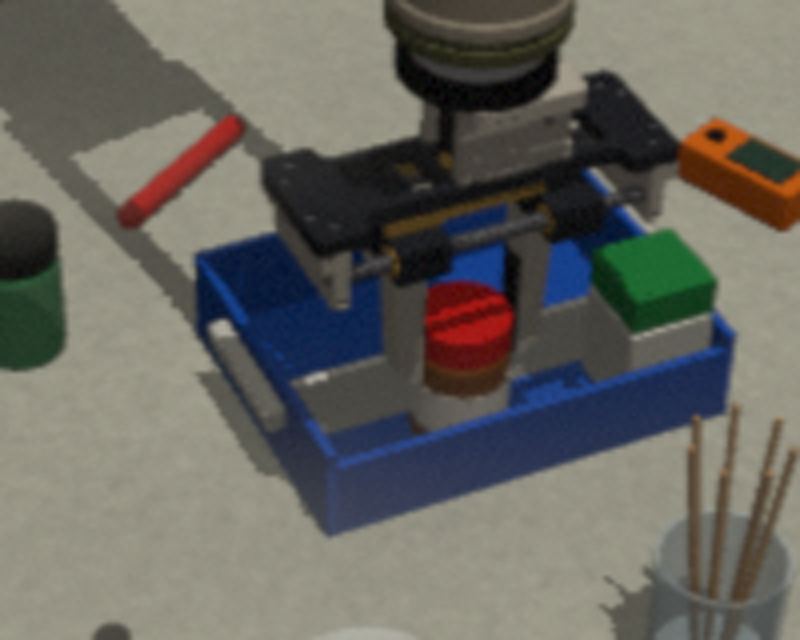

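View pics/s15.png

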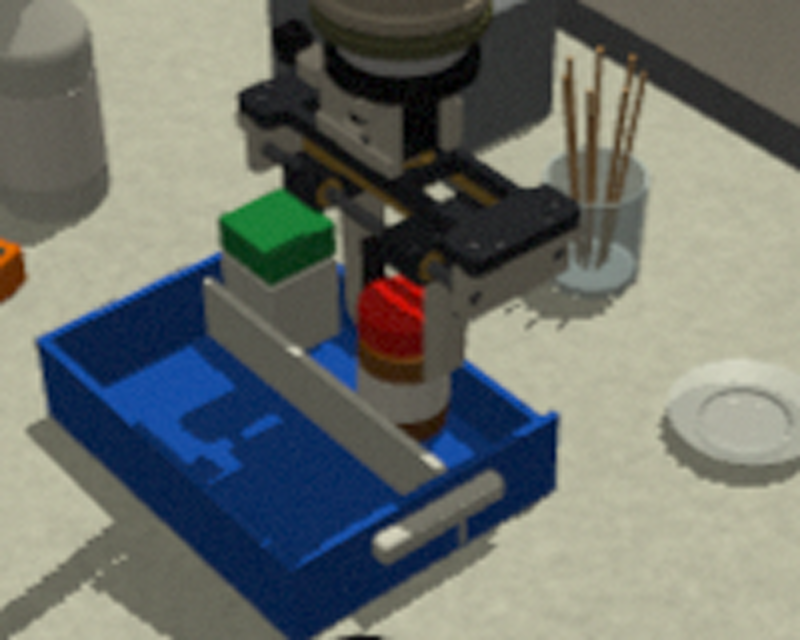

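{"api": "move_arm", "payload": {
  "series": [
    [0, 0, 0.03, 0, 0, 0, -1],
    [0, 0, 0.05, 0, 0, 0, -1],
    [0, 0, 0.05, 0, 0, 0, -1],
    [0, 0, 0.05, 0, 0, 0, -1]
  ]
}}

```text
t: 18.1
tool_pos: [0.618, 0.1579, 0.0559]
orientation: [3.142, 0.0, -0.009]
force: [-0.5, -1.1, 2.1]
opening: 0.0498
```

{"api": "move_arm", "payload": {
  "series": [
    [0, 0, 0, 0, 0, 0, 0.3],
    [0, 0, 0, 0, 0, 0, 0.3],
    [0, 0, 0, 0, 0, 0, 0.3]
  ],
  "squeeze": 25
}}

```text
t: 18.4
tool_pos: [0.6177, 0.1579, 0.0554]
orientation: [3.141, 0.0, -0.01]
force: [0.8, -0.5, 0.3]
opening: 0.0599
```

```bash
python3 - <<'E'
from h import *
st=read_state(); print(st["t"],st["tool_pos"],st["opening"],st["force"])
c=cam("scene");save(c,"c16.png",(230,130,430,290),4)
c=cam("side");save(c,"s16.png",(200,120,400,280),4)
E
```

```text
18.4 [0.61771239 0.15786654 0.05541397] 0.05991994018804379 [ 0.79279531 -0.51723949  0.33568226]
```

View pics/c16.png

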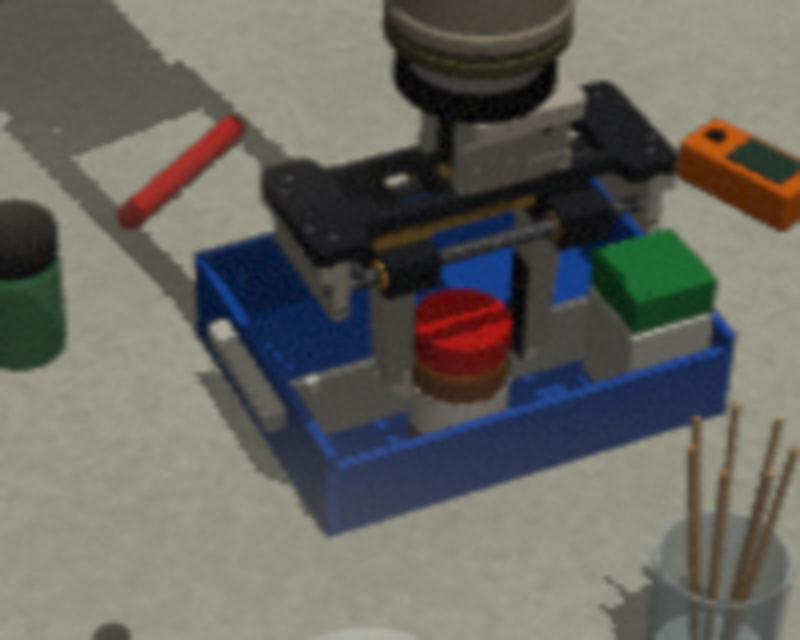

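View pics/s16.png

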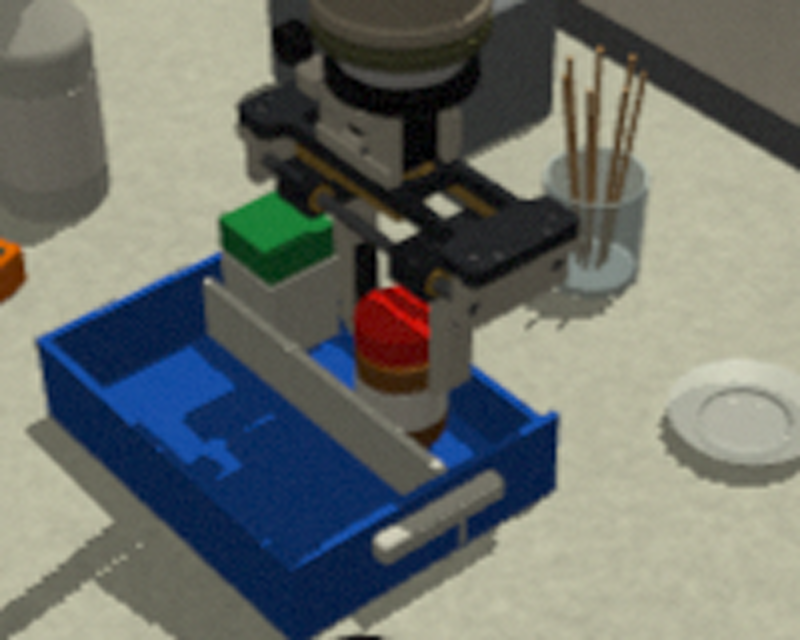

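{"api": "move_arm", "payload": {
  "series": [
    [0, 0, -0.3, 0, 0, 0, 0.3],
    [0, 0, -0.7, 0, 0, 0, 0.3],
    [0, 0, -1, 0, 0, 0, 0.3],
    [0, 0, -1, 0, 0, 0, 0.3]
  ]
}}

```text
t: 18.9
tool_pos: [0.6219, 0.1585, 0.1621]
orientation: [-3.14, -0.0, -0.005]
force: [1.3, 0.3, -0.3]
opening: 0.0605
```

{"api": "move_arm", "payload": {
  "series": [
    [-0.2, 0.2, -0.1, 0, 0, -0.0475, 0.6],
    [-0.4, 0.4, -0.1, 0, 0, -0.095, 0.8],
    [-0.6, 0.6, -0.1, 0, 0, -0.1425, 0.9],
    [-0.8, 0.8, -0.1, 0, 0, -0.19, 0.9],
    [-1, 1, -0.1, 0, 0, -0.2375, 0.9],
    [-1, 1, -0.1, 0, 0, -0.285, 0.9],
    [-1, 1, -0.1, 0, 0, -0.3325, 0.9],
    [-1, 1, -0.1, 0, 0, -0.38, 0.9]
  ]
}}

```text
t: 19.7
tool_pos: [0.518, 0.0576, 0.1655]
orientation: [-2.59, -1.771, 0.009]
force: [-0.5, -0.2, -0.2]
opening: 0.0884
```

```bash
python3 - <<'E'
from h import *
st=read_state(); print(st["t"],st["tool_pos"],st["opening"],st["force"])
R=Rot.from_rotvec(st["orientation"]).as_matrix(); print(R.round(3))
print("to",R.T@(np.array([.52,.06,.2])-st["tool_pos"])/.1, (Rot.from_matrix(R).inv()*Rot.from_matrix(np.array([[0,1,0],[1,0,0],[0,0,-1]]))).as_rotvec()/np.pi)
c=cam("scene");save(c,"c17.png")
E
```

```text
19.7 [0.51800687 0.05761443 0.16553373] 0.08836081722405717 [-0.47357298 -0.21005933 -0.19348842]
[[ 0.363  0.932 -0.007]
 [ 0.932 -0.363 -0.   ]
 [-0.003 -0.007 -1.   ]]
to [ 0.02855087  0.00766565 -0.34479676] [-0.00221159  0.00044529 -0.11818781]
```

View pics/c17.png

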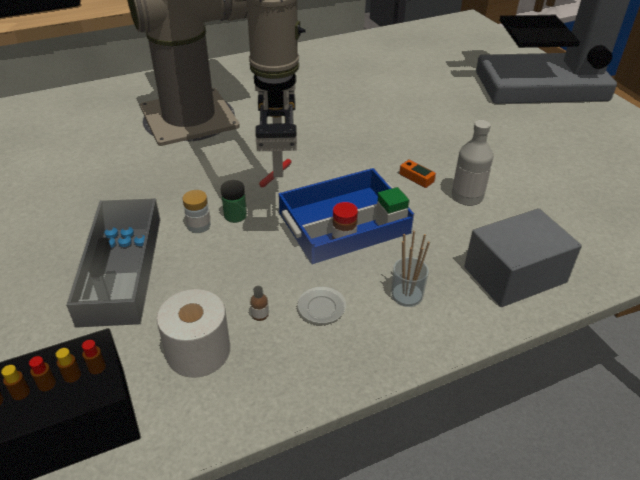

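{"api": "move_arm", "payload": {
  "series": [
    [-0.4, -0.15, 0, 0, 0, -0.0475, 0.9],
    [-0.8, -0.3, 0, 0, 0, -0.095, 0.9],
    [-0.98, -0.37, 0, 0, 0, -0.118, 0.9],
    [-0.98, -0.37, 0, 0, 0, -0.118, 0.9],
    [-0.98, -0.37, 0, 0, 0, -0.118, 0.9]
  ]
}}

```text
t: 20.25
tool_pos: [0.4481, -0.0196, 0.1665]
orientation: [-2.23, -2.206, 0.007]
force: [0.3, 0.5, 0.3]
opening: 0.0881
```

```bash
python3 - <<'E'
from h import *
st=read_state(); print(st["t"],st["q"].round(2),st["tool_pos"],st["opening"],st["force"])
R=Rot.from_rotvec(st["orientation"]).as_matrix(); print(R.round(3))
c=cam("wrist");save(c,"w18.png")
E
```

```text
20.25 [-0.16 -0.26  1.95 -0.    1.45 -0.15] [ 0.44812033 -0.01958373  0.16650476] 0.08809217438097881 [0.2546356  0.47119117 0.32420425]
[[ 0.011  1.    -0.006]
 [ 1.    -0.011  0.   ]
 [ 0.    -0.006 -1.   ]]
```

View pics/w18.png

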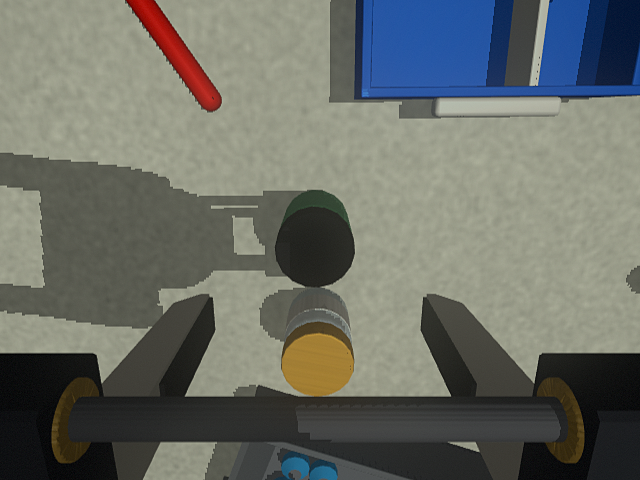

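```bash
python3 - <<'E'
from h import *
c=cam("wrist"); print(read_state()["tool_pos"])
print(onplane(c,[(315,247),(317.5,364)],.08))
E
```

```text
[ 0.4485095  -0.01905421  0.16659882]
[[ 0.44553578 -0.01824026  0.08      ]
 [ 0.44635718 -0.10145409  0.08      ]]
```

{"api": "move_arm", "payload": {
  "series": [
    [0, 0, 0.4, 0, 0, 0, 0.9],
    [0, 0, 0.8, 0, 0, 0, 0.9],
    [0, 0, 1, 0, 0, 0, 0.9],
    [0, 0, 1, 0, 0, 0, 0.9]
  ]
}}

```text
t: 20.75
tool_pos: [0.4447, -0.0184, 0.063]
orientation: [-2.221, -2.207, 0.014]
force: [-0.8, -0.1, -0.2]
opening: 0.0885
```

{"api": "move_arm", "payload": {
  "series": [
    [0, 0, 0.15, 0, 0, 0, 0.9],
    [0, 0, 0.15, 0, 0, 0, -1],
    [0, 0, 0.15, 0, 0, 0, -1],
    [0, 0, 0.15, 0, 0, 0, -1],
    [0, 0, 0.15, 0, 0, 0, -1],
    [0, 0, 0.15, 0, 0, 0, -1],
    [0, 0, 0.15, 0, 0, 0, -1],
    [0, 0, 0.15, 0, 0, 0, -1]
  ]
}}

```text
t: 21.55
tool_pos: [0.4476, -0.0197, 0.0522]
orientation: [-2.226, -2.212, 0.007]
force: [-0.7, 0.3, 5.0]
opening: 0.0497
```

{"api": "move_arm", "payload": {
  "series": [
    [0, 0, 0, 0, 0, 0, -1],
    [0, 0, -0.3, 0, 0, 0, -1],
    [0, 0, -0.7, 0, 0, 0, -1],
    [0, 0, -1, 0, 0, 0, -1],
    [0, 0, -1, 0, 0, 0, -1]
  ]
}}

```text
t: 22.05
tool_pos: [0.4508, -0.0201, 0.1563]
orientation: [2.227, 2.213, -0.0]
force: [-0.0, 0.2, -1.9]
opening: 0.0496
```

```bash
python3 - <<'E'
from h import *
st=read_state(); print(st["t"],st["q"].round(2),st["tool_pos"],st["opening"],st["force"])
R=Rot.from_rotvec(st["orientation"]).as_matrix(); print(R.round(3))
print("to",R.T@(np.array([.6155,.212,.18])-st["tool_pos"])/.1, (Rot.from_matrix(R).inv()*Rot.from_matrix(np.array([[0,1,0],[1,0,0],[0,0,-1]]))).as_rotvec()/np.pi)
E
```

```text
22.05 [-0.16 -0.25  1.97 -0.    1.42 -0.15] [ 0.45083733 -0.02005775  0.15632862] 0.04961935724719561 [-0.04240846  0.24468335 -1.86279715]
[[ 0.006  1.     0.001]
 [ 1.    -0.006 -0.001]
 [-0.001  0.001 -1.   ]]
to [ 2.33045986  1.63246925 -0.23768455] [ 0.00040907  0.00042128 -0.00197955]
```

{"api": "move_arm", "payload": {
  "series": [
    [0.3, 0.24, -0.1, 0, 0, 0, -1],
    [0.65, 0.52, -0.2, 0, 0, 0, -1],
    [1, 0.8, -0.25, 0, 0, 0, -1],
    [1, 0.8, -0.25, 0, 0, 0, -1]
  ]
}}

```text
t: 22.45
tool_pos: [0.5303, 0.0835, 0.1746]
orientation: [-2.221, -2.214, 0.007]
force: [-0.9, -0.4, -1.2]
opening: 0.0494
```

{"api": "move_arm", "payload": {
  "series": [
    [0.35, 0.28, 0, 0, 0, 0, -1],
    [0.7, 0.56, 0, 0, 0, 0, -1],
    [1, 0.85, 0, 0, 0, 0, -1],
    [1, 0.85, 0, 0, 0, 0, -1]
  ]
}}

```text
t: 22.85
tool_pos: [0.6147, 0.1821, 0.1712]
orientation: [-2.22, -2.212, 0.012]
force: [-0.6, -1.3, -2.8]
opening: 0.0497
```

{"api": "move_arm", "payload": {
  "series": [
    [0.32, 0.02, 0, 0, 0, 0, -1],
    [0.32, 0.02, 0, 0, 0, 0, -1],
    [0.32, 0.02, 0.3, 0, 0, 0, -1],
    [0.32, 0.02, 0.3, 0, 0, 0, -1],
    [0.32, 0.02, 0.3, 0, 0, 0, -1]
  ]
}}

```text
t: 23.35
tool_pos: [0.6148, 0.2101, 0.1441]
orientation: [-2.225, -2.21, 0.012]
force: [0.1, 0.2, -0.7]
opening: 0.0496
```

```bash
python3 - <<'E'
from h import *
st=read_state(); print(st["t"],st["q"].round(2),st["tool_pos"],st["opening"],st["force"])
R=Rot.from_rotvec(st["orientation"]).as_matrix(); print(R.round(3))
print("to",R.T@(np.array([.6155,.212,.057])-st["tool_pos"])/.1)
c=cam("wrist");keep(c,"w19");save(c,"w19.png")
save(cam("side"),"s19.png",(160,120,480,380),2.5)
E
```

```text
23.35 [0.25 0.32 1.41 0.   1.42 0.26] [0.61482953 0.2101146  0.14413326] 0.04963876168365443 [ 0.07865089  0.22551183 -0.6625597 ]
[[ 0.007  1.    -0.01 ]
 [ 1.    -0.007 -0.001]
 [-0.001 -0.01  -1.   ]]
to [0.02007041 0.01524899 0.8711978 ]
```

View pics/w19.png

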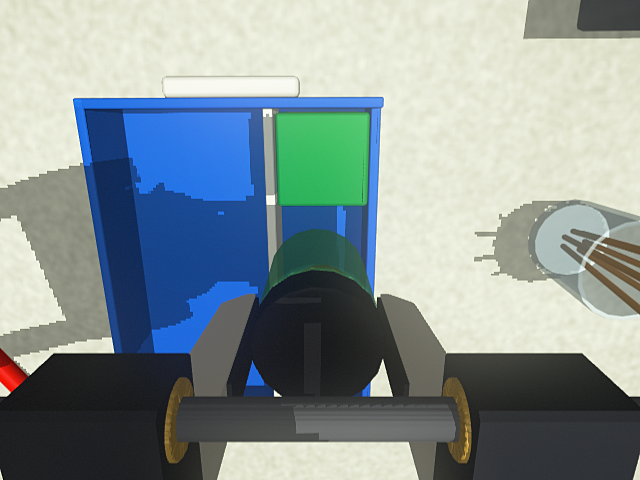

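View pics/s19.png

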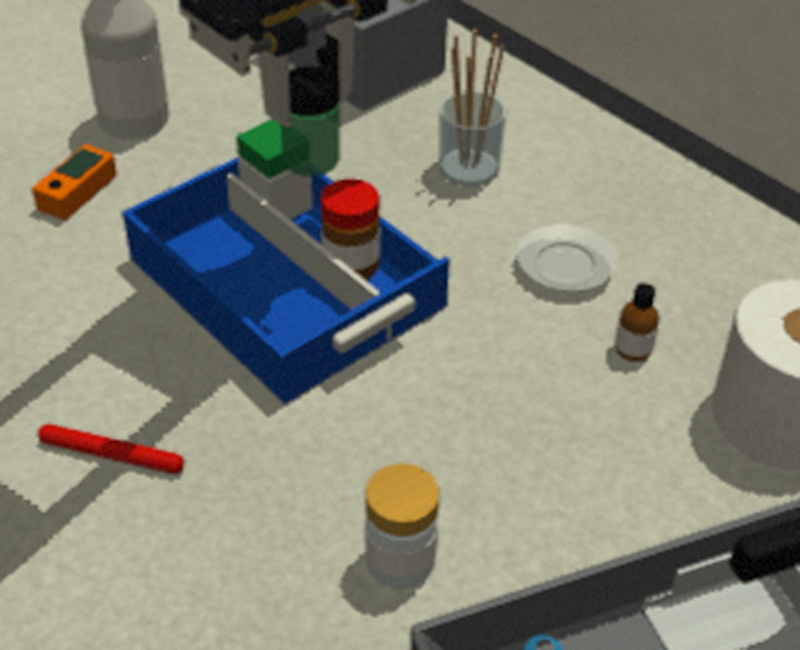

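{"api": "move_arm", "payload": {
  "series": [
    [0.02, 0.01, 0.3, 0, 0, 0, -1],
    [0.02, 0.01, 0.6, 0, 0, 0, -1],
    [0.02, 0.01, 0.8, 0, 0, 0, -1],
    [0.02, 0.01, 0.86, 0, 0, 0, -1],
    [0.02, 0.01, 0.86, 0, 0, 0, -1],
    [0.02, 0.01, 0.86, 0, 0, 0, -1]
  ]
}}

```text
t: 24.05
tool_pos: [0.6181, 0.2135, 0.0615]
orientation: [-2.226, -2.212, 0.004]
force: [-0.2, -0.7, -0.7]
opening: 0.0496
```

```bash
python3 - <<'E'
from h import *
st=read_state(); print(st["t"],st["q"].round(2),st["tool_pos"],st["opening"],st["force"])
save(cam("side"),"s20.png",(160,120,480,380),2.5)
save(cam("scene"),"c20.png",(230,130,430,290),4)
E
```

```text
24.05 [0.25 0.39 1.47 0.   1.28 0.26] [0.61805068 0.21345435 0.0614792 ] 0.049600922170251714 [-0.23891642 -0.74472896 -0.73072967]
```

View pics/s20.png

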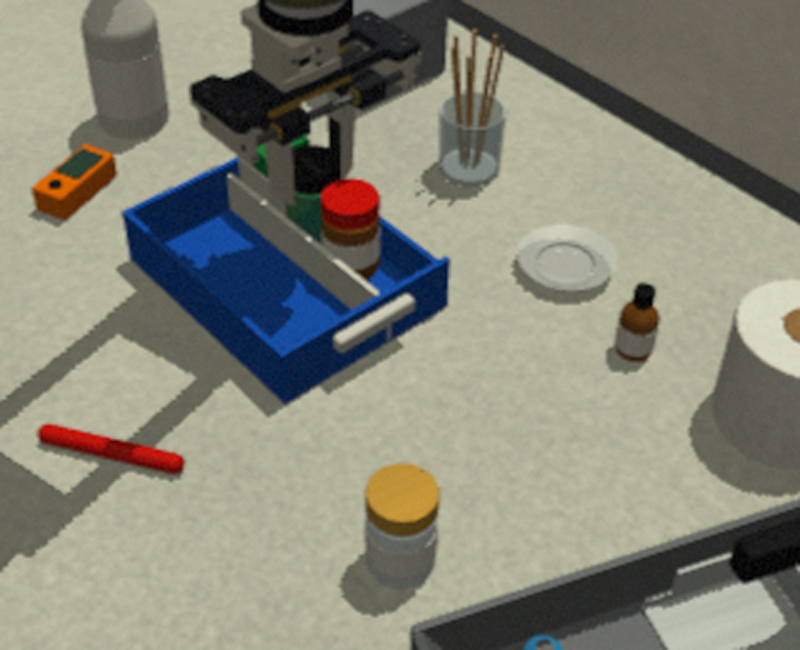

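View pics/c20.png

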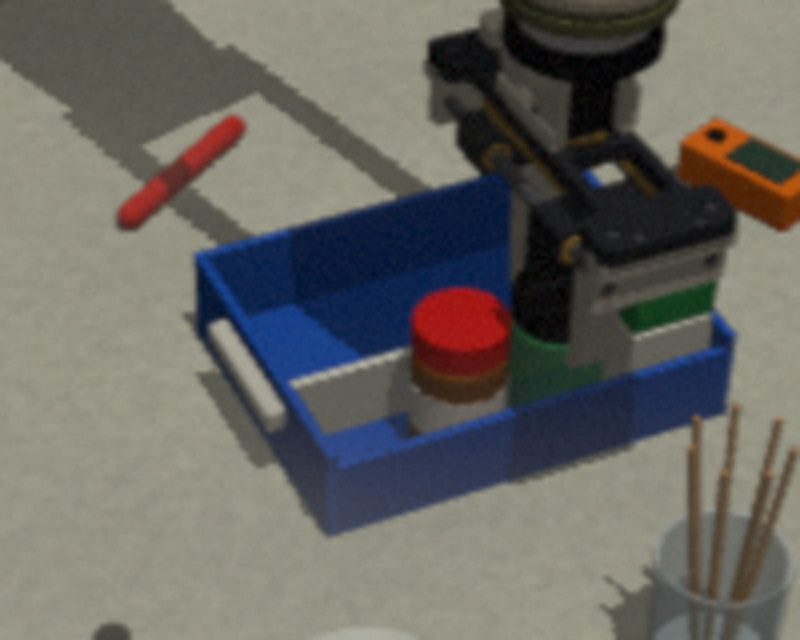

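{"api": "move_arm", "payload": {
  "series": [
    [0, 0, 0.02, 0, 0, 0, -1],
    [0, -0.01, 0.04, 0, 0, 0, -1],
    [0, -0.01, 0.04, 0, 0, 0, -1],
    [0, -0.01, 0.04, 0, 0, 0, 0.4],
    [0, -0.01, 0.04, 0, 0, 0, 0.4],
    [0, -0.01, 0.04, 0, 0, 0, 0.4],
    [0, -0.01, 0.04, 0, 0, 0, 0.4]
  ]
}}

```text
t: 24.85
tool_pos: [0.6156, 0.2133, 0.0553]
orientation: [-2.225, -2.211, 0.008]
force: [0.6, -0.9, -0.3]
opening: 0.0647
```

{"api": "move_arm", "payload": {
  "series": [
    [0, 0, -0.3, 0, 0, 0, 0.4],
    [0, 0, -0.7, 0, 0, 0, 0.4],
    [0, 0, -1, 0, 0, 0, 0.4],
    [0, 0, -1, 0, 0, 0, 0.4]
  ]
}}

```text
t: 25.25
tool_pos: [0.6197, 0.2143, 0.162]
orientation: [2.228, 2.214, 0.006]
force: [0.8, 0.5, 1.5]
opening: 0.0651
```

```bash
python3 - <<'E'
from h import *
st=read_state(); print(st["t"],st["q"].round(2),st["tool_pos"],st["opening"],st["force"])
R=Rot.from_rotvec(st["orientation"]).as_matrix(); print(R.round(3))
print("to gold",R.T@(np.array([.447,-.1025,.17])-st["tool_pos"])/.1)
save(cam("side"),"s21.png",(160,120,480,380),2.5)
E
```

```text
25.25 [0.25 0.31 1.39 0.   1.44 0.26] [0.61968967 0.21425464 0.16201981] 0.0651442574749811 [0.78741232 0.46087776 1.48407502]
[[ 0.006  1.     0.003]
 [ 1.    -0.006  0.002]
 [ 0.002  0.003 -1.   ]]
to gold [-3.17788644 -1.70718513 -0.09191179]
```

View pics/s21.png

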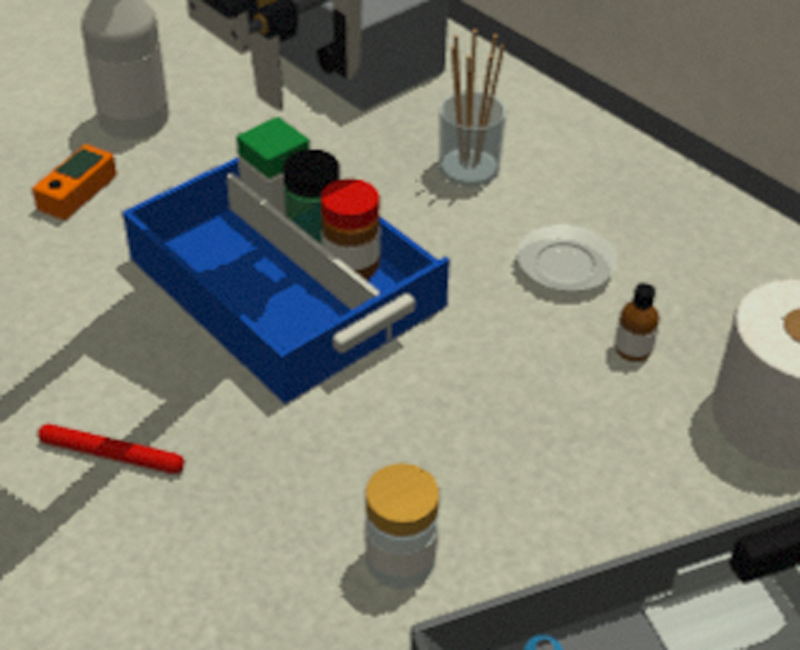

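{"api": "move_arm", "payload": {
  "series": [
    [-0.4, -0.22, 0, 0, 0, 0, 0.6],
    [-0.8, -0.44, 0, 0, 0, 0, 0.8],
    [-1, -0.57, 0, 0, 0, 0, 0.9],
    [-1, -0.57, 0, 0, 0, 0, 0.9]
  ]
}}

```text
t: 25.7
tool_pos: [0.5565, 0.1113, 0.1539]
orientation: [-2.227, -2.207, 0.012]
force: [-0.1, 0.4, -0.5]
opening: 0.0878
```

{"api": "move_arm", "payload": {
  "series": [
    [-0.4, -0.22, 0, 0, 0, 0, 0.9],
    [-0.8, -0.44, 0, 0, 0, 0, 0.9],
    [-1, -0.57, 0, 0, 0, 0, 0.9],
    [-1, -0.57, 0, 0, 0, 0, 0.9]
  ]
}}

```text
t: 26.1
tool_pos: [0.4998, 0.0126, 0.1552]
orientation: [-2.227, -2.208, 0.01]
force: [0.7, 0.9, -0.4]
opening: 0.0885
```

{"api": "move_arm", "payload": {
  "series": [
    [-0.4, -0.22, 0, 0, 0, 0, 0.9],
    [-0.8, -0.44, 0, 0, 0, 0, 0.9],
    [-1, -0.54, 0, 0, 0, 0, 0.9],
    [-1, -0.54, 0, 0, 0, 0, 0.9],
    [-1, -0.54, 0, 0, 0, 0, 0.9]
  ]
}}

```text
t: 26.6
tool_pos: [0.4471, -0.0849, 0.1564]
orientation: [-2.226, -2.21, 0.006]
force: [0.2, -0.1, 0.8]
opening: 0.0882
```

```bash
python3 - <<'E'
from h import *
st=read_state(); print(st["t"],st["q"].round(2),st["tool_pos"],st["opening"],st["force"])
R=Rot.from_rotvec(st["orientation"]).as_matrix(); print(R.round(3))
c=cam("wrist");keep(c,"w22");save(c,"w22.png")
f=c["frame"].astype(int); m=((f[...,0]>f[...,2]+60)&(f[...,1]>f[...,2]+30)).astype(np.uint8)
n,l,s,ce=cv2.connectedComponentsWithStats(m); k=1+s[1:,4].argmax(); print(s[k],ce[k])
g=onplane(c,[s[k][0]+s[k][2]/2-.5, s[k][1]+s[k][3]-.5-s[k][2]/2*.95],.08)[0]; print(g)
print("to gold",R.T@(np.array([.447,-.1025,.05])-st["tool_pos"])/.1)
E
```

```text
26.6 [-0.3  -0.23  1.95 -0.    1.43 -0.29] [ 0.44713046 -0.08485107  0.15635839] 0.08815699484797553 [ 0.2416702  -0.12358863  0.76723573]
[[ 0.007  1.    -0.006]
 [ 1.    -0.007  0.001]
 [ 0.001 -0.006 -1.   ]]
[ 278  244   56   51 1638] [301.97069597 268.53113553]
[ 0.43851525 -0.09375347  0.08      ]
to gold [-0.17724399  0.00674185  1.06343777]
```

View pics/w22.png

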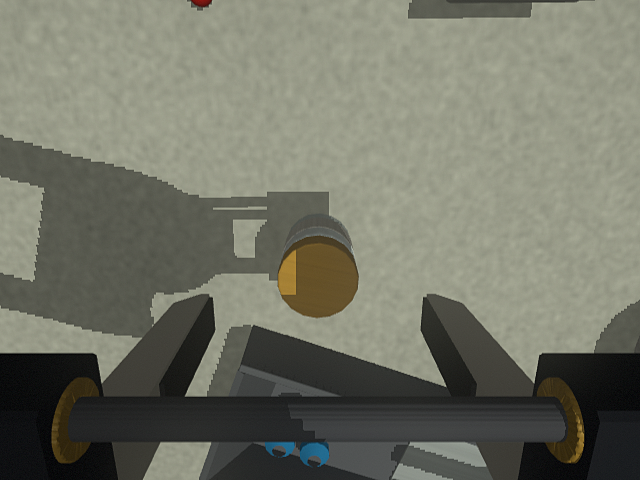

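{"api": "move_arm", "payload": {
  "series": [
    [-0.17, 0, 0.2, 0, 0, 0, 0.9],
    [-0.17, 0, 0.6, 0, 0, 0, 0.9],
    [-0.17, 0, 0.9, 0, 0, 0, 0.9],
    [-0.17, 0, 1, 0, 0, 0, 0.9],
    [-0.17, 0, 1, 0, 0, 0, 0.9]
  ]
}}

```text
t: 27.15
tool_pos: [0.4449, -0.1011, 0.0551]
orientation: [-2.221, -2.211, 0.01]
force: [-0.3, 0.4, 0.2]
opening: 0.0883
```

```bash
python3 - <<'E'
from h import *
st=read_state(); print(st["t"],st["tool_pos"],st["opening"],st["force"])
c=load("w22"); print(onplane(c,[318.5,278],.08))
E
```

```text
27.15 [ 0.44490698 -0.10111576  0.05511804] 0.08828461604122623 [-0.26684912  0.38403242  0.19932997]
[[ 0.44633307 -0.10033528  0.08      ]]
```

{"api": "move_arm", "payload": {
  "series": [
    [0.01, 0, 0.06, 0, 0, 0, -1],
    [0.01, 0, 0.06, 0, 0, 0, -1],
    [0.01, 0, 0.06, 0, 0, 0, -1],
    [0.01, 0, 0.06, 0, 0, 0, -1],
    [0.01, 0, 0.06, 0, 0, 0, -1],
    [0.01, 0, 0.06, 0, 0, 0, -1],
    [0.01, 0, 0.06, 0, 0, 0, -1],
    [0.01, 0, 0.06, 0, 0, 0, -1]
  ]
}}

```text
t: 27.95
tool_pos: [0.4462, -0.1018, 0.0512]
orientation: [-2.226, -2.212, 0.007]
force: [0.1, 0.6, 4.3]
opening: 0.0497
```

{"api": "move_arm", "payload": {
  "series": [
    [0, 0, 0, 0, 0, 0, -1],
    [0, 0, -0.3, 0, 0, 0, -1],
    [0, 0, -0.7, 0, 0, 0, -1],
    [0, 0, -1, 0, 0, 0, -1],
    [0, 0, -1, 0, 0, 0, -1]
  ]
}}

```text
t: 28.45
tool_pos: [0.449, -0.1025, 0.1552]
orientation: [2.227, 2.213, -0.002]
force: [0.8, -0.4, -0.8]
opening: 0.0499
```

{"api": "move_arm", "payload": {
  "series": [
    [0.35, 0.28, -0.1, 0, 0, 0, -1],
    [0.7, 0.56, -0.2, 0, 0, 0, -1],
    [1, 0.83, -0.25, 0, 0, 0, -1],
    [1, 0.83, -0.25, 0, 0, 0, -1]
  ]
}}

```text
t: 28.85
tool_pos: [0.5319, 0.0013, 0.1739]
orientation: [-2.221, -2.214, 0.006]
force: [-0.9, -0.2, -1.9]
opening: 0.0496
```

{"api": "move_arm", "payload": {
  "series": [
    [0.35, 0.28, 0, 0, 0, 0, -1],
    [0.7, 0.56, 0, 0, 0, 0, -1],
    [1, 0.83, 0, 0, 0, 0, -1],
    [1, 0.83, 0, 0, 0, 0, -1],
    [1, 0.83, 0, 0, 0, 0, -1]
  ]
}}

```text
t: 29.35
tool_pos: [0.6126, 0.0975, 0.1719]
orientation: [-2.222, -2.211, 0.013]
force: [-0.8, -0.4, -0.5]
opening: 0.0498
```

```bash
python3 - <<'E'
from h import *
st=read_state(); print(st["t"],st["q"].round(2),st["tool_pos"],st["opening"],st["force"])
R=Rot.from_rotvec(st["orientation"]).as_matrix(); print(R.round(3))
c=cam("wrist");keep(c,"w23");save(c,"w23.png")
print("to",R.T@(np.array([.6155,.103,.057])-st["tool_pos"])/.1)
c=cam("side");save(c,"s23.png",(160,120,480,380),2.5)
E
```

```text
29.35 [ 0.08  0.22  1.47 -0.    1.46  0.08] [0.61263881 0.09748411 0.17190136] 0.04978264904325584 [-0.80187019 -0.36919143 -0.50966603]
[[ 0.005  1.    -0.011]
 [ 1.    -0.005 -0.001]
 [-0.001 -0.011 -1.   ]]
to [0.05634938 0.04049566 1.14859835]
```

View pics/w23.png

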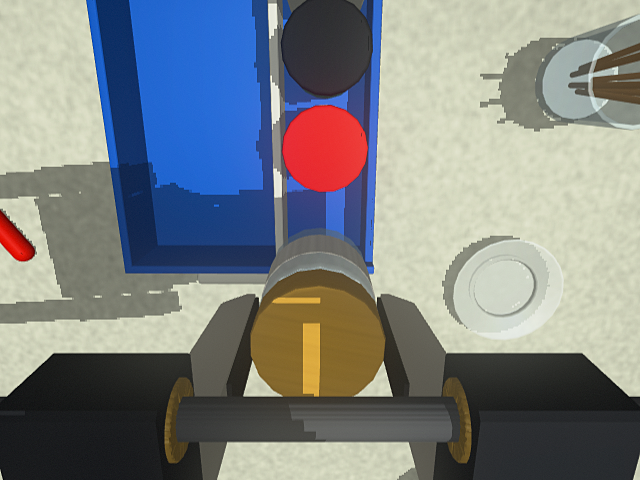

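View pics/s23.png

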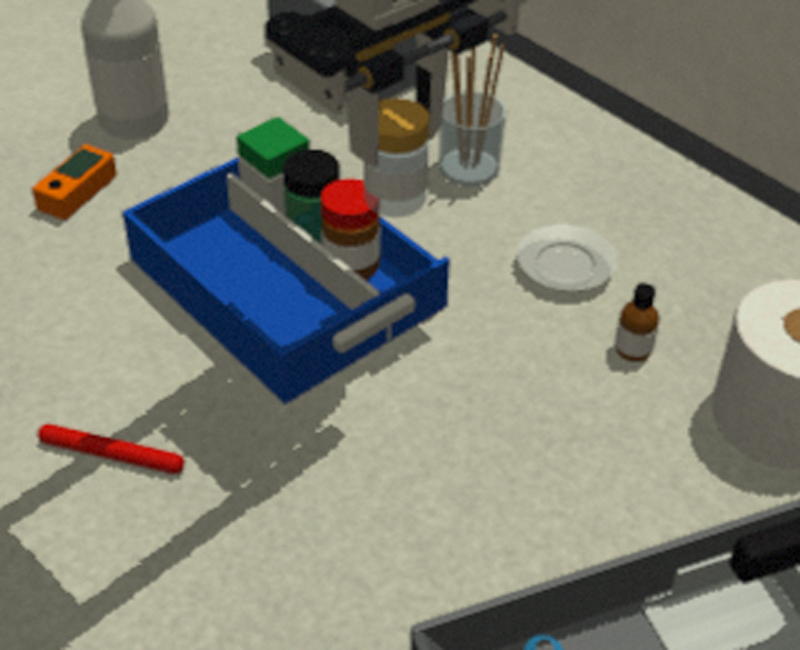

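```bash
python3 - <<'E'
from h import *
c=load("w23"); print(onplane(c,[(325,148),(327,48)],.086)); print(onplane(c,[(125,272),(373,272)],.055))
E
```

```text
[[0.61550119 0.15858739 0.086     ]
 [0.61652268 0.21150009 0.086     ]]
[[0.47377758 0.07011335 0.055     ]
 [0.64967173 0.07008488 0.055     ]]
```

{"api": "move_arm", "payload": {
  "series": [
    [0.05, 0.03, 0.3, 0, 0, 0, -1],
    [0.05, 0.03, 0.5, 0, 0, 0, -1],
    [0.05, 0.03, 0.5, 0, 0, 0, -1],
    [0.05, 0.03, 0.5, 0, 0, 0, -1]
  ]
}}

```text
t: 29.85
tool_pos: [0.6159, 0.1013, 0.1248]
orientation: [-2.226, -2.21, 0.008]
force: [-0.3, -0.3, -1.5]
opening: 0.0501
```

```bash
python3 - <<'E'
from h import *
st=read_state(); print(st["t"],st["q"].round(2),st["tool_pos"],st["opening"],st["force"])
c=cam("scene");save(c,"c24.png",(230,130,430,290),4)
E
```

```text
29.85 [0.08 0.26 1.51 0.   1.37 0.09] [0.61588262 0.1013356  0.12483002] 0.050083470966078625 [-0.29922746 -0.27866646 -1.53835453]
```

View pics/c24.png

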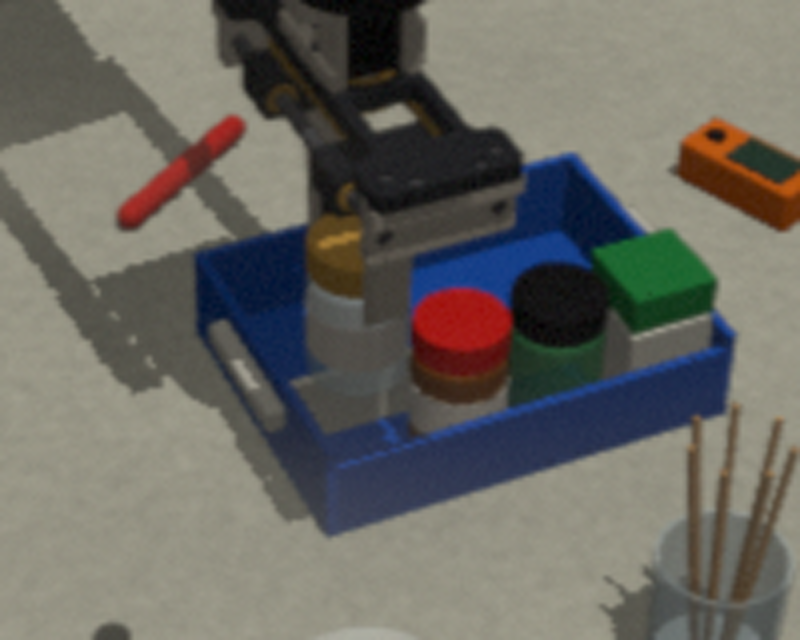

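{"api": "move_arm", "payload": {
  "series": [
    [0.02, 0, 0.25, 0, 0, 0, -1],
    [0.02, 0, 0.5, 0, 0, 0, -1],
    [0.02, 0, 0.66, 0, 0, 0, -1],
    [0.02, 0, 0.66, 0, 0, 0, -1],
    [0.02, 0, 0.66, 0, 0, 0, -1]
  ]
}}

```text
t: 30.4
tool_pos: [0.6163, 0.1042, 0.0593]
orientation: [-2.226, -2.211, 0.007]
force: [-0.3, 0.2, -1.3]
opening: 0.0496
```

{"api": "move_arm", "payload": {
  "series": [
    [0, 0, 0.02, 0, 0, 0, -1],
    [0, 0, 0.03, 0, 0, 0, -1],
    [0, 0, 0.03, 0, 0, 0, 0.4],
    [0, 0, 0.03, 0, 0, 0, 0.4],
    [0, 0, 0.03, 0, 0, 0, 0.4],
    [0, 0, 0.03, 0, 0, 0, 0.4]
  ]
}}

```text
t: 31.0
tool_pos: [0.6163, 0.1044, 0.0558]
orientation: [-2.225, -2.212, 0.007]
force: [-0.1, 0.2, 0.6]
opening: 0.0644
```

{"api": "move_arm", "payload": {
  "series": [
    [0, 0, -0.3, 0, 0, 0, 0.4],
    [0, 0, -0.7, 0, 0, 0, 0.4],
    [0, 0, -1, 0, 0, 0, 0.4],
    [0, 0, -1, 0, 0, 0, 0.4]
  ]
}}

```text
t: 31.4
tool_pos: [0.6202, 0.1047, 0.1621]
orientation: [2.227, 2.213, 0.004]
force: [-0.2, 0.2, -0.0]
opening: 0.0656
```

```bash
python3 - <<'E'
from h import *
st=read_state(); print(st["t"],st["q"].round(2),st["tool_pos"],st["opening"],st["force"])
c=cam("scene");save(c,"c25.png",(230,130,430,290),4)
c=cam("side");keep(c,"s25");save(c,"s25.png",(160,120,480,380),2.5)
E
```

```text
31.4 [0.09 0.24 1.47 0.   1.43 0.09] [0.62022491 0.10469953 0.1621085 ] 0.06557773824063659 [-0.2041864   0.207658   -0.01000913]
```

View pics/c25.png

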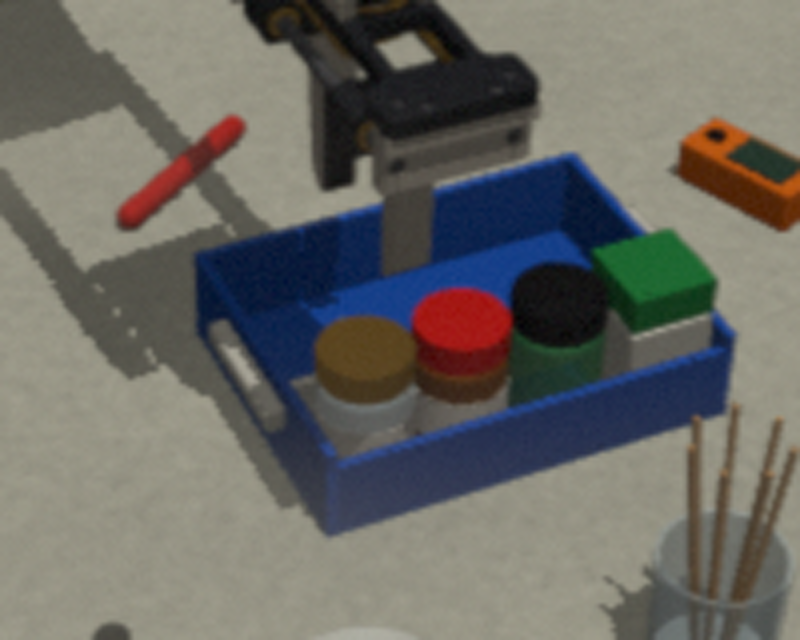

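View pics/s25.png

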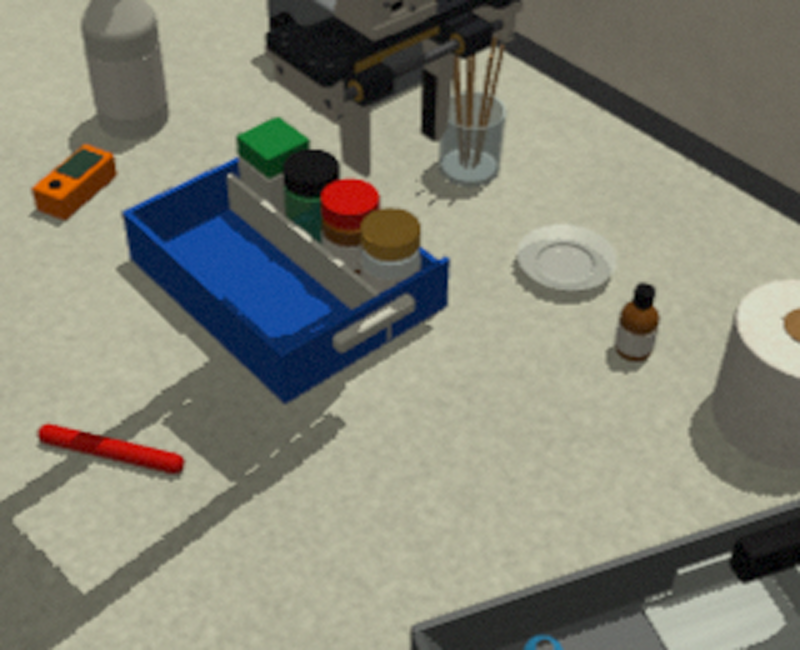

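{"api": "move_arm", "payload": {
  "series": [
    [0.2, -0.2, -0.2, 0, 0, -0.0475, 0.4],
    [0.4, -0.4, -0.4, 0, 0, -0.095, 0.4],
    [0.6, -0.6, -0.5, 0, 0, -0.1425, 0.4],
    [0.8, -0.8, -0.5, 0, 0, -0.19, 0.4],
    [1, -1, -0.5, 0, 0, -0.2375, 0.4],
    [1, -1, -0.5, 0, 0, -0.285, 0.4],
    [1, -1, -0.5, 0, 0, -0.3325, 0.4],
    [1, -1, -0.5, 0, 0, -0.38, 0.4]
  ]
}}

```text
t: 32.3
tool_pos: [0.5164, 0.205, 0.204]
orientation: [-0.586, -3.077, 0.005]
force: [-0.0, -0.5, -0.9]
opening: 0.065
```

{"api": "move_arm", "payload": {
  "series": [
    [0.15, 0.2, 0, 0, 0, -0.0475, 0.4],
    [0.35, 0.4, 0, 0, 0, -0.095, 0.4],
    [0.5, 0.6, 0, 0, 0, -0.1425, 0.4],
    [0.65, 0.82, 0, 0, 0, -0.19, 0.4],
    [0.65, 0.82, 0, 0, 0, -0.23, 0.4],
    [0.65, 0.82, 0, 0, 0, -0.248, 0.4],
    [0.65, 0.82, 0, 0, 0, -0.248, 0.4]
  ]
}}

```text
t: 33.0
tool_pos: [0.487, 0.3051, 0.2042]
orientation: [0.618, -3.07, -0.0]
force: [0.5, 0.5, 0.5]
opening: 0.0652
```

{"api": "move_arm", "payload": {
  "series": [
    [-0.15, 0.4, 0, 0, 0, 0, 0.4],
    [-0.3, 0.8, 0, 0, 0, 0, 0.4],
    [-0.39, 0.92, 0, 0, 0, 0, 0.4],
    [-0.39, 0.92, 0, 0, 0, 0, 0.4],
    [-0.39, 0.92, 0, 0, 0, 0, 0.4]
  ]
}}

```text
t: 33.5
tool_pos: [0.4881, 0.4045, 0.205]
orientation: [0.615, -3.072, 0.0]
force: [0.8, -0.1, -0.6]
opening: 0.0653
```

```bash
python3 - <<'E'
from h import *
st=read_state(); print(st["t"],st["q"].round(2),st["tool_pos"],st["opening"],st["force"])
R=Rot.from_rotvec(st["orientation"]).as_matrix(); print(R.round(3))
c=cam("wrist");keep(c,"w26");save(c,"w26.png")
E
```

```text
33.5 [ 0.61  0.23  1.4   0.    1.52 -1.36] [0.48812624 0.40451471 0.20501668] 0.06526752790817164 [ 0.84045563 -0.07846541 -0.64287721]
[[-0.923 -0.385 -0.008]
 [-0.385  0.923 -0.002]
 [ 0.008  0.002 -1.   ]]
```

View pics/w26.png

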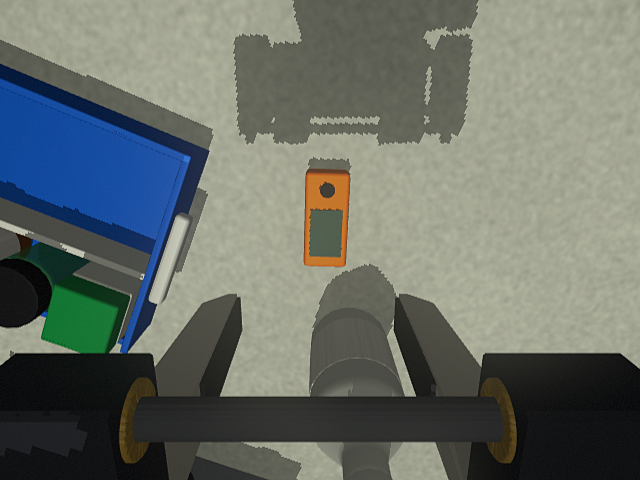

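```bash
python3 - <<'E'
from h import *
c=load("w26"); st=read_state()
P=onplane(c,[(306,171),(350,172),(346,265),(304,264)],.028); print(P.round(4),P.mean(0))
v=(P[0]+P[1]-P[2]-P[3])/2; print(np.linalg.norm(v),np.degrees(np.arctan2(v[1],v[0])))
R=Rot.from_rotvec(st["orientation"]).as_matrix()
print(R.T@(np.r_[P.mean(0)[:2],.2]-st["tool_pos"]))
Q=onplane(c,[(304,371),(398,371)],.1);print("bottle",Q)
E
```

```text
[[0.4559 0.3812 0.028 ]
 [0.4431 0.4139 0.028 ]
 [0.5164 0.4427 0.028 ]
 [0.5293 0.4094 0.028 ]] [0.4861633  0.41179261 0.028     ]
0.07864561936050535 -158.77913958310904
[-0.00099203  0.00787359  0.0053872 ]
bottle [[0.58125452 0.43283903 0.1       ]
 [0.55489915 0.4959666  0.1       ]]
```

{"api": "move_arm", "payload": {
  "series": [
    [-0.01, 0.08, 0.2, 0, 0, 0.008, 0.4],
    [-0.01, 0.08, 0.6, 0, 0, 0.008, 0.4],
    [-0.01, 0.08, 1, 0, 0, 0.008, 0.4],
    [-0.01, 0.08, 1, 0, 0, 0.008, 0.4]
  ]
}}

```text
t: 33.95
tool_pos: [0.482, 0.4088, 0.0993]
orientation: [0.573, -3.072, 0.006]
force: [-0.3, 0.1, -1.8]
opening: 0.0649
```

{"api": "move_arm", "payload": {
  "series": [
    [0, 0, 0.35, 0, 0, 0, 0.4],
    [0, 0, 0.7, 0, 0, 0, 0.4],
    [0, 0, 0.85, 0, 0, 0, 0.4],
    [0, 0, 0.85, 0, 0, 0, 0.4],
    [0, 0, 0.85, 0, 0, 0, 0.4]
  ]
}}

```text
t: 34.45
tool_pos: [0.4863, 0.4134, 0.0235]
orientation: [0.577, -3.083, -0.003]
force: [0.8, -0.2, -0.2]
opening: 0.0651
```

```bash
python3 - <<'E'
from h import *
st=read_state(); print(st["t"],st["q"].round(2),st["tool_pos"],st["opening"],st["force"])
R=Rot.from_rotvec(st["orientation"]).as_matrix(); print(R.round(3))
c=cam("wrist");save(c,"w27.png")
E
```

```text
34.45 [ 0.62  0.4   1.54  0.    1.2  -1.32] [0.48627482 0.41338095 0.02346311] 0.0650724946295033 [ 0.78141844 -0.24362445 -0.20229936]
[[-0.932 -0.362 -0.005]
 [-0.362  0.932  0.001]
 [ 0.004  0.003 -1.   ]]
```

View pics/w27.png

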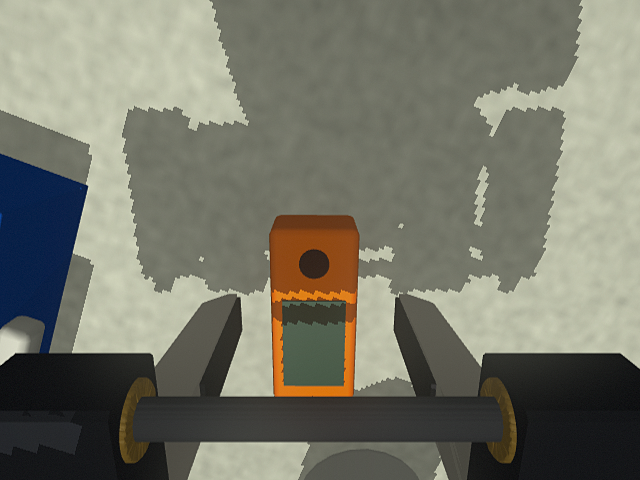

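{"api": "move_arm", "payload": {
  "series": [
    [0, 0, 0.08, 0, 0, 0, 0.4],
    [0, 0, 0.15, 0, 0, 0, 0.4],
    [0, 0, 0.15, 0, 0, 0, 0.4],
    [0, 0, 0.15, 0, 0, 0, -1],
    [0, 0, 0.15, 0, 0, 0, -1],
    [0, 0, 0.15, 0, 0, 0, -1],
    [0, 0, 0.15, 0, 0, 0, -1],
    [0, 0, 0.15, 0, 0, 0, -1]
  ]
}}

```text
t: 35.3
tool_pos: [0.4853, 0.4131, 0.0066]
orientation: [0.578, -3.082, -0.002]
force: [0.1, -0.4, 1.1]
opening: 0.0359
```

{"api": "move_arm", "payload": {
  "series": [
    [0, 0, 0, 0, 0, 0, -1],
    [0, 0, 0, 0, 0, 0, -1],
    [0, 0, -0.4, 0, 0, 0, -1],
    [0, 0, -0.8, 0, 0, 0, -1],
    [0, 0, -1, 0, 0, 0, -1],
    [0, 0, -1, 0, 0, 0, -1]
  ]
}}

```text
t: 35.9
tool_pos: [0.488, 0.4147, 0.1108]
orientation: [-0.579, 3.088, 0.007]
force: [0.6, -0.5, -0.8]
opening: 0.0357
```

```bash
python3 - <<'E'
from h import *
st=read_state(); print(st["t"],st["q"].round(2),st["tool_pos"],st["opening"],st["force"])
R=Rot.from_rotvec(st["orientation"]).as_matrix(); print(R.round(3))
T=Rot.from_matrix(np.array([[-1,0,0],[0,1,0],[0,0,-1]]).astype(float))
print("to",R.T@(np.array([.53,.245,.16])-st["tool_pos"])/.1,(Rot.from_matrix(R).inv()*T).as_rotvec()/np.pi)
c=cam("wrist");save(c,"w28.png")
E
```

```text
35.9 [ 0.62  0.31  1.49  0.    1.35 -1.32] [0.48798845 0.41471425 0.11078176] 0.035705411507382184 [ 0.61481366 -0.50083644 -0.77424432]
[[-0.932 -0.362 -0.001]
 [-0.362  0.932  0.004]
 [-0.001  0.004 -1.   ]]
to [ 0.22297081 -1.73198017 -0.49956173] [1.35723481e-03 5.20066305e-05 1.18033261e-01]
```

View pics/w28.png

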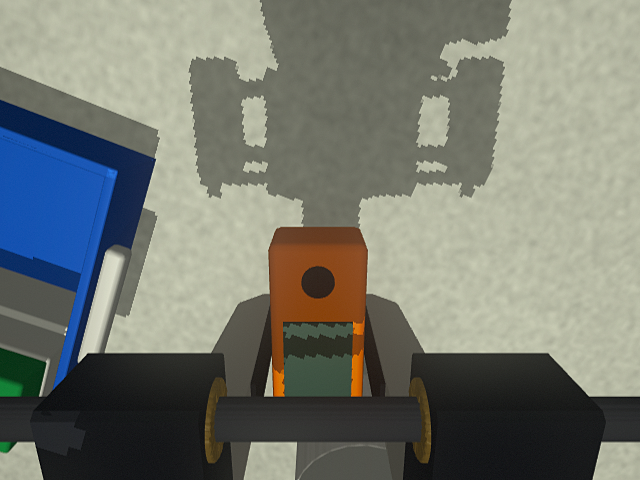

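{"api": "move_arm", "payload": {
  "series": [
    [0.03, -0.2, -0.3, 0, 0, 0.04, -1],
    [0.06, -0.5, -0.4, 0, 0, 0.08, -1],
    [0.11, -0.87, -0.4, 0, 0, 0.118, -1],
    [0.11, -0.87, -0.4, 0, 0, 0.118, -1],
    [0.11, -0.87, -0.4, 0, 0, 0.118, -1]
  ]
}}

```text
t: 36.45
tool_pos: [0.5063, 0.3267, 0.1437]
orientation: [-0.001, -3.132, 0.002]
force: [0.5, -0.2, -1.9]
opening: 0.0359
```

```bash
python3 - <<'E'
from h import *
st=read_state(); print(st["t"],st["q"].round(2),st["tool_pos"],st["opening"],st["force"])
R=Rot.from_rotvec(st["orientation"]).as_matrix(); print(R.round(3))
print("to",R.T@(np.array([.53,.245,.1])-st["tool_pos"])/.1)
E
```

```text
36.45 [ 0.49  0.19  1.56  0.    1.4  -1.08] [0.50626086 0.32673919 0.14365729] 0.03593419511679388 [ 0.47729964 -0.21817086 -1.87356991]
[[-1.     0.001 -0.01 ]
 [ 0.001  1.    -0.002]
 [ 0.01  -0.002 -1.   ]]
to [-0.2421255  -0.81657523  0.43549994]
```

{"api": "move_arm", "payload": {
  "series": [
    [-0.1, -0.4, 0, 0, 0, 0, -1],
    [-0.24, -0.81, 0, 0, 0, 0, -1],
    [-0.24, -0.81, 0, 0, 0, 0, -1],
    [-0.24, -0.81, 0.3, 0, 0, 0, -1],
    [-0.24, -0.81, 0.5, 0, 0, 0, -1],
    [-0.24, -0.81, 0.5, 0, 0, 0, -1]
  ]
}}

```text
t: 37.05
tool_pos: [0.5273, 0.2469, 0.091]
orientation: [0.003, -3.127, 0.004]
force: [0.5, -0.9, -2.5]
opening: 0.0356
```

```bash
python3 - <<'E'
from h import *
st=read_state(); print(st["t"],st["q"].round(2),st["tool_pos"],st["opening"],st["force"])
R=Rot.from_rotvec(st["orientation"]).as_matrix(); print(R.round(3))
print("to",R.T@(np.array([.53,.245,.0135])-st["tool_pos"])/.1)
save(cam("wrist"),"w29.png")
save(cam("side"),"s29.png",(160,120,480,380),2.5)
E
```

```text
37.05 [ 0.35  0.19  1.66  0.    1.31 -1.23] [0.52726227 0.24694878 0.09096132] 0.03561122559352006 [ 0.53959565 -0.88168399 -2.48614133]
[[-1.    -0.002 -0.014]
 [-0.002  1.    -0.002]
 [ 0.014 -0.002 -1.   ]]
to [-0.03856958 -0.01762847  0.7741812 ]
```

View pics/w29.png

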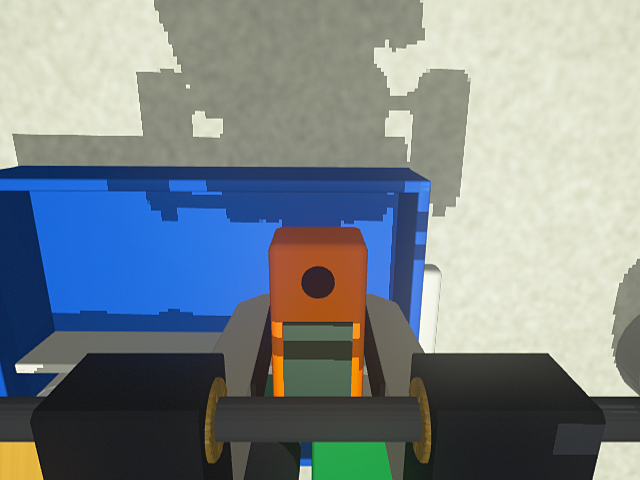

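View pics/s29.png

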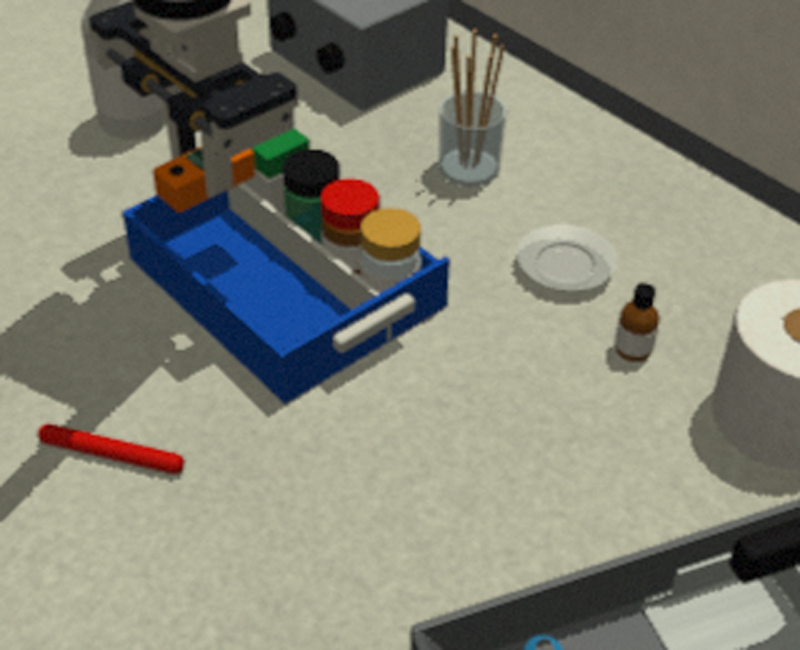

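{"api": "move_arm", "payload": {
  "series": [
    [-0.03, -0.01, 0.25, 0, 0, 0, -1],
    [-0.03, -0.01, 0.5, 0, 0, 0, -1],
    [-0.03, -0.01, 0.7, 0, 0, 0, -1],
    [-0.03, -0.01, 0.73, 0, 0, 0, -1],
    [-0.03, -0.01, 0.73, 0, 0, 0, -1],
    [-0.03, -0.01, 0.73, 0, 0, 0, -1]
  ]
}}

```text
t: 37.75
tool_pos: [0.5348, 0.2467, 0.0251]
orientation: [0.001, -3.138, -0.001]
force: [0.4, -0.3, -0.6]
opening: 0.036
```

{"api": "move_arm", "payload": {
  "series": [
    [0.03, 0, 0.06, 0, 0, 0, -1],
    [0.03, 0, 0.11, 0, 0, 0, -1],
    [0.03, 0, 0.11, 0, 0, 0, -1],
    [0.03, 0, 0.11, 0, 0, 0, -1]
  ]
}}

```text
t: 38.15
tool_pos: [0.5306, 0.2461, 0.0123]
orientation: [0.0, -3.136, -0.0]
force: [0.4, 0.9, 1.0]
opening: 0.0363
```

{"api": "move_arm", "payload": {
  "series": [
    [0, 0, 0, 0, 0, 0, 0.05],
    [0, 0, 0, 0, 0, 0, 0.05],
    [0, 0, 0, 0, 0, 0, 0.05],
    [0, 0, -0.2, 0, 0, 0, 0.05],
    [0, 0, -0.6, 0, 0, 0, 0.05],
    [0, 0, -1, 0, 0, 0, 0.05],
    [0, 0, -1, 0, 0, 0, 0.05],
    [0, 0, -1, 0, 0, 0, 0.05]
  ]
}}

```text
t: 38.95
tool_pos: [0.5321, 0.2463, 0.1136]
orientation: [0.0, -3.138, -0.001]
force: [0.2, 0.5, -1.1]
opening: 0.049
```

```bash
python3 - <<'E'
from h import *
st=read_state(); print(st["t"],st["q"].round(2),st["tool_pos"],st["opening"],st["force"])
save(cam("side"),"s30.png",(160,120,480,380),2.5)
c=cam("scene");save(c,"c30.png",(230,130,430,290),4)
E
```

```text
38.95 [ 0.34  0.17  1.64  0.    1.33 -1.23] [0.53210613 0.24629636 0.11357038] 0.04899411942994137 [ 0.19394861  0.497485   -1.13199574]
```

View pics/s30.png

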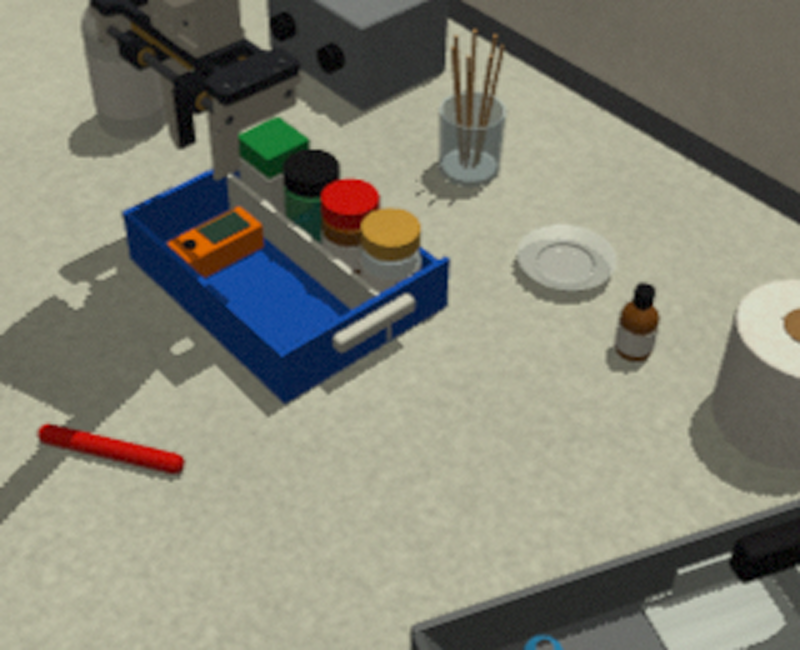

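View pics/c30.png

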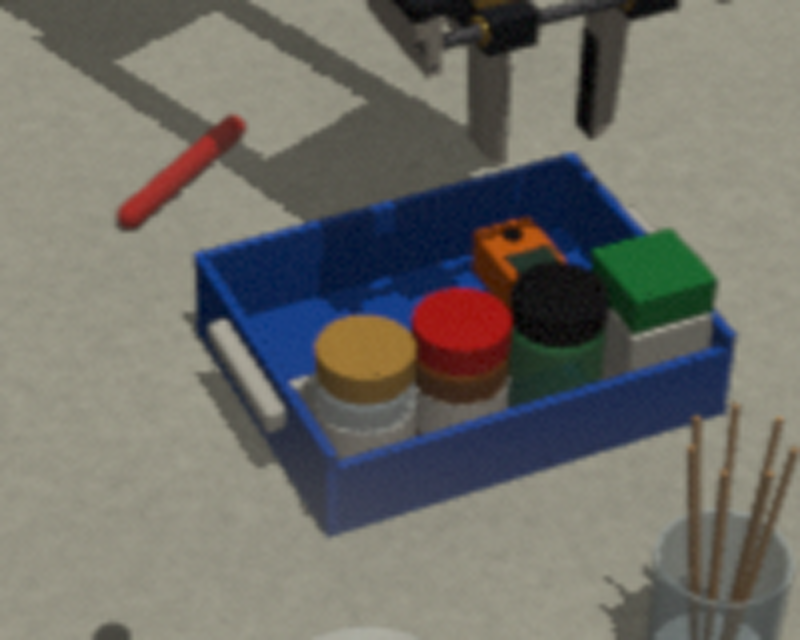

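{"api": "move_arm", "payload": {
  "series": [
    [0, -0.1, -0.45, 0, 0, 0, 0.05],
    [-0.05, -0.4, -0.8, 0, 0, 0, 0.05],
    [-0.1, -0.75, -1, 0, 0, 0, 0.05],
    [-0.1, -1, -1, 0, 0, 0, 0.05],
    [-0.1, -1, -1, 0, 0, 0, 0.05]
  ]
}}

```text
t: 39.55
tool_pos: [0.5416, 0.1431, 0.211]
orientation: [-0.005, -3.134, 0.002]
force: [-0.7, 0.3, -0.2]
opening: 0.0488
```

{"api": "move_arm", "payload": {
  "series": [
    [-0.04, -0.35, -0.3, 0, 0, 0, 0.05],
    [-0.08, -0.7, -0.6, 0, 0, 0, 0.05],
    [-0.1, -1, -0.9, 0, 0, 0, 0.05],
    [-0.1, -1, -0.9, 0, 0, 0, 0.05]
  ]
}}

```text
t: 39.95
tool_pos: [0.5539, 0.0435, 0.305]
orientation: [-0.005, -3.14, 0.002]
force: [-0.1, -0.3, 0.5]
opening: 0.049
```

{"api": "move_arm", "payload": {
  "series": [
    [-0.05, -0.4, 0, 0, 0, 0.04, 0.05],
    [-0.1, -0.8, 0, 0, 0, 0.08, 0.05],
    [-0.1, -1, 0, 0, 0, 0.112, 0.05],
    [-0.1, -1, 0, 0, 0, 0.112, 0.05]
  ]
}}

```text
t: 40.35
tool_pos: [0.5616, -0.0552, 0.2988]
orientation: [-0.556, -3.081, 0.002]
force: [-0.2, -0.2, 0.6]
opening: 0.0486
```

```bash
python3 - <<'E'
from h import *
st=read_state(); print(st["t"],st["q"].round(2),st["tool_pos"],st["opening"],st["force"])
R=Rot.from_rotvec(st["orientation"]).as_matrix(); print(R.round(3))
print("to",R.T@(np.array([.59,-.25,.28])-st["tool_pos"])/.1)
E
```

```text
40.35 [-0.19  0.03  1.45 -0.    1.67 -1.4 ] [ 0.56159155 -0.05516634  0.29882606] 0.04861135556601067 [-0.19024823 -0.17754142  0.64956914]
[[-0.937  0.349 -0.011]
 [ 0.349  0.937  0.001]
 [ 0.01  -0.003 -1.   ]]
to [-0.94857647 -1.72583382  0.1840156 ]
```

{"api": "move_arm", "payload": {
  "series": [
    [-0.2, -0.4, 0, 0, 0, 0, 0.05],
    [-0.4, -0.8, 0, 0, 0, 0, 0.05],
    [-0.5, -0.9, 0, 0, 0, 0, 0.05],
    [-0.5, -0.9, 0, 0, 0, 0, 0.05]
  ]
}}

```text
t: 40.75
tool_pos: [0.5783, -0.1557, 0.2996]
orientation: [-0.548, -3.084, 0.0]
force: [-0.2, 0.5, -0.4]
opening: 0.0492
```

{"api": "move_arm", "payload": {
  "series": [
    [-0.2, -0.4, 0, 0, 0, 0, 0.05],
    [-0.4, -0.8, 0, 0, 0, 0, 0.05],
    [-0.5, -1, 0, 0, 0, 0, 0.05],
    [-0.5, -1, 0, 0, 0, 0, 0.05],
    [-0.5, -1, 0, 0, 0, 0, 0.05]
  ]
}}

```text
t: 41.25
tool_pos: [0.5911, -0.2647, 0.3008]
orientation: [-0.546, -3.086, -0.001]
force: [1.2, 0.2, -0.0]
opening: 0.0486
```

```bash
python3 - <<'E'
from h import *
st=read_state(); print(st["t"],st["q"].round(2),st["tool_pos"],st["opening"],st["force"])
R=Rot.from_rotvec(st["orientation"]).as_matrix(); print(R.round(3))
c=cam("wrist");keep(c,"w31");save(c,"w31.png")
c=cam("side");keep(c,"s31");save(c,"s31.png",(310,280,550,460),3.3)
E
```

```text
41.25 [-0.5   0.25  1.2  -0.    1.69 -1.72] [ 0.59107547 -0.2646876   0.30079914] 0.048610259822394065 [ 1.19031416  0.22747065 -0.04777846]
[[-0.939  0.343 -0.008]
 [ 0.343  0.939  0.002]
 [ 0.008 -0.001 -1.   ]]
```

View pics/w31.png

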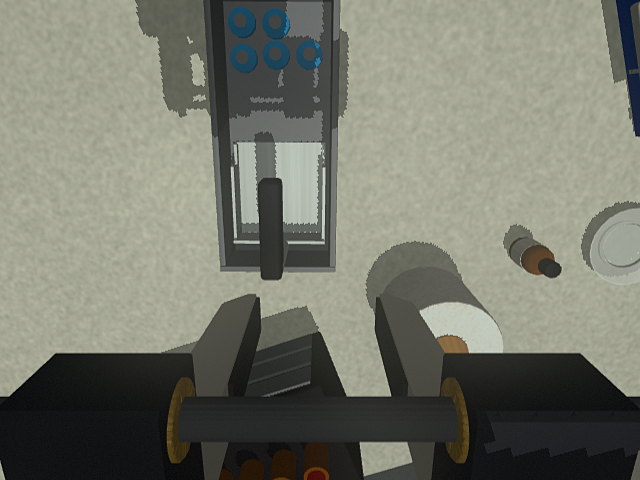

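View pics/s31.png

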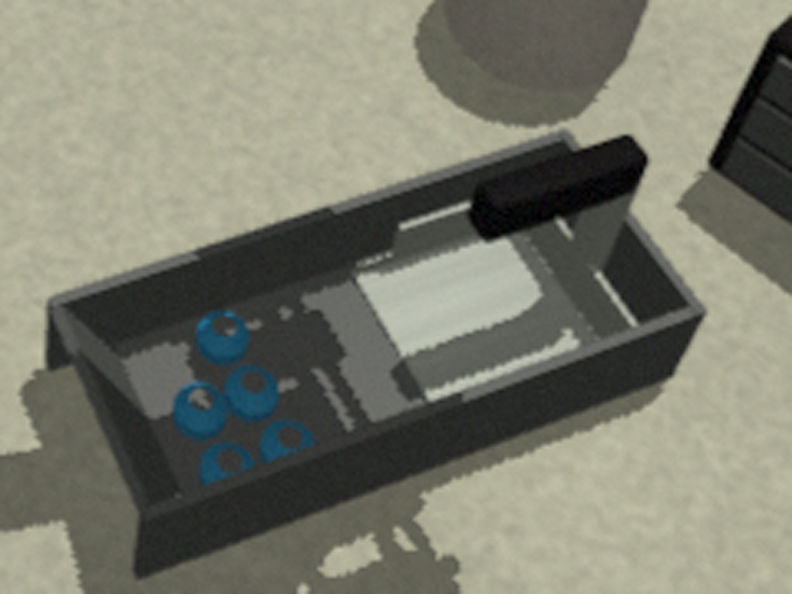

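```bash
python3 - <<'E'
from h import *
c=load("w31")
def P(p,z): return onplane(c,p,z)[:,:2]
t=P([(221,270.5),(334.5,270.5),(204,0),(341,0)],.06); print("tub",t.round(4).tolist())
print("yaw L",np.degrees(np.arctan2(*(t[0]-t[2])[::-1])),"R",np.degrees(np.arctan2(*(t[1]-t[3])[::-1])),np.linalg.norm(t[0]-t[1]),np.linalg.norm(t[2]-t[3]))
b=P([(259,181),(282,181),(260,278),(283,278)],.124); print("bar",b.round(4).tolist(),b.mean(0))
print("bar yaw",np.degrees(np.arctan2(*((b[2]+b[3]-b[0]-b[1])/2)[::-1])),np.linalg.norm(b[0]-b[1]),np.linalg.norm((b[2]+b[3]-b[0]-b[1])/2))
pk=P([(242,22),(276,23),(244,57),(276,55),(309,55)],.028); 
u=np.array([np.cos(np.radians(-20.2)),np.sin(np.radians(-20.2))]);v=np.array([-u[1],u[0]])
o=(t[0]+t[1])/2-.131*u; print("tub origin",o)
print("pucks tub",[( (p-o)@u,(p-o)@v) for p in pk])
print("lip tub",[((p-o)@u,(p-o)@v) for p in P([(238,142),(324,142)],.008)])
print("bar tub",[((p-o)@u,(p-o)@v) for p in b])
E
```

```text
tub [[0.6232, -0.3815], [0.6624, -0.2736], [0.3941, -0.2966], [0.4339, -0.1874]]
yaw L -20.34967963892606 R -20.65388014092397 0.11489250788615422 0.11618846795421649
bar [[0.5463, -0.2994], [0.5526, -0.282], [0.6237, -0.3302], [0.6305, -0.3116]] [ 0.58826942 -0.30581409]
bar yaw -21.234924644417934 0.018456463409882336 0.08335283010512455
tub origin [ 0.51984773 -0.2823236 ]
pucks tub [(np.float64(-0.10220778443622634), np.float64(-0.03052494692585832)), (np.float64(-0.1014582349740582), np.float64(0.000965465371851524)), (np.float64(-0.0722440008410775), np.float64(-0.030054858310135015)), (np.float64(-0.07408069383548856), np.float64(0.0002901224564533314)), (np.float64(-0.0741725851411023), np.float64(0.03149162927179303))]
lip tub [(np.float64(0.007546696609463189), np.float64(-0.04331683519789862)), (np.float64(0.007249943830575792), np.float64(0.046541452487066176))]
bar tub [(np.float64(0.03068696399665023), np.float64(-0.006895194708930723)), (np.float64(0.030622805583606385), np.float64(0.011561157186781527)), (np.float64(0.11403312044633884), np.float64(-0.00904487104550858)), (np.float64(0.11395511486566223), np.float64(0.01069981916824218))]
```

{"api": "move_arm", "payload": {
  "series": [
    [-0.05, -0.2, 0.3, 0, 0, 0.003, 0.05],
    [-0.11, -0.39, 0.7, 0, 0, 0.003, 0.05],
    [-0.11, -0.39, 1, 0, 0, 0.003, 0.05],
    [-0.11, -0.39, 1, 0, 0, 0.003, 0.05],
    [-0.11, -0.39, 1, 0, 0, 0.003, 0.05]
  ]
}}

```text
t: 41.85
tool_pos: [0.5871, -0.3056, 0.2023]
orientation: [-0.56, -3.084, 0.001]
force: [-0.5, -0.7, -0.1]
opening: 0.049
```

```bash
python3 - <<'E'
from h import *
st=read_state(); print(st["t"],st["q"].round(2),st["tool_pos"],st["opening"],st["force"])
R=Rot.from_rotvec(st["orientation"]).as_matrix(); print(R.round(3))
c=cam("wrist");keep(c,"w32");save(c,"w32.png")
E
```

```text
41.85 [-0.56  0.31  1.31 -0.    1.53 -1.77] [ 0.58712106 -0.30563406  0.20225898] 0.04897941316260556 [-0.54068998 -0.74014895 -0.13380214]
[[-0.936  0.352 -0.007]
 [ 0.352  0.936  0.001]
 [ 0.007 -0.002 -1.   ]]
```

View pics/w32.png

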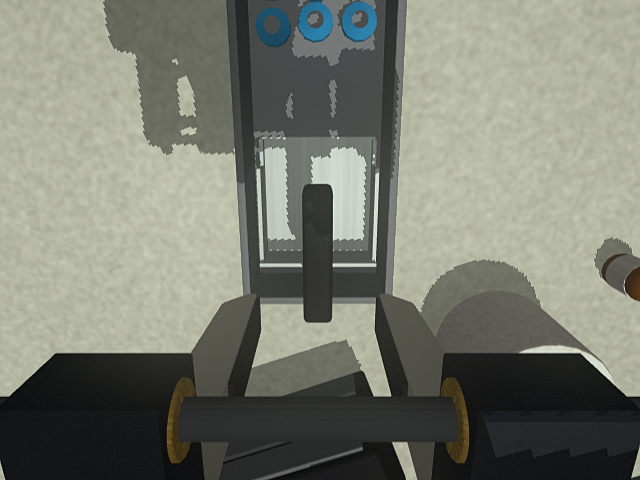

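{"api": "move_arm", "payload": {
  "series": [
    [0, 0, 0.4, 0, 0, 0, 0.05],
    [0, 0, 0.8, 0, 0, 0, 0.05],
    [0, 0, 1, 0, 0, 0, 0.05],
    [0, 0, 1, 0, 0, 0, 0.05],
    [0, 0, 1, 0, 0, 0, 0.05]
  ]
}}

```text
t: 42.4
tool_pos: [0.5879, -0.3075, 0.1047]
orientation: [-0.563, -3.088, 0.004]
force: [0.5, 0.4, 1.1]
opening: 0.0486
```

```bash
python3 - <<'E'
from h import *
st=read_state(); print(st["t"],st["q"].round(2),st["tool_pos"],st["opening"],st["force"])
c=cam("wrist");keep(c,"w33");save(c,"w33.png")
c=cam("side");save(c,"s33.png",(310,230,550,460),2.6)
E
```

```text
42.4 [-0.56  0.37  1.41 -0.    1.36 -1.77] [ 0.58787519 -0.30750556  0.10472369] 0.04863117076581465 [0.54334172 0.40888175 1.07609987]
```

View pics/w33.png

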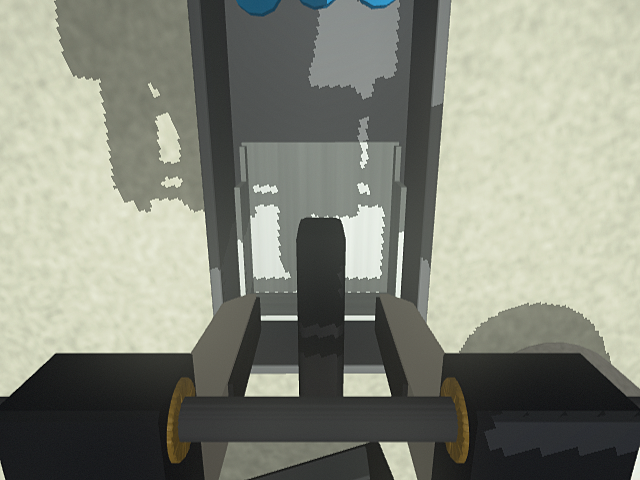

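View pics/s33.png

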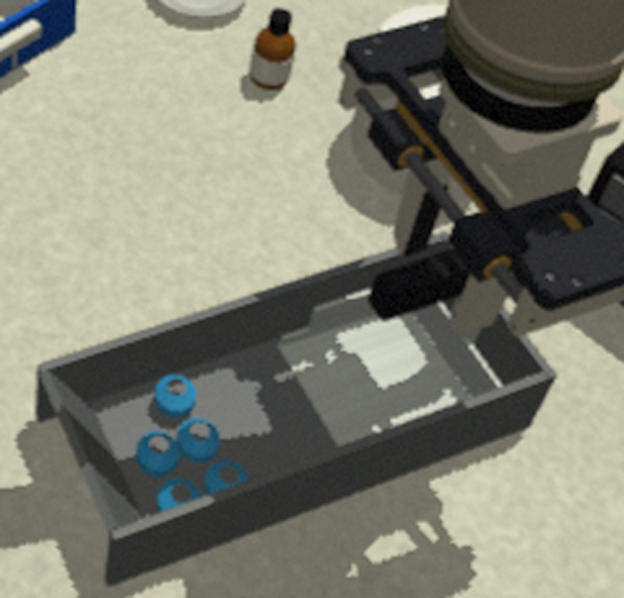

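{"api": "move_arm", "payload": {
  "series": [
    [0, 0, 0.1, 0, 0, 0, 0.05],
    [0, 0, 0.15, 0, 0, 0, 0.05],
    [0, 0, 0.15, 0, 0, 0, -1],
    [0, 0, 0.15, 0, 0, 0, -1],
    [0, 0, 0.15, 0, 0, 0, -1],
    [0, 0, 0.15, 0, 0, 0, -1],
    [0, 0, 0.15, 0, 0, 0, -1],
    [0, 0, 0.15, 0, 0, 0, -1]
  ],
  "squeeze": 50
}}

```text
t: 43.3
tool_pos: [0.5861, -0.3072, 0.0866]
orientation: [-0.563, -3.084, 0.002]
force: [0.5, 0.9, -0.9]
opening: 0.018
```

{"api": "move_arm", "payload": {
  "series": [
    [0, 0, 0, 0, 0, 0, -1],
    [0, 0, 0, 0, 0, 0, -1],
    [0, 0, 0, 0, 0, 0, -1]
  ]
}}

```text
t: 43.6
tool_pos: [0.5861, -0.3072, 0.0866]
orientation: [-0.563, -3.084, 0.002]
force: [-0.7, 0.6, -2.7]
opening: 0.0178
```

```bash
python3 - <<'E'
from h import *
st=read_state(); print(st["t"],st["q"].round(2),st["tool_pos"],st["opening"],st["force"],st["wrist_torque"])
R=Rot.from_rotvec(st["orientation"]).as_matrix(); print(R.round(3))
c=cam("wrist");keep(c,"w34");save(c,"w34.png")
E
```

```text
43.6 [-0.56  0.39  1.43 -0.    1.33 -1.77] [ 0.58611981 -0.30723499  0.08664527] 0.01775590648037597 [-0.72139884  0.64537034 -2.71330189] [ 0.05859731 -0.04695661 -0.02617974]
[[-0.935  0.353 -0.007]
 [ 0.353  0.935 -0.   ]
 [ 0.006 -0.002 -1.   ]]
```

View pics/w34.png

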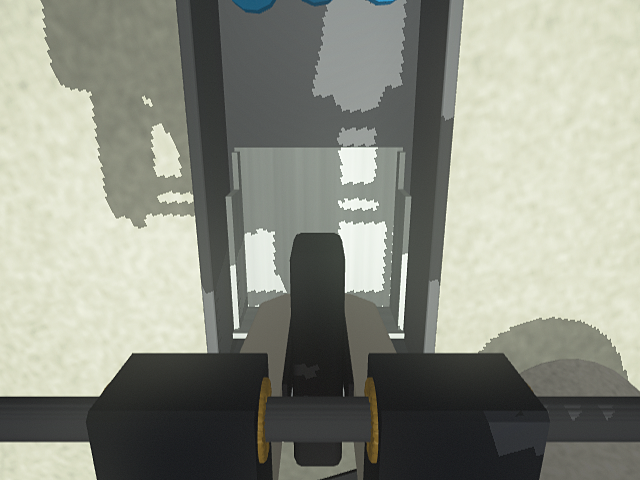

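{"api": "move_arm", "payload": {
  "series": [
    [0.1, 0, 0, 0, 0, 0, -1],
    [0.25, 0, 0, 0, 0, 0, -1],
    [0.4, 0, 0, 0, 0, 0, -1],
    [0.5, 0, 0, 0, 0, 0, -1],
    [0.55, 0, 0, 0, 0, 0, -1],
    [0.6, 0, 0, 0, 0, 0, -1],
    [0.65, 0, 0, 0, 0, 0, -1]
  ]
}}

```text
t: 44.35
tool_pos: [0.5254, -0.2843, 0.0873]
orientation: [-0.563, -3.085, 0.002]
force: [-0.2, -0.2, -1.1]
opening: 0.0178
```

```bash
python3 - <<'E'
from h import *
st=read_state(); print(st["t"],st["q"].round(2),st["tool_pos"],st["opening"],st["force"],st["wrist_torque"])
R=Rot.from_rotvec(st["orientation"]).as_matrix(); print(R.round(3))
c=cam("wrist");keep(c,"w35");save(c,"w35.png")
c=cam("side");save(c,"s35.png",(310,260,550,460),3)
E
```

```text
44.35 [-0.58  0.23  1.63 -0.    1.29 -1.79] [ 0.52542891 -0.28433883  0.08732026] 0.017766570038476776 [-0.18228984 -0.16623164 -1.07019509] [ 0.07260535 -0.05707577 -0.00543749]
[[-0.935  0.353 -0.006]
 [ 0.353  0.935 -0.   ]
 [ 0.006 -0.002 -1.   ]]
```

View pics/w35.png

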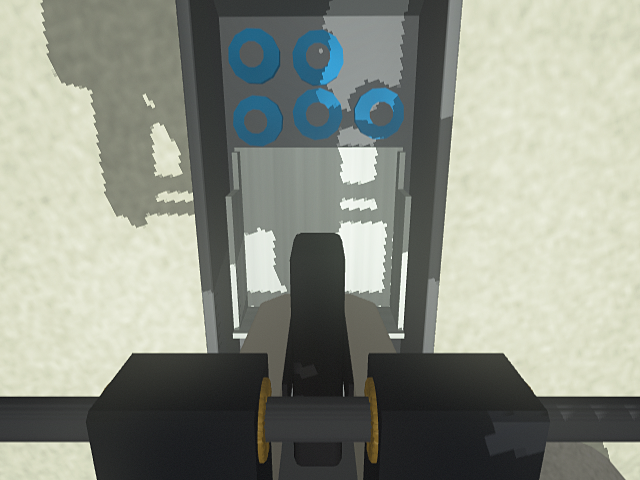

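View pics/s35.png

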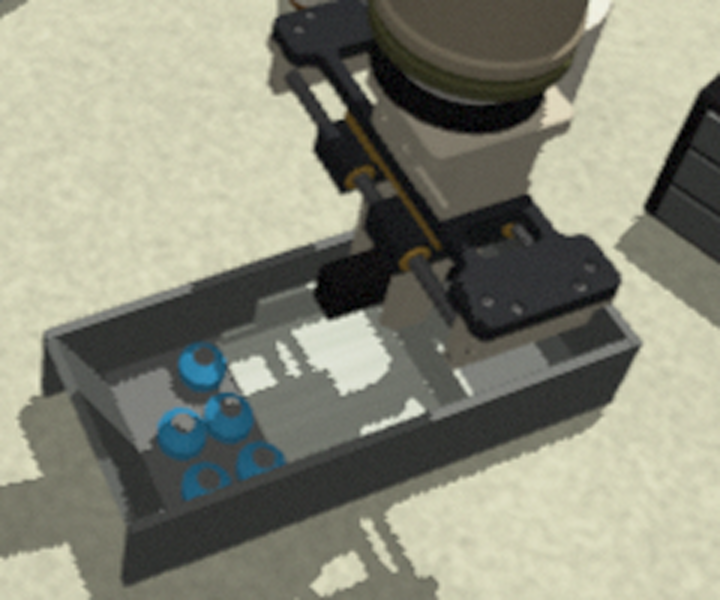

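{"api": "move_arm", "payload": {
  "series": [
    [0.06, 0, 0.01, 0, 0, 0, -1],
    [0.12, 0, 0.01, 0, 0, 0, -1],
    [0.18, 0, 0.01, 0, 0, 0, -1],
    [0.24, 0, 0.01, 0, 0, 0, -1],
    [0.3, 0, 0.01, 0, 0, 0, -1],
    [0.36, 0, 0.01, 0, 0, 0, -1],
    [0.4, 0, 0.01, 0, 0, 0, -1]
  ]
}}

```text
t: 45.15
tool_pos: [0.4875, -0.27, 0.0865]
orientation: [-0.563, -3.084, 0.002]
force: [1.4, -0.9, -0.3]
opening: 0.0176
```

```bash
python3 - <<'E'
from h import *
st=read_state(); print(st["t"],st["q"].round(2),st["tool_pos"],st["opening"],st["force"],st["wrist_torque"])
c=cam("wrist");keep(c,"w36");save(c,"w36.png")
c=cam("side");save(c,"s36.png",(310,260,550,460),3)
E
```

```text
45.15 [-0.6   0.12  1.74 -0.    1.28 -1.8 ] [ 0.48749699 -0.27000817  0.08652787] 0.017571307891126275 [ 1.39759183 -0.85819309 -0.2790031 ] [-0.09270198 -0.3222528   0.04199552]
```

View pics/w36.png

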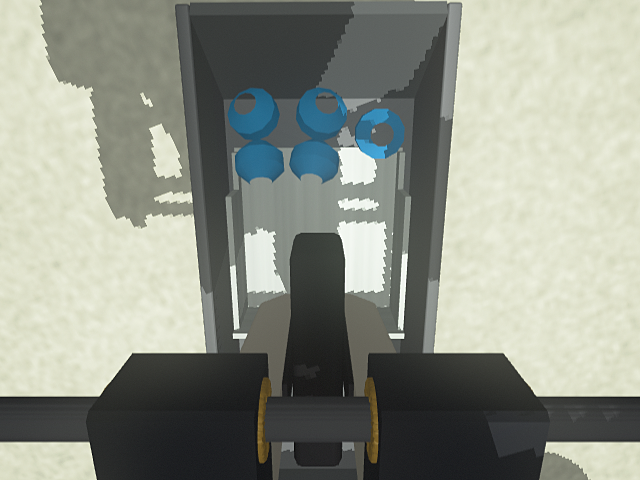

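View pics/s36.png

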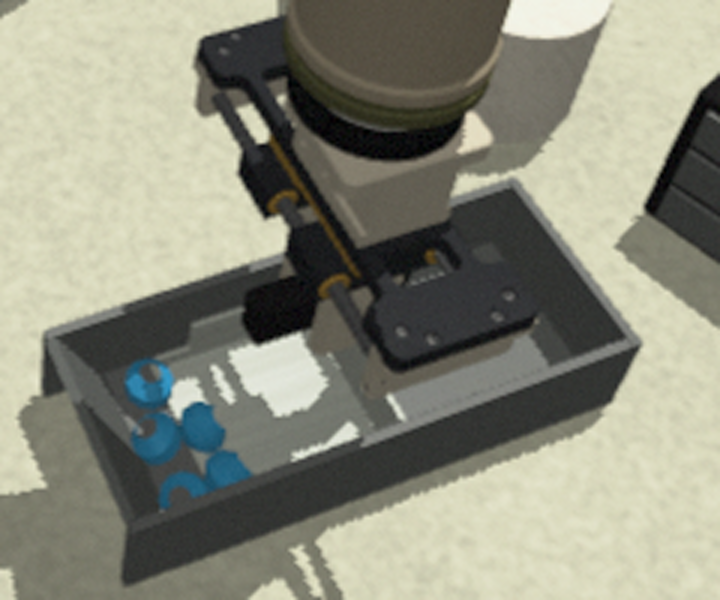

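{"api": "move_arm", "payload": {
  "series": [
    [0.05, 0, 0, 0, 0, 0, -1],
    [0.1, 0, 0, 0, 0, 0, -1],
    [0.15, 0, 0, 0, 0, 0, -1],
    [0.19, 0, 0, 0, 0, 0, -1],
    [0.22, 0, 0, 0, 0, 0, -1],
    [0.22, 0, 0, 0, 0, 0, -1]
  ]
}}

```text
t: 45.85
tool_pos: [0.4669, -0.2621, 0.0865]
orientation: [-0.563, -3.084, 0.002]
force: [-1.1, 0.4, 1.9]
opening: 0.0179
```

```bash
python3 - <<'E'
from h import *
st=read_state(); print(st["t"],st["q"].round(2),st["tool_pos"],st["opening"],st["force"],st["wrist_torque"])
c=cam("wrist");keep(c,"w36");save(c,"w37.png")
c=cam("side");save(c,"s37.png",(310,260,550,460),3)
E
```

```text
45.85 [-0.6   0.07  1.8  -0.    1.28 -1.81] [ 0.46687078 -0.26213961  0.0865384 ] 0.017899937404154746 [-1.05860713  0.4064839   1.93307111] [ 0.12328924 -0.02409265 -0.02904607]
```

View pics/w37.png

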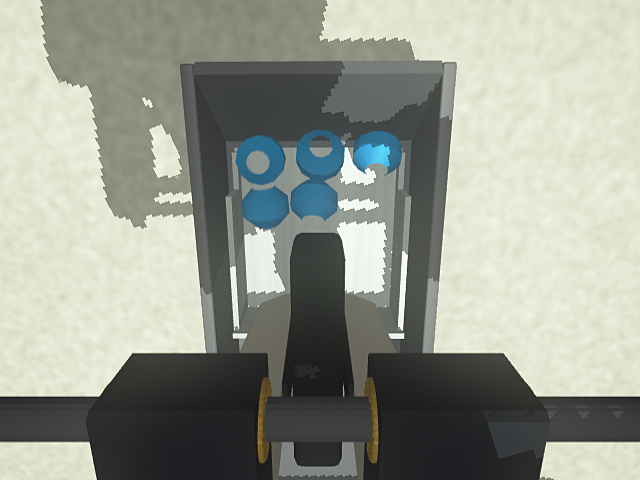

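View pics/s37.png

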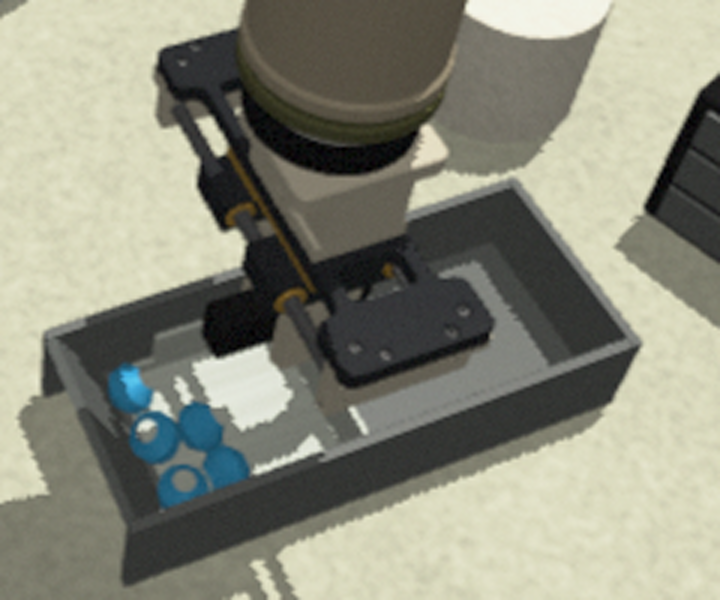

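{"api": "move_arm", "payload": {
  "series": [
    [0.01, 0, -0.02, 0, 0.022, 0, -1],
    [0, 0, -0.04, 0, 0.044, 0, -1],
    [-0.015, 0, -0.065, 0, 0.067, 0, -1],
    [-0.02, 0, -0.08, 0, 0.09, 0, -1],
    [-0.025, 0, -0.09, 0, 0.115, 0, -1],
    [-0.028, 0, -0.1, 0, 0.139, 0, -1],
    [-0.028, 0, -0.1, 0, 0.139, 0, -1]
  ]
}}

```text
t: 46.65
tool_pos: [0.4698, -0.2631, 0.0944]
orientation: [-0.485, -2.654, -0.108]
force: [-0.2, 0.1, -2.1]
opening: 0.0177
```

```bash
python3 - <<'E'
from h import *
st=read_state(); print(st["t"],st["q"].round(2),st["tool_pos"],st["opening"],st["force"],st["wrist_torque"])
c=cam("wrist");save(c,"w38.png")
c=cam("side");save(c,"s38.png",(310,260,550,460),3)
E
```

```text
46.65 [-0.55  0.51  1.32 -0.08  1.75 -1.75] [ 0.46975281 -0.26305127  0.09437136] 0.017713246174406005 [-0.15023194  0.06093803 -2.11891048] [-0.02850471 -0.30024932  0.0662196 ]
```

View pics/w38.png

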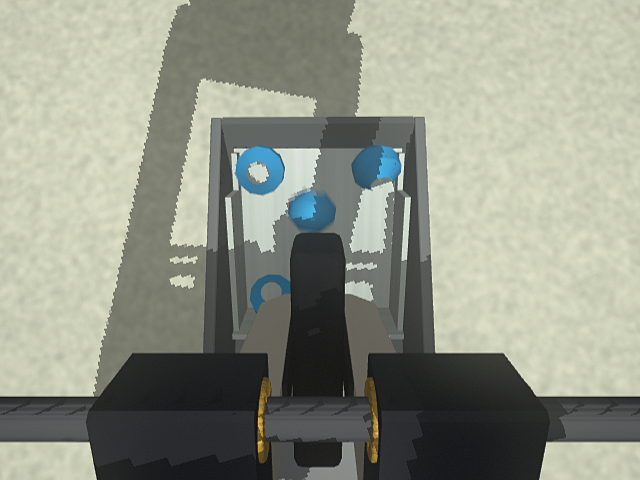

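View pics/s38.png

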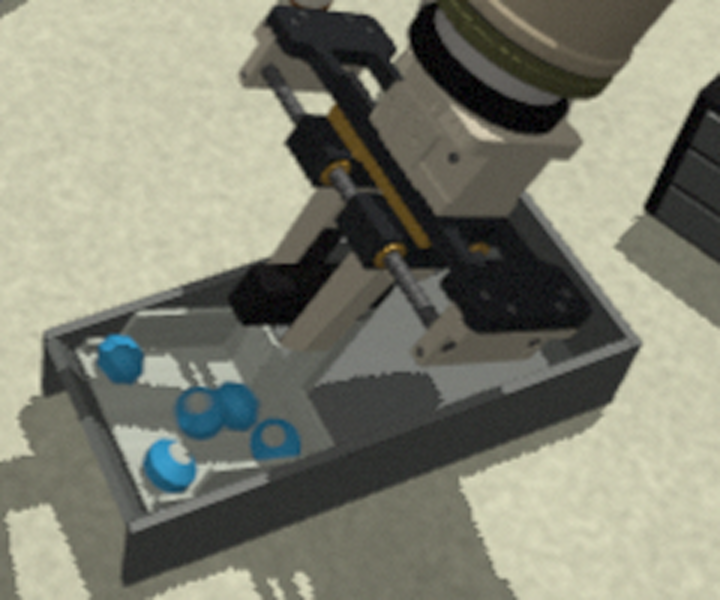

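{"api": "move_arm", "payload": {
  "series": [
    [0.03, 0, -0.06, 0, 0.015, 0, -1],
    [0.06, 0, -0.13, 0, 0.03, 0, -1],
    [0.06, 0, -0.13, 0, 0.03, 0, -1],
    [0.06, 0, -0.13, 0, 0.03, 0, -1],
    [0.06, 0, -0.13, 0, 0.03, 0, -1]
  ]
}}

```text
t: 47.25
tool_pos: [0.47, -0.2633, 0.1108]
orientation: [-0.47, -2.569, -0.126]
force: [-0.3, 0.3, -2.3]
opening: 0.0179
```

```bash
python3 - <<'E'
from h import *
st=read_state(); print(st["t"],st["q"].round(2),st["tool_pos"],st["opening"],st["force"],st["wrist_torque"])
R=Rot.from_rotvec(st["orientation"]).as_matrix(); print(R.round(3))
c=cam("wrist");save(c,"w39.png")
c=cam("side");save(c,"s39.png",(310,260,550,460),3)
E
```

```text
47.25 [-0.54  0.59  1.22 -0.1   1.86 -1.75] [ 0.47002472 -0.26332924  0.11083113] 0.017896646172249044 [-0.32952907  0.31241345 -2.26348686] [-0.09087475 -0.48978036 -0.01627256]
[[-0.804  0.353 -0.478]
 [ 0.305  0.935  0.178]
 [ 0.51  -0.002 -0.86 ]]
```

View pics/w39.png

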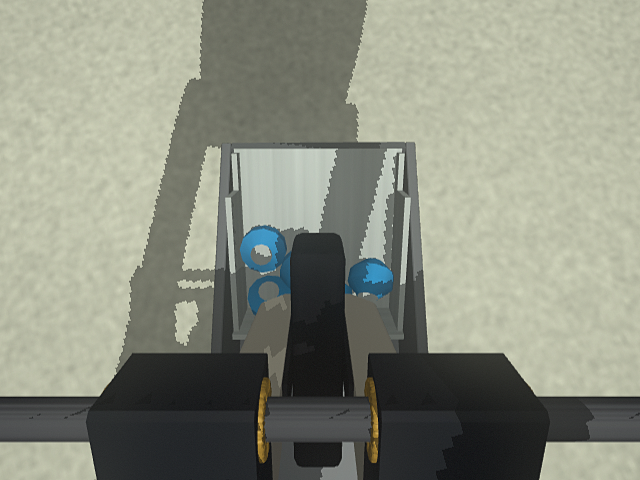

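View pics/s39.png

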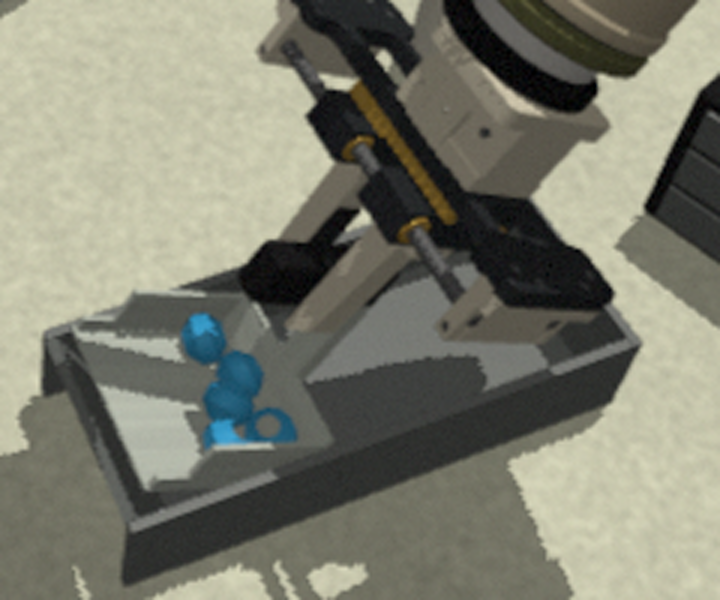

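{"api": "move_arm", "payload": {
  "series": [
    [0.08, 0, -0.13, 0, 0, 0, -1],
    [0.2, 0, -0.34, 0, 0, 0, -1],
    [0.35, 0, -0.6, 0, 0, 0, -1],
    [0.51, 0, -0.86, 0, 0, 0, -1],
    [0.51, 0, -0.86, 0, 0, 0, -1],
    [0.51, 0, -0.86, 0, 0, 0, -1]
  ]
}}

```text
t: 47.95
tool_pos: [0.471, -0.2636, 0.2119]
orientation: [-0.47, -2.571, -0.125]
force: [-0.4, 0.2, -3.8]
opening: 0.0178
```

```bash
cat > plan.py <<'E'
from h import *
def ori(yaw,pitch): # yaw 0: tool x=+y ; pitch>0 lip up (deg)
    T0=np.array([[0,1,0],[1,0,0],[0,0,-1.]])
    return Rot.from_euler('z',yaw,degrees=True)*Rot.from_matrix(T0)*Rot.from_euler('y',pitch,degrees=True)
def rel(pos,R):
    st=read_state(); Rc=Rot.from_rotvec(st["orientation"])
    d=Rc.inv().apply(np.array(pos)-st["tool_pos"])/.1; r=(Rc.inv()*R).as_rotvec()/np.pi
    return d.round(3),r.round(4),np.linalg.norm(r)*180
def show():
    st=read_state(); R=Rot.from_rotvec(st["orientation"]).as_matrix()
    print(round(st["t"],2),"q",st["q"].round(2),"p",st["tool_pos"].round(4),"open",round(st["opening"],4),"F",st["force"].round(1))
    print(" toolx",R[:,0].round(3),"toolz",R[:,2].round(3))
E
python3 - <<'E'
from plan import *
show()
p=read_state()["tool_pos"]
print(rel(p+[0,.07,.07],ori(40,25)))
c=cam("side");save(c,"s40.png")
E
```

```text
47.95 q [-0.54  0.51  1.13 -0.1   2.02 -1.77] p [ 0.471  -0.2636  0.2119] open 0.0178 F [-0.4  0.2 -3.8]
 toolx [-0.805  0.306  0.509] toolz [-0.477  0.177 -0.861]
(array([ 0.57 ,  0.653, -0.478]), array([-0.0767, -0.0301,  0.1437]), np.float64(29.813776269141524))
```

View pics/s40.png

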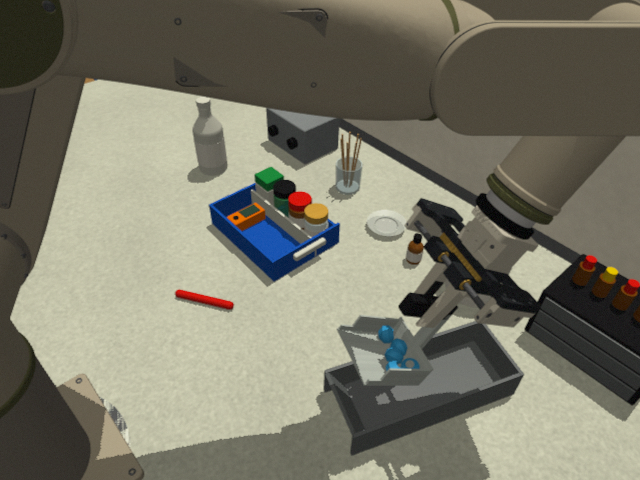

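{"api": "move_arm", "payload": {
  "series": [
    [0.05, 0.06, -0.05, -0.007, -0.003, 0.014, -1],
    [0.15, 0.17, -0.13, -0.02, -0.008, 0.038, -1],
    [0.28, 0.32, -0.24, -0.038, -0.015, 0.071, -1],
    [0.41, 0.47, -0.34, -0.055, -0.022, 0.104, -1],
    [0.52, 0.59, -0.43, -0.07, -0.027, 0.13, -1],
    [0.57, 0.653, -0.478, -0.0767, -0.03, 0.144, -1],
    [0.57, 0.653, -0.478, -0.0767, -0.03, 0.144, -1]
  ]
}}

```text
t: 48.7
tool_pos: [0.4702, -0.193, 0.2809]
orientation: [-1.157, -2.474, -0.256]
force: [0.2, -0.7, -2.6]
opening: 0.0176
```

```bash
python3 - <<'E'
from plan import *
show()
p=read_state()["tool_pos"]
print(rel(p+[0.02,.085,.0],ori(0,22)))
c=cam("wrist");save(c,"w41.png")
E
```

```text
48.7 q [-0.58  0.27  1.28  0.13  2.01 -1.25] p [ 0.4702 -0.193   0.2809] open 0.0176 F [ 0.2 -0.7 -2.6]
 toolx [-0.58   0.695  0.425] toolz [-0.274  0.325 -0.905]
(array([0.475, 0.699, 0.222]), array([-0.0892, -0.0167,  0.203 ]), np.float64(40.01544230257787))
```

View pics/w41.png

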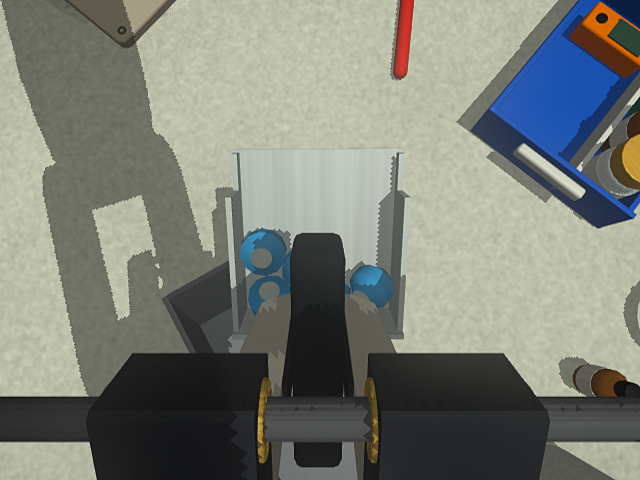

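{"api": "move_arm", "payload": {
  "series": [
    [0.05, 0.07, 0.02, -0.009, -0.002, 0.02, -1],
    [0.12, 0.17, 0.05, -0.022, -0.004, 0.05, -1],
    [0.22, 0.33, 0.1, -0.042, -0.008, 0.095, -1],
    [0.33, 0.48, 0.15, -0.062, -0.012, 0.14, -1],
    [0.42, 0.62, 0.2, -0.079, -0.015, 0.18, -1],
    [0.475, 0.7, 0.22, -0.089, -0.017, 0.203, -1],
    [0.475, 0.7, 0.22, -0.089, -0.017, 0.203, -1]
  ]
}}

```text
t: 49.45
tool_pos: [0.4898, -0.1073, 0.2797]
orientation: [-2.008, -2.012, -0.388]
force: [0.1, 0.1, -2.3]
opening: 0.0173
```

```bash
python3 - <<'E'
from plan import *
show()
p=read_state()["tool_pos"]
print(rel([.5305,p[1]+.09,.26],ori(0,20)))
E
```

```text
49.45 q [-0.56 -0.02  1.58  0.33  1.78 -0.53] p [ 0.4898 -0.1073  0.2797] open 0.0173 F [ 0.1  0.1 -2.3]
 toolx [-0.001  0.927  0.374] toolz [-0.003  0.374 -0.927]
(array([0.76 , 0.409, 0.519]), array([-0.0009, -0.0111,  0.0004]), np.float64(1.9984615707561246))
```

{"api": "move_arm", "payload": {
  "series": [
    [0.08, 0.05, 0.06, 0, 0, 0, -1],
    [0.25, 0.13, 0.17, 0, -0.003, 0, -1],
    [0.45, 0.25, 0.3, 0, -0.006, 0, -1],
    [0.65, 0.36, 0.44, 0, -0.01, 0, -1],
    [0.76, 0.41, 0.52, 0, -0.011, 0, -1],
    [0.76, 0.41, 0.52, 0, -0.011, 0, -1]
  ]
}}

```text
t: 50.05
tool_pos: [0.5315, -0.0165, 0.2598]
orientation: [-2.025, -2.035, -0.355]
force: [-0.3, -0.1, -2.5]
opening: 0.0175
```

```bash
python3 - <<'E'
from plan import *
show()
print(rel([.5305,.05,.2],ori(0,12)))
E
```

```text
50.05 q [-0.36 -0.    1.6   0.33  1.68 -0.35] p [ 0.5315 -0.0165  0.2598] open 0.0175 F [-0.3 -0.1 -2.5]
 toolx [-0.004  0.94   0.342] toolz [-0.004  0.342 -0.94 ]
(array([ 0.42 , -0.005,  0.79 ]), array([-0.0013, -0.0446,  0.0014]), np.float64(8.028507848566925))
```

{"api": "move_arm", "payload": {
  "series": [
    [0.05, 0, 0.1, 0, -0.006, 0, -1],
    [0.15, 0, 0.3, 0, -0.017, 0, -1],
    [0.28, 0, 0.53, 0, -0.03, 0, -1],
    [0.38, 0, 0.71, 0, -0.04, 0, -1],
    [0.42, 0, 0.79, 0, -0.0446, 0, -1],
    [0.42, 0, 0.79, 0, -0.0446, 0, -1]
  ]
}}

```text
t: 50.65
tool_pos: [0.5307, 0.0489, 0.2003]
orientation: [-2.108, -2.113, -0.218]
force: [-0.3, -0.3, -3.0]
opening: 0.0178
```

```bash
python3 - <<'E'
from plan import *
show()
print(rel([.5305,.0516,.157],ori(0,0)))
print(rel([.5305,.083,.167],ori(0,-20)))
c=cam("wrist");save(c,"w42.png")
c=cam("side");save(c,"s42.png",(160,100,480,340),2.5)
E
```

```text
50.65 q [-0.15 -0.04  1.71  0.21  1.51 -0.17] p [0.5307 0.0489 0.2003] open 0.0178 F [-0.3 -0.3 -3. ]
 toolx [-0.002  0.978  0.207] toolz [-0.003  0.207 -0.978]
(array([-0.063, -0.001,  0.429]), array([-0.0008, -0.0663,  0.0008]), np.float64(11.927453923410622))
(array([ 0.265, -0.   ,  0.396]), array([-0.0006, -0.1774,  0.001 ]), np.float64(31.926371772418193))
```

View pics/w42.png

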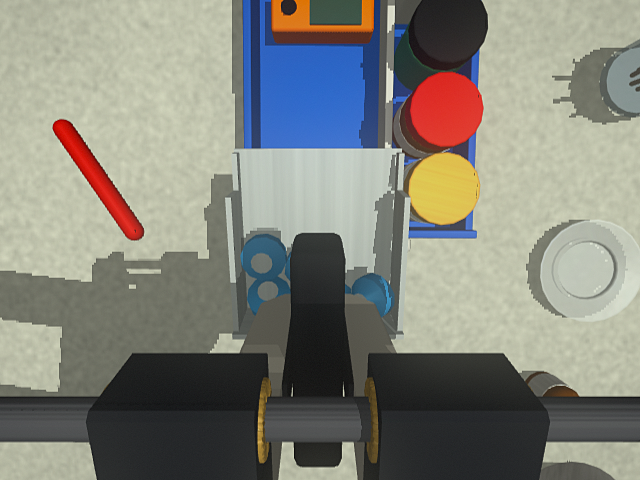

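View pics/s42.png

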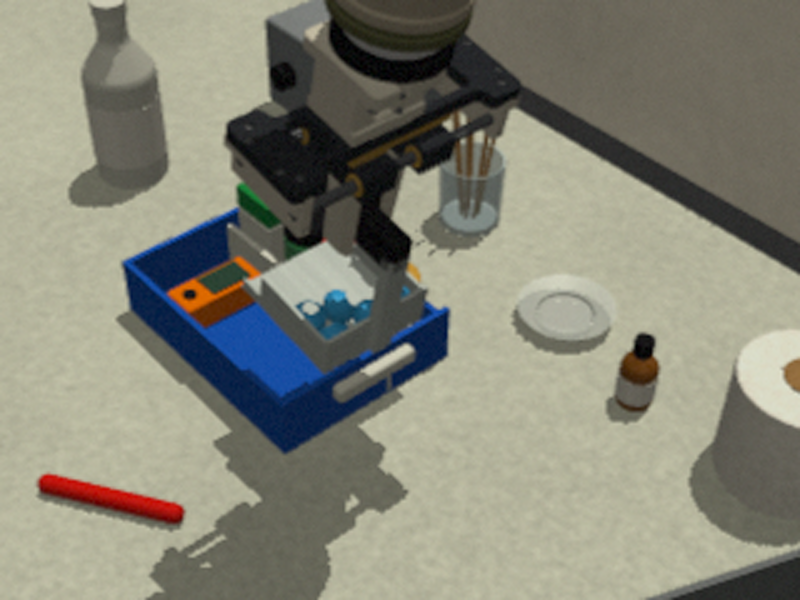

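{"api": "move_arm", "payload": {
  "series": [
    [-0.03, 0, 0.2, 0, -0.033, 0, -1],
    [-0.063, 0, 0.43, 0, -0.066, 0, -1],
    [0.05, 0, 0.42, 0, -0.105, 0, -1],
    [0.16, 0, 0.41, 0, -0.14, 0, -1],
    [0.265, 0, 0.396, 0, -0.177, 0, -1],
    [0.265, 0, 0.396, 0, -0.177, 0, -1]
  ]
}}

```text
t: 51.35
tool_pos: [0.5317, 0.0849, 0.1682]
orientation: [2.027, 2.036, -0.358]
force: [-0.7, 1.2, -2.6]
opening: 0.0178
```

```bash
python3 - <<'E'
from plan import *
show()
print(rel([.5305,.118,.168],ori(0,-40)))
c=cam("wrist");save(c,"w43.png")
c=cam("side");save(c,"s43.png",(160,100,480,340),2.5)
E
```

```text
51.35 q [ 0.29  0.1   1.65 -0.34  1.49  0.33] p [0.5317 0.0849 0.1682] open 0.0178 F [-0.7  1.2 -2.6]
 toolx [-0.004  0.94  -0.342] toolz [ 0.001 -0.342 -0.94 ]
(array([ 0.312, -0.011, -0.112]), array([ 0.0006, -0.111 ,  0.0013]), np.float64(19.97548131351334))
```

View pics/w43.png

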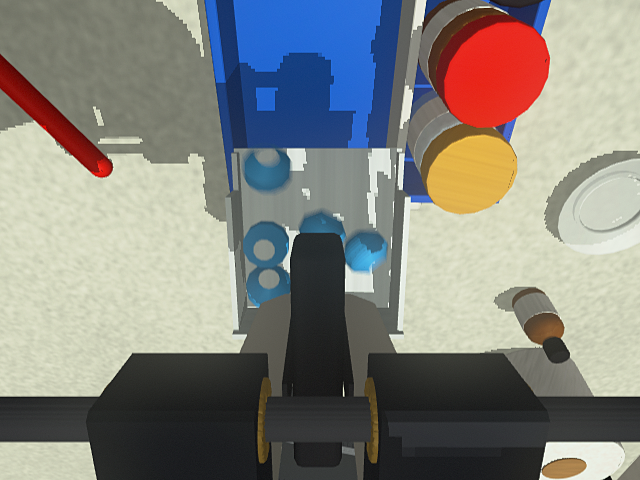

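View pics/s43.png

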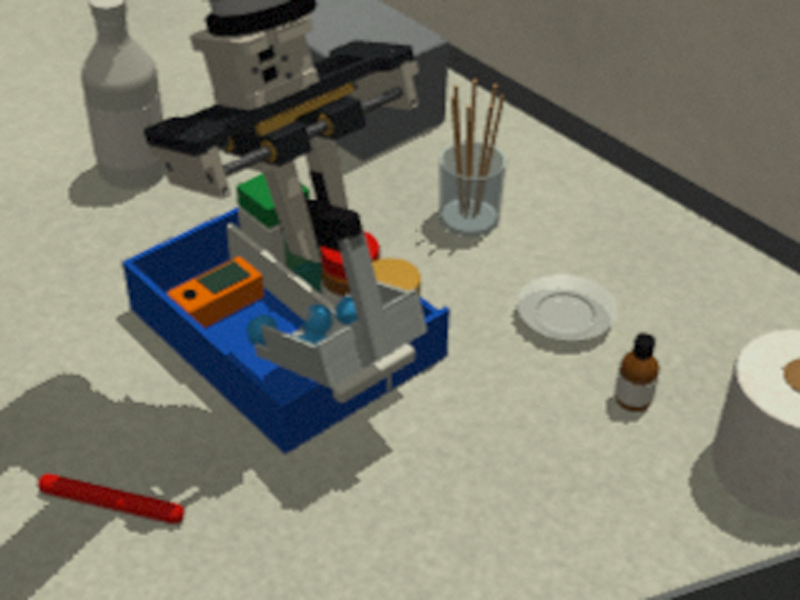

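{"api": "move_arm", "payload": {
  "series": [
    [0.03, 0, 0.06, 0, -0.01, 0, -1],
    [0.07, 0, 0.11, 0, -0.02, 0, -1],
    [0.1, 0, 0.12, 0, -0.03, 0, -1],
    [0.1, 0, 0.12, 0, -0.03, 0, -1],
    [0.1, 0, 0.12, 0, -0.03, 0, -1]
  ]
}}

```text
t: 51.95
tool_pos: [0.5314, 0.0877, 0.153]
orientation: [1.975, 1.979, -0.445]
force: [-0.2, -0.1, -1.3]
opening: 0.0176
```

```bash
python3 - <<'E'
from plan import *
show()
print(rel([.5305,.118,.155],ori(0,-40)))
c=cam("wrist");save(c,"w44.png")
c=cam("side");save(c,"s44.png",(160,100,480,340),2.5)
E
```

```text
51.95 q [ 0.35  0.17  1.64 -0.41  1.51  0.41] p [0.5314 0.0877 0.153 ] open 0.0176 F [-0.2 -0.1 -1.3]
 toolx [-0.002  0.904 -0.428] toolz [-0.    -0.428 -0.904]
(array([ 0.265, -0.008, -0.148]), array([-0.0001, -0.0815,  0.0006]), np.float64(14.667778501855206))
```

View pics/w44.png

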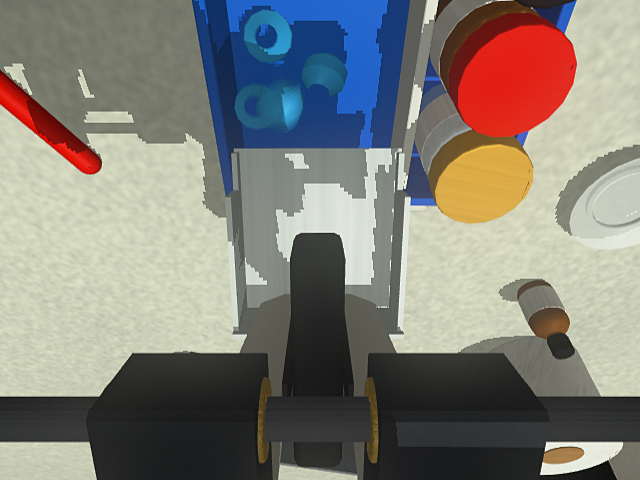

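View pics/s44.png

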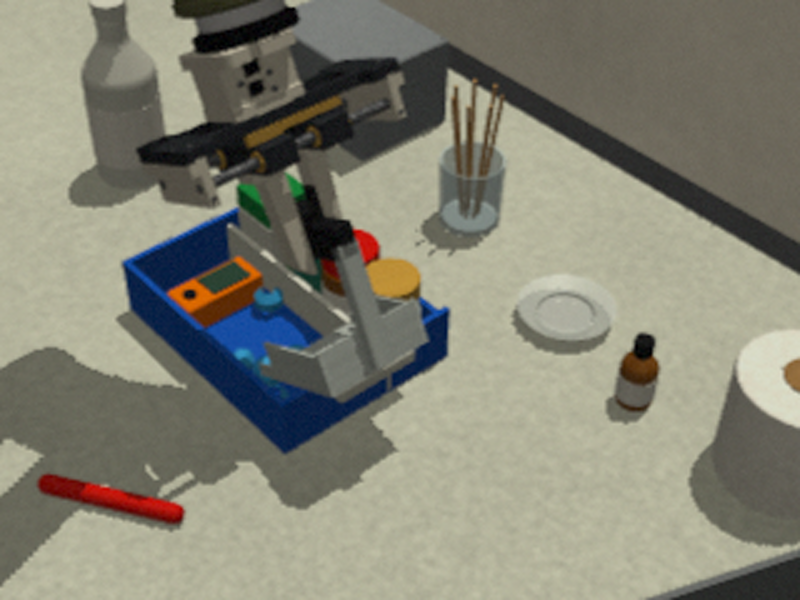

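{"api": "move_arm", "payload": {
  "series": [
    [-0.1, 0, -0.21, 0, 0, 0, -1],
    [-0.25, 0, -0.53, 0, 0, 0, -1],
    [-0.42, 0, -0.9, 0, 0, 0, -1],
    [-0.42, 0, -0.9, 0, 0, 0, -1],
    [-0.42, 0, -0.9, 0, 0, 0, -1]
  ]
}}

```text
t: 52.55
tool_pos: [0.5324, 0.0883, 0.2543]
orientation: [1.976, 1.976, -0.439]
force: [-0.4, 0.1, -1.2]
opening: 0.0173
```

```bash
python3 - <<'E'
from plan import *
show()
p=read_state()["tool_pos"]
print(rel(p+[0,-.09,.02],ori(0,0)))
c=cam("wrist");save(c,"w45.png")
c=cam("side");save(c,"s45.png",(160,100,480,340),2.5)
c=cam("scene");save(c,"c45.png",(230,130,430,290),4)
E
```

```text
52.55 q [ 0.35  0.09  1.53 -0.42  1.67  0.34] p [0.5324 0.0883 0.2543] open 0.0173 F [-0.4  0.1 -1.2]
 toolx [ 0.001  0.905 -0.426] toolz [ 0.003 -0.426 -0.905]
(array([-0.899, -0.   ,  0.203]), array([0.001 , 0.1402, 0.    ]), np.float64(25.23390543358834))
```

View pics/w45.png

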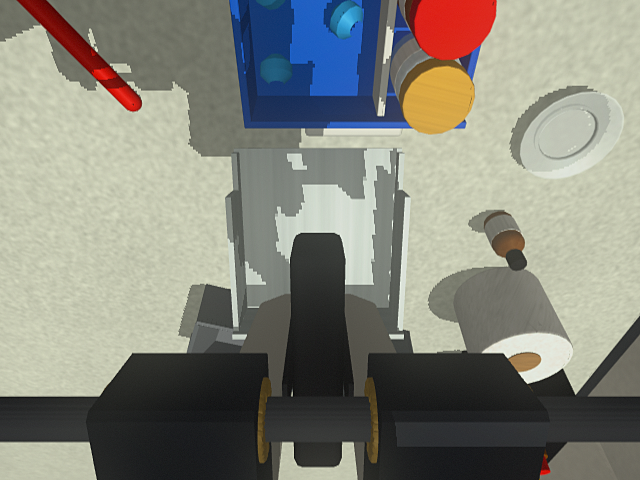

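View pics/s45.png

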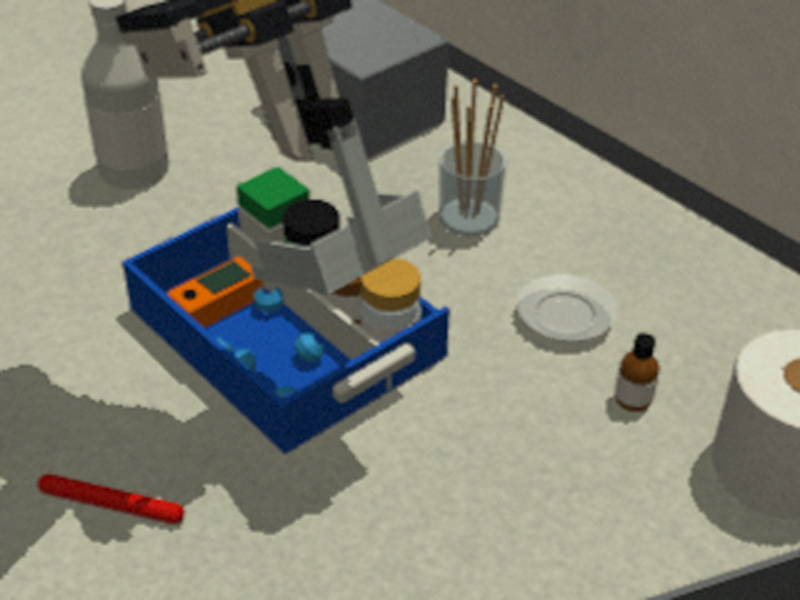

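View pics/c45.png

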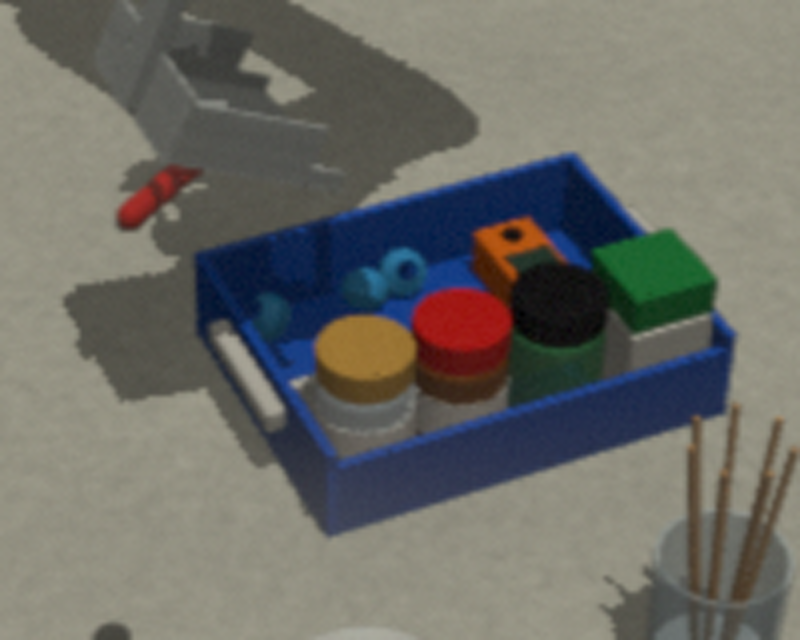

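{"api": "move_arm", "payload": {
  "series": [
    [-0.15, 0, 0.03, 0, 0.023, 0, -1],
    [-0.4, 0, 0.09, 0, 0.06, 0, -1],
    [-0.7, 0, 0.16, 0, 0.1, 0, -1],
    [-0.9, 0, 0.2, 0, 0.14, 0, -1],
    [-0.9, 0, 0.2, 0, 0.14, 0, -1]
  ]
}}

```text
t: 53.2
tool_pos: [0.5314, -0.0086, 0.273]
orientation: [2.232, 2.211, -0.0]
force: [0.5, -0.6, -0.8]
opening: 0.0172
```

```bash
python3 - <<'E'
from plan import *
show()
p=read_state()["tool_pos"]
print(rel([.555,-.10,.27],ori(66,0)))
E
```

```text
53.2 q [-0.11 -0.07  1.6  -0.    1.62 -0.1 ] p [ 0.5314 -0.0086  0.273 ] open 0.0172 F [ 0.5 -0.6 -0.8]
 toolx [ 0.009  1.    -0.   ] toolz [-0. -0. -1.]
(array([-0.912,  0.245,  0.03 ]), array([-0.    ,  0.    , -0.3696]), np.float64(66.53673013033772))
```

{"api": "move_arm", "payload": {
  "series": [
    [-0.1, 0.03, 0, 0, 0, -0.045, -1],
    [-0.25, 0.07, 0, 0, 0, -0.092, -1],
    [-0.4, 0.1, 0, 0, 0, -0.139, -1],
    [-0.55, 0.14, 0, 0, 0, -0.186, -1],
    [-0.7, 0.18, 0, 0, 0, -0.233, -1],
    [-0.8, 0.22, 0, 0, 0, -0.28, -1],
    [-0.91, 0.245, 0, 0, 0, -0.325, -1],
    [-0.91, 0.245, 0, 0, 0, -0.37, -1]
  ]
}}

```text
t: 54.0
tool_pos: [0.5555, -0.0933, 0.271]
orientation: [-0.627, -3.075, 0.005]
force: [0.1, -0.2, -2.2]
opening: 0.0178
```

```bash
python3 - <<'E'
from plan import *
show()
print(rel([.575,-.20,.26],ori(69.4,0)))
E
```

```text
54.0 q [-0.26  0.02  1.51 -0.    1.62 -1.42] p [ 0.5555 -0.0933  0.271 ] open 0.0178 F [ 0.1 -0.2 -2.2]
 toolx [-0.92   0.392  0.003] toolz [-0.004 -0.003 -1.   ]
(array([-0.597, -0.905,  0.112]), array([-0.0013, -0.0009, -0.0136]), np.float64(2.4716803869464092))
```

{"api": "move_arm", "payload": {
  "series": [
    [-0.15, -0.25, 0, 0, 0, -0.005, -1],
    [-0.4, -0.6, 0.05, 0, 0, -0.013, -1],
    [-0.58, -0.9, 0.1, 0, 0, -0.013, -1],
    [-0.58, -0.9, 0.1, 0, 0, -0.013, -1],
    [-0.58, -0.9, 0.1, 0, 0, -0.013, -1]
  ]
}}

```text
t: 54.5
tool_pos: [0.5729, -0.1982, 0.2612]
orientation: [-0.574, -3.085, 0.003]
force: [0.1, 0.2, -1.6]
opening: 0.0179
```

```bash
python3 - <<'E'
from plan import *
show()
print(rel([.586,-.307,.17],ori(69.4,0)))
E
```

```text
54.5 q [-0.42  0.14  1.4  -0.    1.6  -1.62] p [ 0.5729 -0.1982  0.2612] open 0.0179 F [ 0.1  0.2 -1.6]
 toolx [-0.933  0.36   0.004] toolz [-0.004 -0.001 -1.   ]
(array([-0.516, -0.966,  0.912]), array([-0.0007, -0.0011, -0.0026]), np.float64(0.5349852513640929))
```

{"api": "move_arm", "payload": {
  "series": [
    [-0.15, -0.3, 0.1, 0, 0, -0.001, -1],
    [-0.35, -0.65, 0.3, 0, 0, -0.0026, -1],
    [-0.516, -0.966, 0.6, 0, 0, -0.0026, -1],
    [-0.516, -0.966, 0.8, 0, 0, -0.0026, -1],
    [-0.516, -0.966, 0.85, 0, 0, -0.0026, -1],
    [-0.516, -0.966, 0.85, 0, 0, -0.0026, -1]
  ]
}}

```text
t: 55.1
tool_pos: [0.5869, -0.3052, 0.1774]
orientation: [-0.557, -3.089, 0.001]
force: [-0.1, 0.5, 0.2]
opening: 0.0179
```

```bash
python3 - <<'E'
from plan import *
show()
print(rel([.586,-.307,.087],ori(69.4,0)))
c=cam("wrist");keep(c,"w46");save(c,"w46.png")
c=cam("side");save(c,"s46.png",(310,230,550,460),2.6)
E
```

```text
55.1 q [-0.56  0.32  1.35 -0.    1.48 -1.77] p [ 0.5869 -0.3052  0.1774] open 0.0179 F [-0.1  0.5  0.2]
 toolx [-0.937  0.35   0.003] toolz [-0.003 -0.    -1.   ]
(array([-0.   , -0.019,  0.904]), array([-0.0004, -0.0008,  0.0008]), np.float64(0.21544273963765))
```

View pics/w46.png

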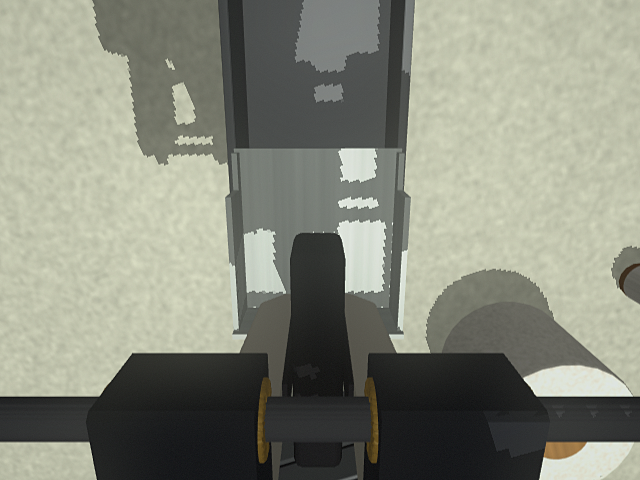

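View pics/s46.png

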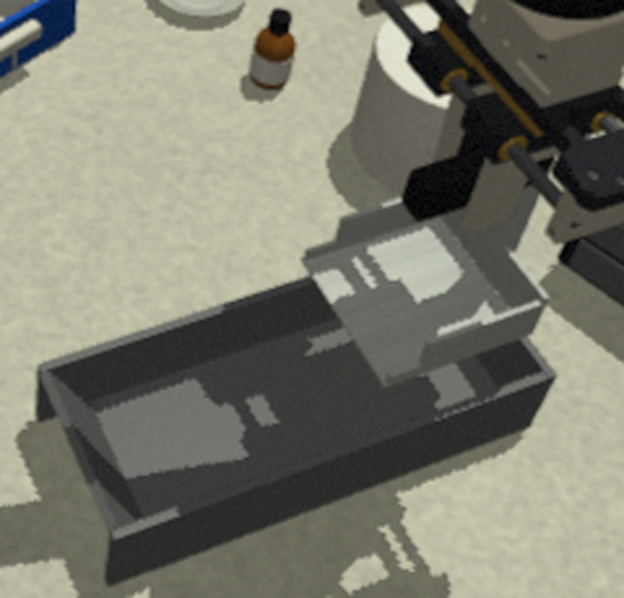

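{"api": "move_arm", "payload": {
  "series": [
    [0, -0.02, 0.1, 0, 0, 0, -1],
    [0, -0.02, 0.3, 0, 0, 0, -1],
    [0, -0.02, 0.5, 0, 0, 0, -1],
    [0, -0.02, 0.7, 0, 0, 0, -1],
    [0, -0.02, 0.82, 0, 0, 0, -1],
    [0, -0.02, 0.82, 0, 0, 0, -1],
    [0, -0.02, 0.82, 0, 0, 0, -1]
  ]
}}

```text
t: 55.9
tool_pos: [0.5869, -0.3094, 0.0976]
orientation: [0.56, 3.091, -0.004]
force: [-0.3, -0.6, -1.5]
opening: 0.0176
```

```bash
python3 - <<'E'
from plan import *
show()
c=cam("wrist");save(c,"w47.png")
E
```

```text
55.9 q [-0.56  0.38  1.42 -0.    1.34 -1.77] p [ 0.5869 -0.3094  0.0976] open 0.0176 F [-0.3 -0.6 -1.5]
 toolx [-0.937  0.351 -0.001] toolz [ 0.    -0.003 -1.   ]
```

View pics/w47.png

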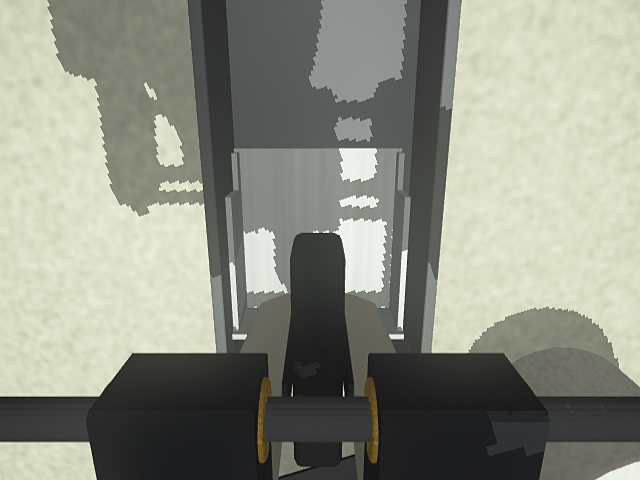

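{"api": "move_arm", "payload": {
  "series": [
    [0, 0.015, 0.04, 0, 0, 0, -1],
    [0, 0.015, 0.08, 0, 0, 0, -1],
    [0, 0.015, 0.1, 0, 0, 0, -1],
    [0, 0.015, 0.1, 0, 0, 0, -1],
    [0, 0.015, 0.1, 0, 0, 0, -1]
  ]
}}

```text
t: 56.45
tool_pos: [0.5872, -0.308, 0.087]
orientation: [0.56, 3.091, -0.003]
force: [-0.4, 0.1, 0.0]
opening: 0.0176
```

```bash
python3 - <<'E'
from plan import *
show(); print(read_state()["wrist_torque"])
E
```

```text
56.45 q [-0.56  0.39  1.43 -0.    1.32 -1.77] p [ 0.5872 -0.308   0.087 ] open 0.0176 F [-0.4  0.1  0. ]
 toolx [-0.936  0.351 -0.001] toolz [-0.    -0.002 -1.   ]
[ 0.13733739 -0.08818392 -0.04267685]
```

On the floor height; release gently, then lift clear.

{"api": "move_arm", "payload": {
  "series": [
    [0, 0, 0.005, 0, 0, 0, -1],
    [0, 0, 0.005, 0, 0, 0, -0.2],
    [0, 0, 0.005, 0, 0, 0, -0.2],
    [0, 0, 0.005, 0, 0, 0, -0.2],
    [0, 0, 0.005, 0, 0, 0, -0.2]
  ]
}}

```text
t: 56.95
tool_pos: [0.587, -0.3079, 0.0861]
orientation: [-0.56, -3.091, 0.003]
force: [0.6, -1.2, -0.1]
opening: 0.0367
```

{"api": "move_arm", "payload": {
  "series": [
    [0, 0, -0.2, 0, 0, 0, -0.2],
    [0, 0, -0.6, 0, 0, 0, -0.2],
    [0, 0, -1, 0, 0, 0, -0.2],
    [0, 0, -1, 0, 0, 0, -0.2]
  ]
}}

```text
t: 57.35
tool_pos: [0.5904, -0.3097, 0.1945]
orientation: [0.558, 3.081, -0.01]
force: [-0.2, -0.6, 0.9]
opening: 0.0373
```

{"api": "move_arm", "payload": {
  "series": [
    [0, 0, -0.4, 0, 0, 0, -0.2],
    [-0.2, 0.4, -0.8, 0, 0, 0, -0.2],
    [-0.3, 0.7, -1, 0, 0, 0, -0.2],
    [-0.3, 0.7, -1, 0, 0, 0, -0.2],
    [-0.3, 0.7, -1, 0, 0, 0, -0.2]
  ]
}}

```text
t: 57.85
tool_pos: [0.6405, -0.2519, 0.2864]
orientation: [0.557, 3.091, -0.004]
force: [-0.1, -0.5, -0.7]
opening: 0.037
```

```bash
python3 - <<'E'
from plan import *
show()
for n in ("wrist","side","scene"):
    c=cam(n);keep(c,n[0]+"48");save(c,n+"48.png")
save(load("s48"),"s48z.png",(200,150,360,300),4)
E
```

```text
57.85 q [-0.45  0.36  1.1  -0.    1.68 -1.66] p [ 0.6405 -0.2519  0.2864] open 0.037 F [-0.1 -0.5 -0.7]
 toolx [-0.937  0.349 -0.002] toolz [ 0.001 -0.003 -1.   ]
```

View pics/wrist48.png

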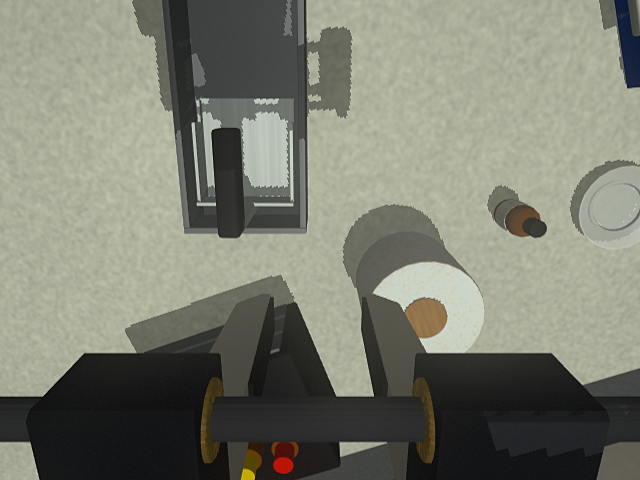

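View pics/side48.png

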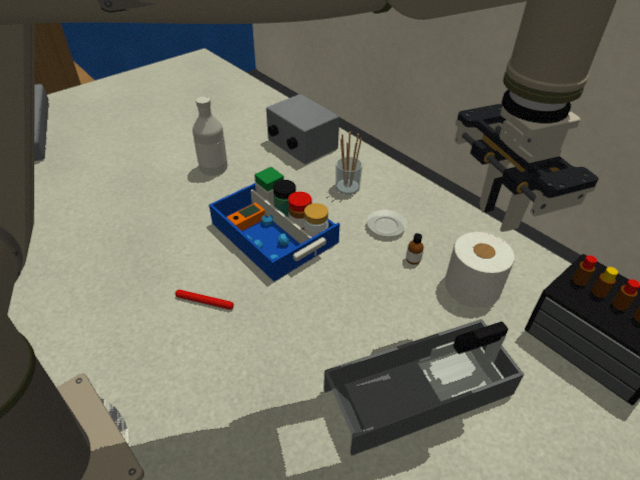

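View pics/scene48.png

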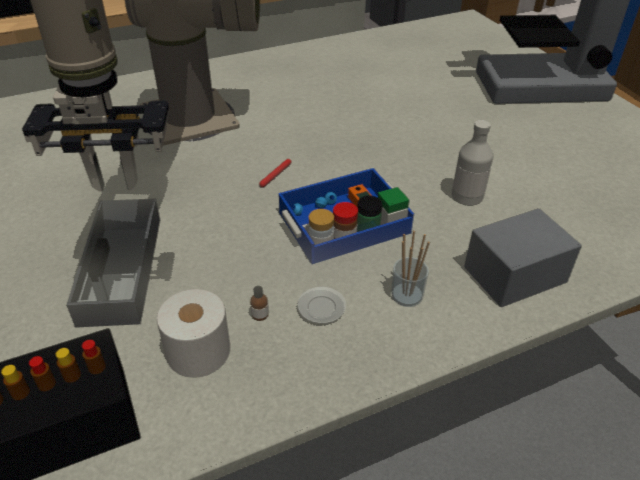

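View pics/s48z.png

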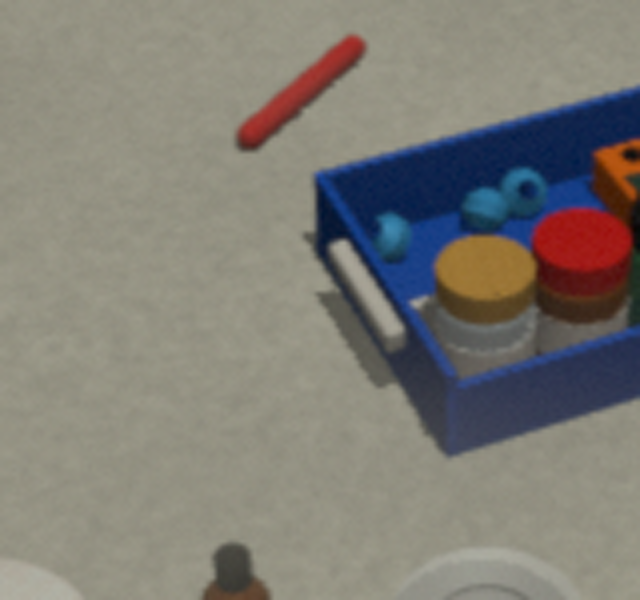

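```bash
python3 - <<'E'
from plan import *
save(cam("side"),"s49.png",(200,160,350,280),5)
E
```

```text
(no output)
```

View pics/s49.png

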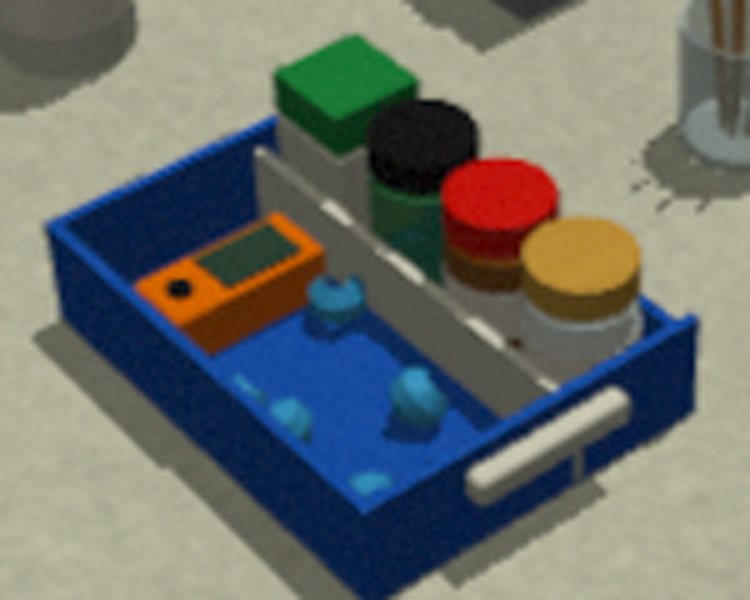

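```bash
python3 - <<'E'
from h import *
print(close_job())
E
```

```text
the job is handed in; nothing more can be done
None
```

The cool box is packed and the job handed in at about 58 s of the 208 s allowed. The last camera views show everything where you asked.

- **Samples:** all four (slide box, black, amber and gold jars) stand upright in one row in the narrow bay.
- **Logger:** it lies flat, screen up, on the floor of the ice bay at the +y end.
- **Cold pucks:** five were present. I took all five in one scoop and tipped them into the ice bay. I counted five there afterwards and saw none left in the tub. The fingers never touched them.
- **Scoop:** it is back in the tub, empty and released at its original spot and floor height. I judged that it is flat from the height and the overhead view, with no separate measurement.
- **Other things:** the bystanders looked unmoved in the scene and side views, and the arm is clear of everything.

The amber jar was found tipped across the bay walls shortly after I first placed it. I can't tell whether that was the announced knock or my lift-off. I gripped it again at an angle, turned it upright and set it back in the row.

No final check failed, but some small disagreements remained. The cameras differed by up to about 7 mm on object positions, so I mostly relied on the wrist view. The measured tool height also drifted by a few millimetres during moves.

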